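# Pack the instrument cassettes for the sterilising room

## Robot

A 6-joint arm with a two-finger parallel gripper is mounted at the origin on the work surface. World frame = base frame: x ahead of the robot, y to its left, z up, the work surface at z = 0. Lengths are in m, angles in degrees, forces in N, time in s.
With the tool pointing down it reaches from about 0.4 to 0.825 m from the base axis. Payload 7 kg.
Tool frame: the origin (TCP) lies midway between the tips of the shut fingers; the grasp point (between the pads) lies 19 mm behind it (r.hold_point_z is the distance from the TCP to the grasp point, in m); x points along the fingers, y is the direction in which the jaws open and shut, and the axes are right-handed (so a half turn about x gives the same grasp; the last joint's range is limited). The gripper opens to 88 mm and grips with 3 to 60 N. Pads are 19 mm wide; open, the fingers measure 130 mm over their backs; the gripper's body (78 mm by 193 mm) begins 47 mm behind the grasp point.
Start: joints at [90.247, 20.546, 0.682, 0, -70.136, -16.507], TCP at [0.189, 0.648, 0.227] pointing down, gripper open.
Joint ranges: [-176.03, 176.03], [-82.01, 121.73], [-58.28, 71.71], [-173.87, 95.51], [-174.79, -0.11], [-173.66, 173.66]. Speed limits (degrees/s): [136.94, 136.94, 172.46, 180, 180, 180].

## Interface

Orientations are given as [roll, pitch, yaw] about the fixed x, y, z axes, in that order (R = Rz(yaw) Ry(pitch) Rx(roll)).
In Python, from plant import r, viewer, order gives the robot as it stands. The module is installed in compiled form; this text tells all that it offers.
- The arm moves only by the shell command python3 -m creep 'ROWS' [FORCE]. ROWS is JSON, a list of rows, each an object of numbers: "ax", "ay", "az": the turn, a rotation vector about the tool's x, y, z in degrees; "tx", "ty", "tz": the shift along the tool's x, y, z in m; "fingers": the finger opening in m, from 0 to 0.0876. A call has 1 to 5 rows; each row is the pose to reach, as a shift and turn from the pose commanded when the call began, along the tool's axes at that moment; what a row does not reach only later rows make up. A row lasts 1/10 s, in which the tool goes at most 50 mm and 8.59 degrees, less where a joint would pass 70% of its speed; a pose out of reach is approached as far as the arm can. A call with a gripper value outside its range is refused whole. The fingers move at their own pace and stop on an object; FORCE is the grip in N (left out, the last holds). Time passes only in rows, so rows that repeat a pose let the fingers close. It gives the time, the measured TCP pose, the force and the opening at its end, in the units of the state.
- r.get_state(): the state, without advancing time (a new reading comes with each control period).
- viewer.capture(name): name is "scene" or "side" or "wrist"; returns a dict with "pixels" (384x512x3 uint8, blue, green, red), "depth" (384x512 float32, m along the optical axis (not along the pixel's ray), 0 where there is no reading), "fx", "fy", "cx", "cy" (pixels), "rvec" (rotation vector, rad) and "tvec" (3), from world to camera coordinates, as OpenCV has them; the wrist camera has in their place "T_tool_cam" (4x4, takes a point from camera to tool coordinates, whose origin is the TCP and whose axes are the tool frame's). Camera axes: x right, y down, z forward; pixel columns grow to the right and rows downward; lengths in m; the calibration is good to about 2 mm. A picture is of the moment at which its call begins: read the wrist's pose just before it.
- order.close_job(): hands the job in, once; it reports no verdict.
The state is a dict: "time_s": time; "joints": joint angles; "qd": joint speeds; "joint_torque": joint torques, N m; "tcp_pos": TCP position; "eef_rot": TCP orientation; "contact_force": force on the tool from outside, world axes, zero at the start; "moment": the same for the moment, N m; "gripper_width": finger opening in m.
Only numpy, scipy, OpenCV 4.12 (cv2) and the standard library are available. Lean on these libraries where they do the work, as an engineer would, in place of code of your own. Each camera call takes 0.05 s, during which the arm holds its last target.

## Task

Pack the used instrument cassettes for transport: stack all the closed steel cassettes flat in one square column in the middle of the open box, lengthwise with the box, each centred on the one below with its sides flush, any large ones at the bottom and any small ones on top. Then seat the lid on the box and snap the four side clips fully over its rim, working diagonally so that the seal beds evenly: first one clip, next the one at the opposite corner, then the other two. Do not disturb the jar, the glass dish or the compartment tray.

Things in the scene. Friction and masses are not known exactly. Their poses are not given: they have to be found in the camera images.
- box: White open plastic transport box, fixed; 194 x 140 mm outside (188 x 134 inside), walls 3 mm thick and 48 mm high, floor 4 mm thick, outward flange 206 x 152 mm at the top, two hinged clips on each long side. Origin at the centre of its underside; x along its length, pointing away from the robot, y left, z up.
- lid_handle (a point): Centre of the lid's handle bar: 102 mm long (along lid x), 18 wide, 14 high, free underneath but for a 12 mm post at each end, its underside 17 mm above the lid's top. x along the lid's length, z up. 82 mm above the lid's lower edge; with the lid seated, 124 mm above the box's underside. The lid starts upright on the trolley and fits either way round.
- lid_base (a point): Centre of the lid's lower edge; axes as the handle. Grey-blue hollow dome open below, 0.28 kg: 182 x 128 mm outside, walls 3 mm, 58 mm high, with a flange 204 x 149 x 4 mm round it, its underside 6 mm above the lower edge. Seated, those 6 mm plug into the box with 3 mm play each side, the flanges meet and this point is 42 mm above the box's underside.
- large1_mid (a point): Centre (half-way up) of a large closed stainless instrument cassette, a flat steel box 150 x 64 x 22 mm, about 0.26 kg, slotted top, flat above and below; x along its length, z up. May be absent.
- large2_mid (a point): Centre (half-way up) of a large closed stainless instrument cassette, a flat steel box 150 x 64 x 22 mm, about 0.26 kg, slotted top, flat above and below; x along its length, z up. May be absent.
- small1_mid (a point): Centre (half-way up) of a small closed stainless instrument cassette, a flat steel box 100 x 64 x 22 mm, about 0.18 kg, slotted top, flat above and below; x along its length, z up. May be absent.
- small2_mid (a point): Centre (half-way up) of a small closed stainless instrument cassette, a flat steel box 100 x 64 x 22 mm, about 0.18 kg, slotted top, flat above and below; x along its length, z up. May be absent.
- clip_nl (a joint): Grey clip, near left (box -x, +y). 0 = shut (upright, lip over the lid's flange); grows to 1.5 rad leaning outwards; starts open at 0.75 to 1.05. Hinge line along box x, at box x -62, y +79, z 36 mm. Stiff (0.05 N m), stays where left; following its free end in an arc from outside, up and inwards to its stop, shuts it (a flat push may jam).
- clip_nl_tab (a point): Free end of that clip: a plate 32 mm wide along box x, 4 mm thick, 29 mm from the hinge to this end, with a 12 mm inward lip 17 to 20 mm from the hinge. Shut, this end is 65 mm above the box's underside.
- clip_nr (a joint): Grey clip, near right (box -x, -y). 0 = shut (upright, lip over the lid's flange); grows to 1.5 rad leaning outwards; starts open at 0.75 to 1.05. Hinge line along box x, at box x -62, y -79, z 36 mm. Stiff (0.05 N m), stays where left; following its free end in an arc from outside, up and inwards to its stop, shuts it (a flat push may jam).
- clip_nr_tab (a point): Free end of that clip: a plate 32 mm wide along box x, 4 mm thick, 29 mm from the hinge to this end, with a 12 mm inward lip 17 to 20 mm from the hinge. Shut, this end is 65 mm above the box's underside.
- clip_fl (a joint): Grey clip, far left (box +x, +y). 0 = shut (upright, lip over the lid's flange); grows to 1.5 rad leaning outwards; starts open at 0.75 to 1.05. Hinge line along box x, at box x +62, y +79, z 36 mm. Stiff (0.05 N m), stays where left; following its free end in an arc from outside, up and inwards to its stop, shuts it (a flat push may jam).
- clip_fl_tab (a point): Free end of that clip: a plate 32 mm wide along box x, 4 mm thick, 29 mm from the hinge to this end, with a 12 mm inward lip 17 to 20 mm from the hinge. Shut, this end is 65 mm above the box's underside.
- clip_fr (a joint): Grey clip, far right (box +x, -y). 0 = shut (upright, lip over the lid's flange); grows to 1.5 rad leaning outwards; starts open at 0.75 to 1.05. Hinge line along box x, at box x +62, y -79, z 36 mm. Stiff (0.05 N m), stays where left; following its free end in an arc from outside, up and inwards to its stop, shuts it (a flat push may jam).
- clip_fr_tab (a point): Free end of that clip: a plate 32 mm wide along box x, 4 mm thick, 29 mm from the hinge to this end, with a 12 mm inward lip 17 to 20 mm from the hinge. Shut, this end is 65 mm above the box's underside.
- bottle: Small amber jar with white cap, 42 mm across, 85 mm high; origin under its centre. Bystander.
- dish: Shallow glass dish, 96 mm across, 22 mm high; origin under its centre. Bystander.
- tray: Clear plastic compartment tray 80 x 110 x 28 mm; origin under its centre. Bystander.

How it is judged:
By the outcome, as a careful person would: the job done as asked, in the order asked, and still so for the second after the job is handed in, with the robot touching nothing.
Of large1, large2, small1, small2 only 2 to 4 are there at a start; the rules pass over those that are not, and their reading is None.
At some moment in a run one of lid may be knocked a few centimetres aside while the robot is not near it.
Once in a run the grip may slacken for a moment while it holds something.
It also fails if it takes over 210 s, if anything falls off the work surface, if the arm or the gripper's body presses on something with over 40 N, if the wrist force passes 120 N, or if a joint passes its speed limit or range.

## Working session

There is one attempt and no reset: what is moved stays moved. The work goes in short steps, Python scripts to look and compute and a shell command to move; the robot and the scene stay as the last step left them, time stands still between calls to the robot, and variables do not carry over. Pictures are saved under pics/ and viewed, and the job is handed in when it is done.

```bash
ls; mkdir -p pics; cat > h.py <<'E'
from plant import r, viewer, order
import numpy as np, cv2
from scipy.spatial.transform import Rotation as R
def cap(n):
    s=r.get_state(); c=viewer.capture(n)
    if 'T_tool_cam' in c:
        T=np.eye(4);T[:3,:3]=R.from_euler('xyz',s['eef_rot'],degrees=True).as_matrix();T[:3,3]=s['tcp_pos']
        c['Twc']=T@np.array(c['T_tool_cam'])
    else:
        M=np.eye(4);M[:3,:3]=cv2.Rodrigues(np.array(c['rvec'],float))[0];M[:3,3]=np.array(c['tvec']).ravel()
        c['Twc']=np.linalg.inv(M)
    return c
def cloud(c):
    h,w=c['depth'].shape;u,v=np.meshgrid(np.arange(w),np.arange(h));d=c['depth']
    p=np.stack([(u-c['cx'])/c['fx']*d,(v-c['cy'])/c['fy']*d,d],-1)
    P=p@c['Twc'][:3,:3].T+c['Twc'][:3,3]; P[d<=0]=np.nan
    return P
def ray(c,u,v,z):
    d=c['Twc'][:3,:3]@np.array([(u-c['cx'])/c['fx'],(v-c['cy'])/c['fy'],1]);o=c['Twc'][:3,3]
    return o+d*(z-o[2])/d[2]
def proj(c,p):
    q=np.linalg.inv(c['Twc'])@np.append(p,1);return c['fx']*q[0]/q[2]+c['cx'],c['fy']*q[1]/q[2]+c['cy']
E
python3 - <<'E'
from h import *
print(r.get_state())
for n in ['scene','side','wrist']:
    c=cap(n);cv2.imwrite(f'pics/{n}0.png',cv2.resize(c['pixels'],(768,576)));print(n,c['Twc'].round(3),c['fx'])
    np.savez(f'{n}0.npz',P=cloud(c),px=c['pixels'])
E
```

```text
pics
{'time_s': 0.0, 'joints': array([ 9.02479476e+01,  2.05897841e+01,  6.32348429e-01, -1.95496245e-02,
       -7.01374478e+01, -1.65077421e+01]), 'qd': array([0.09461969, 0.07832716, 0.01892479, 0.07343151, 0.20501241,
       0.08897987]), 'joint_torque': array([-2.94898982e-04, -5.82719994e+01,  2.93051541e+01,  6.99695393e+00,
        6.97085430e-03, -1.56166111e-04]), 'tcp_pos': array([0.18887838, 0.64750175, 0.22563231]), 'eef_rot': array([  95.54735186,   89.90335257, -100.71910013]), 'contact_force': array([ 0.83878355,  0.16491949, -0.69088467]), 'moment': array([-0.05541967, -0.03651679, -0.01196517]), 'gripper_width': 0.08764719027520519}
scene [[ 0.881  0.409 -0.238  0.852]
 [ 0.473 -0.761  0.443 -0.42 ]
 [-0.    -0.503 -0.864  0.982]
 [ 0.     0.     0.     1.   ]] 411.1653340491275
side [[ 0.921 -0.273  0.278  0.327]
 [-0.389 -0.62   0.682 -0.663]
 [-0.014 -0.736 -0.677  0.756]
 [ 0.     0.     0.     1.   ]] 358.11835469502404
wrist [[-0.279 -0.925 -0.259  0.259]
 [-0.96   0.269  0.076  0.626]
 [-0.001  0.269 -0.963  0.384]
 [ 0.     0.     0.     1.   ]] 292.3618529520897
```

View pics/scene0.png

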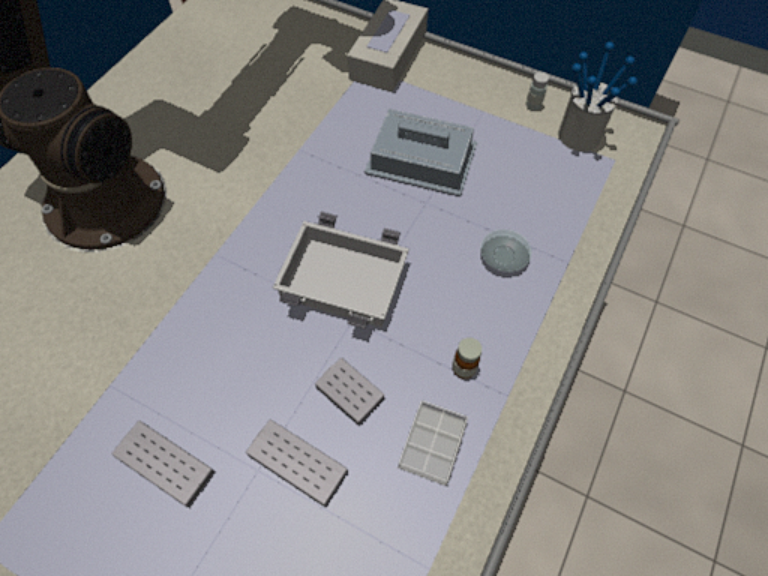

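View pics/side0.png

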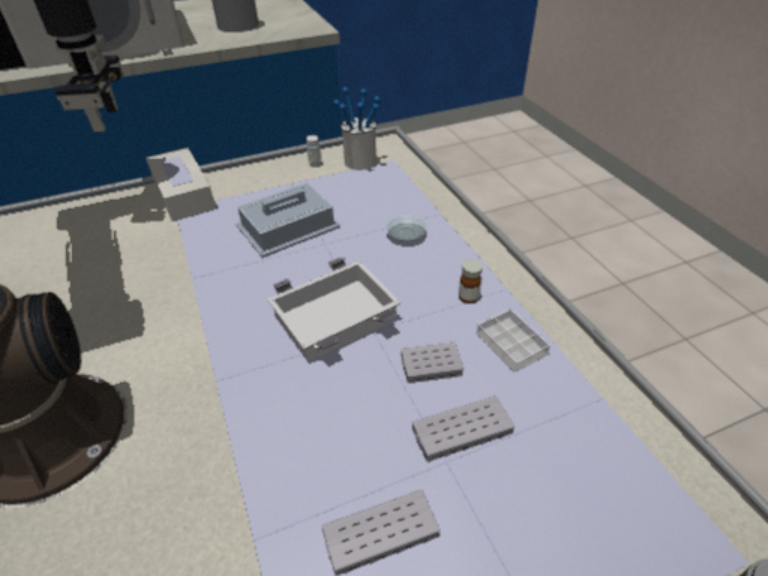

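View pics/wrist0.png

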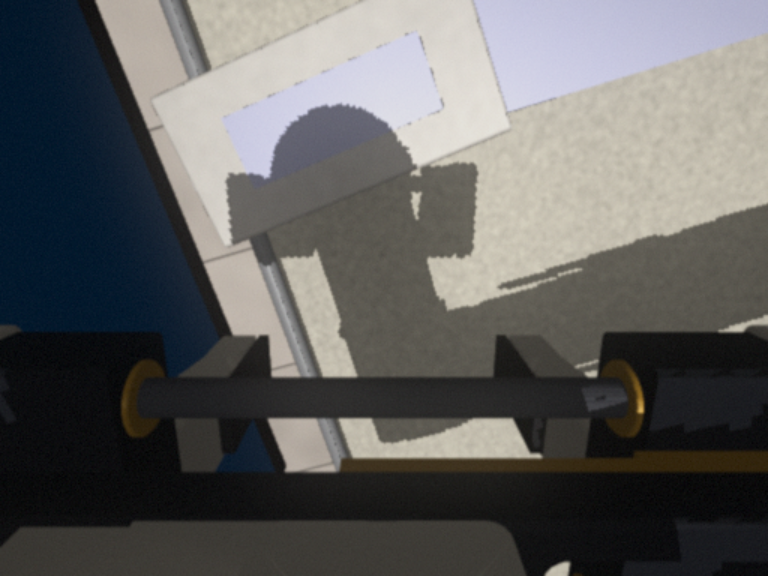

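The scene view shows the box at about (345,272), the lid at (420,150), two large cassettes at (163,462) and (297,460), one small cassette at (350,390), the jar at (467,360), the dish at (505,253) and the tray at (433,443). Next I measure their positions from the depth.

```bash
cat > seg.py <<'E'
from h import *
import sys
def seg(n,lo=0.010,pr=True):
    c=cap(n);P=cloud(c)
    m=(P[...,2]>lo)&(P[...,0]>0.25)&(P[...,0]<0.9)&(abs(P[...,1])<0.62)&(P[...,2]<0.2)
    nl,lab,st,ce=cv2.connectedComponentsWithStats(m.astype(np.uint8),connectivity=4)
    for i in range(1,nl):
        if st[i,4]<60: continue
        Q=P[lab==i]; zt=np.percentile(Q[:,2],95)
        top=Q[Q[:,2]>zt-0.008]
        rc=cv2.minAreaRect(top[:,:2].astype(np.float32)*1000)
        print(n,(ce[i]*1.5).round(),st[i,4],'ztop %.3f'%zt,'ctr',np.round(rc[0],1),'size',np.round(rc[1],1),'ang %.1f'%rc[2])
if __name__=='__main__':
    for n in sys.argv[1:]: seg(n)
E
python3 seg.py scene side
```

```text
scene [375.  60.] 1063 ztop 0.074 ctr [306.7 579.4] size [110.8  84.8] ang 3.1
scene [587. 112.] 1244 ztop 0.181 ctr [784.4 584.8] size [120.8  49.8] ang 10.8
scene [422. 149.] 2756 ztop 0.087 ctr [508.8 399.8] size [101.9  22.8] ang 10.4
scene [339. 266.] 2020 ztop 0.055 ctr [513.3  65.8] size [205.8 209.8] ang 10.5
scene [506. 247.] 439 ztop 0.024 ctr [754.3 257.2] size [93.  94.4] ang 21.0
scene [466. 357.] 403 ztop 0.087 ctr [782.1  10.3] size [35.8 36.6] ang 21.9
scene [349. 389.] 1052 ztop 0.025 ctr [ 631.  -118.7] size [ 64.5 102.5] ang 75.7
scene [432. 440.] 594 ztop 0.030 ctr [ 792.  -131.9] size [ 80.  110.2] ang 7.5
scene [296. 461.] 1832 ztop 0.025 ctr [ 616.4 -260. ] size [ 64. 152.] ang 86.3
scene [162. 462.] 1837 ztop 0.025 ctr [ 432.9 -359.9] size [ 63.9 152.9] ang 87.1
side [360. 138.] 733 ztop 0.178 ctr [785.4 585.1] size [123.   50.3] ang 10.2
side [186. 195.] 820 ztop 0.073 ctr [307.  580.2] size [109.1  86. ] ang 5.7
side [285. 218.] 1916 ztop 0.086 ctr [510.3 398. ] size [100.8  22.3] ang 10.3
side [407. 226.] 227 ztop 0.024 ctr [756.9 258.3] size [98.  90.8] ang 63.8
side [333. 304.] 1948 ztop 0.054 ctr [515.   66.1] size [206.4 212.8] ang 10.7
side [471. 281.] 347 ztop 0.086 ctr [783.7  10.2] size [36.4 35.1] ang 62.0
side [513. 338.] 752 ztop 0.029 ctr [ 794.1 -131.7] size [ 82.4 110.4] ang 7.4
side [431. 361.] 811 ztop 0.025 ctr [ 633.7 -118.8] size [ 66.3 102.2] ang 76.0
side [462. 427.] 1621 ztop 0.025 ctr [ 618.8 -260. ] size [ 65.8 151.8] ang 85.8
side [379. 531.] 2450 ztop 0.025 ctr [ 435.5 -360.2] size [ 64.6 151.6] ang 86.9
side [757. 569.] 134 ztop 0.120 ctr [ 794.8 -609.6] size [25.4 10. ] ang 20.4
```

Three cassettes are present: two large and one small. The measured sizes match the spec. I'll write a helper that gives shifts in the tool's axes, then go over the box for a wrist view.

```bash
cat > go.py <<'E'
from h import *
import sys
def go(x,y,z,yaw,rel=None):
    """x,y,z in mm, yaw of jaw axis deg (mod 180) tool down"""
    s=r.get_state();Rc=R.from_euler('xyz',s['eef_rot'],degrees=True).as_matrix();p=np.array(s['tcp_pos'])*1000
    best=None
    cur=np.degrees(np.arctan2(Rc[1,1],Rc[0,1]))
    for k in (0,180):
        a=np.radians(yaw+k);X=np.array([0,0,-1.]);Y=np.array([np.cos(a),np.sin(a),0]);Z=np.cross(X,Y)
        rv=np.degrees(R.from_matrix(Rc.T@np.stack([X,Y,Z],1)).as_rotvec())
        d=Rc.T@(np.array([x,y,z])-p)
        print('t %.2f tcp %s yawY %.1f j1 %.1f j6 %.1f F %s w %.4f'%(s['time_s'],p.round(1),cur,s['joints'][0],s['joints'][5],np.round(s['contact_force'],1),s['gripper_width']) if k==0 else '', 'shift mm',d.round(1),'rot',rv.round(2),'|d| %.0f'%np.linalg.norm(d))
if __name__=='__main__': go(*map(float,sys.argv[1:5]))
E
python3 go.py 480 66 250 100.5;python3 go.py 617 -260 200 86.3; python3 -c "
from h import *;print(np.round(cap('wrist')['T_tool_cam'],4))"
```

```text
t 0.25 tcp [188.9 647.8 226.1] yawY -106.3 j1 90.2 j6 -16.5 F [ 0.1 -0.1 -0.1] w 0.0876 shift mm [ -23.5  477.  -442.3] rot [ 1.5324e+02 -6.0000e-02 -1.0000e-02] |d| 651
 shift mm [ -23.5  477.  -442.3] rot [-2.676e+01  1.000e-02 -5.000e-02] |d| 651
t 0.25 tcp [188.9 647.8 226.1] yawY -106.3 j1 90.2 j6 -16.5 F [ 0.1 -0.1 -0.1] w 0.0876 shift mm [  26.7  751.6 -665.1] rot [ 1.6744e+02 -7.0000e-02 -0.0000e+00] |d| 1004
 shift mm [  26.7  751.6 -665.1] rot [-12.56   0.    -0.05] |d| 1004
[[ 0.0021 -0.2696  0.963  -0.1583]
 [ 1.      0.0016 -0.0017  0.0011]
 [-0.0011  0.963   0.2697 -0.073 ]
 [ 0.      0.      0.      1.    ]]
```

```bash
python3 -m creep '[{"tx":0,"ty":0.239,"tz":-0.221,"ax":-26.8},{"tx":-0.02,"ty":0.239,"tz":-0.221,"ax":-26.8},{"tx":-0.023,"ty":0.239,"tz":-0.221,"ax":-26.8},{"tx":-0.023,"ty":0.239,"tz":-0.221,"ax":-26.8},{"tx":-0.023,"ty":0.239,"tz":-0.221,"ax":-26.8}]'; python3 go.py 480 66 250 100.5
```

```text
t 0.30 tcp [189.  647.8 226.2] yawY -106.3 j1 90.2 j6 -16.5 F [-0.4 -0.9  0.4] w 0.0876 shift mm [ -23.5  477.1 -442.3] rot [ 1.5324e+02 -5.0000e-02 -1.0000e-02] |d| 651
 shift mm [ -23.5  477.1 -442.3] rot [-26.76   0.    -0.03] |d| 651invalid input
```

```bash
python3 -m creep '[{"ax":-8,"ay":0,"az":0,"tx":-0.005,"ty":0.035,"tz":-0.033,"fingers":0.0876},{"ax":-16,"ay":0,"az":0,"tx":-0.01,"ty":0.07,"tz":-0.066,"fingers":0.0876},{"ax":-24,"ay":0,"az":0,"tx":-0.015,"ty":0.105,"tz":-0.1,"fingers":0.0876},{"ax":-26.8,"ay":0,"az":0,"tx":-0.02,"ty":0.14,"tz":-0.133,"fingers":0.0876},{"ax":-26.8,"ay":0,"az":0,"tx":-0.023,"ty":0.175,"tz":-0.166,"fingers":0.0876}]'; python3 go.py 480 66 250 100.5
```

```text
time_s: 0.8
tcp_pos: [0.3, 0.4318, 0.2501]
eef_rot: [-125.2, 90.0, 65.5]
contact_force: [0.2, 0.9, 1.0]
gripper_width: 0.0874
t 0.80 tcp [300.  431.8 250.1] yawY -79.3 j1 76.6 j6 24.1 F [0.2 0.9 1. ] w 0.0874 shift mm [-1.000e-01  3.928e+02 -1.092e+02] rot [-1.7983e+02 -6.0000e-02 -4.0000e-02] |d| 408
 shift mm [-1.000e-01  3.928e+02 -1.092e+02] rot [ 0.17 -0.03  0.04] |d| 408
```

```bash
python3 -m creep '[{"ax":0,"ay":0,"az":0,"tx":0,"ty":0.045,"tz":-0.012,"fingers":0.0876},{"ax":0,"ay":0,"az":0,"tx":0,"ty":0.09,"tz":-0.024,"fingers":0.0876},{"ax":0,"ay":0,"az":0,"tx":0,"ty":0.135,"tz":-0.036,"fingers":0.0876},{"ax":0,"ay":0,"az":0,"tx":0,"ty":0.18,"tz":-0.048,"fingers":0.0876},{"ax":0,"ay":0,"az":0,"tx":0,"ty":0.225,"tz":-0.06,"fingers":0.0876}]'
python3 -m creep '[{"ax":0,"ay":0,"az":0,"tx":0,"ty":0.04,"tz":-0.012,"fingers":0.0876},{"ax":0,"ay":0,"az":0,"tx":0,"ty":0.08,"tz":-0.024,"fingers":0.0876},{"ax":0,"ay":0,"az":0,"tx":0,"ty":0.12,"tz":-0.036,"fingers":0.0876},{"ax":0,"ay":0,"az":0,"tx":0,"ty":0.15,"tz":-0.048,"fingers":0.0876},{"ax":0,"ay":0,"az":0,"tx":0,"ty":0.168,"tz":-0.05,"fingers":0.0876}]'
 python3 go.py 617 -260 200 86.3
python3 -c "
from h import *
c=cap('wrist');cv2.imwrite('pics/w1.png',cv2.resize(c['pixels'],(768,576)));np.savez('w1.npz',P=cloud(c),px=c['pixels'])"
python3 seg.py wrist
```

```text
time_s: 1.3
tcp_pos: [0.3999, 0.2215, 0.25]
eef_rot: [-140.1, 89.9, 50.5]
contact_force: [0.9, 0.0, 0.6]
gripper_width: 0.0879
time_s: 1.8
tcp_pos: [0.4804, 0.0652, 0.2495]
eef_rot: [102.5, 90.0, -67.0]
contact_force: [-1.1, 0.3, -0.1]
gripper_width: 0.0873
t 1.80 tcp [480.4  65.2 249.5] yawY -79.6 j1 31.1 j6 69.4 F [-1.1  0.3 -0.1] w 0.0873 shift mm [ 49.6 344.6 -75.4] rot [-1.6586e+02  2.0000e-02 -1.0000e-02] |d| 356
 shift mm [ 49.6 344.6 -75.4] rot [ 1.414e+01 -1.000e-02 -1.000e-02] |d| 356
wrist [ 44. 143.] 9676 ztop 0.059 ctr [518.9 360.1] size [182.2  53. ] ang 10.6
wrist [634. 105.] 4822 ztop 0.023 ctr [ 633.6 -119.7] size [ 64.9 101.4] ang 76.5
wrist [390. 200.] 9738 ztop 0.055 ctr [515.8  63.8] size [205.5 209.2] ang 11.2
wrist [747. 194.] 2020 ztop 0.023 ctr [ 589.5 -232.4] size [115.8  44.5] ang 22.3
```

View pics/w1.png

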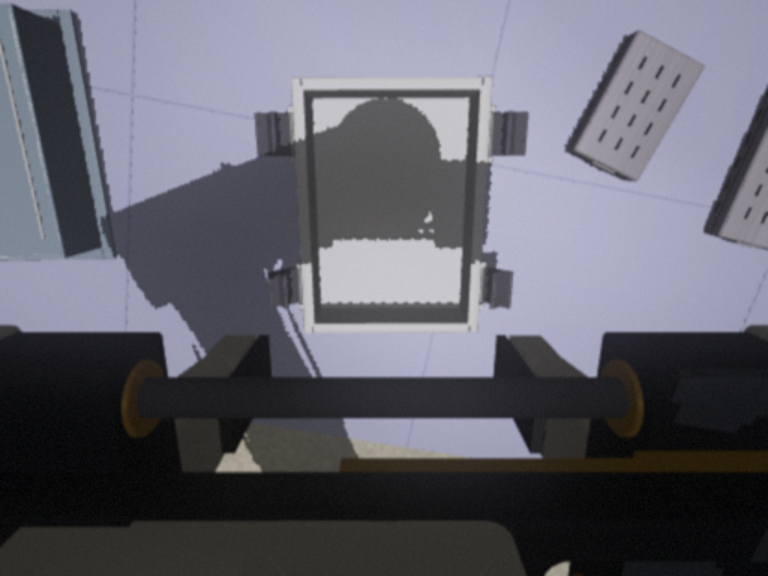

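The wrist picture shows the whole box: rim corners are about (292,80), (492,78), (477,330) and (305,330). It also shows the four clips, the small cassette at (635,105) and part of the lid at left. Now I'll fit the box pose.

```bash
cat > box.py <<'E'
from h import *
import sys
def boxfit(P,px):
    g=px.astype(int);bright=(g.max(-1)>140)&(g[...,0]-g[...,2]<15)
    m=(P[...,2]>0.042)&(P[...,2]<0.056)&(np.hypot(P[...,0]-.515,P[...,1]-.065)<.14)&bright
    Q=P[m];rc=cv2.minAreaRect(Q[:,:2].astype(np.float32)*1000);print('flange',np.round(rc[0],1),np.round(rc[1],1),round(rc[2],2),'z',np.median(Q[:,2]).round(4),len(Q))
    m=(P[...,2]<0.012)&(np.hypot(P[...,0]-.515,P[...,1]-.065)<.12)&(g[...,0]-g[...,2]<15)
    Q=P[m];
    if len(Q)>50: rc=cv2.minAreaRect(Q[:,:2].astype(np.float32)*1000);print('floor',np.round(rc[0],1),np.round(rc[1],1),round(rc[2],2),'z',np.median(Q[:,2]).round(4))
if __name__=='__main__':
    for n in sys.argv[1:]:
        d=np.load(n);boxfit(d['P'],d['px'])
E
python3 box.py w1.npz scene0.npz side0.npz
```

```text
flange [517.3  53.8] [205.6 180.7] 10.5 z 0.048 3085
floor [513.5  74.1] [188.9 221.3] 10.67 z 0.0039
flange [513.4  64.2] [206.7 207.2] 10.74 z 0.0484 766
floor [525.8  67. ] [216.5 237.3] 10.68 z 0.004
flange [513.4  75.9] [206.2 179. ] 10.4 z 0.0488 508
floor [517.7  49.4] [196.  172.4] 10.59 z 0.0047
```

```bash
cat > box2.py <<'E'
from h import *
import sys
for n in sys.argv[1:]:
    d=np.load(n);P=d['P']*1000;g=d['px'].astype(int)
    a=np.radians(10.6);e=np.array([np.cos(a),np.sin(a)]);f=np.array([-e[1],e[0]])
    q=P[...,:2]-np.array([515,65]);u=q@e;v=q@f;z=P[...,2]
    m=(z>44)&(z<54)&(abs(v)<90)
    def ext(w,k): return np.percentile(w[k],[1,99])
    k=m&(abs(u)<40)&(abs(v)<85); ev=ext(v,k)
    lines=[]
    for s in (1,-1):   # outer edge of long sides as fn of u
        us=[];vs=[]
        for b in range(-40,40,5):
            kk=m&(u>=b)&(u<b+5)&(s*v>50)&(s*v<85)
            if kk.sum()>2: us.append(b+2.5);vs.append(s*(s*v[kk]).max())
        lines.append(np.polyfit(us,vs,1))
    k2=m&(abs(v)<60)&(abs(u)<115);eu=ext(u,k2)
    c=np.array([515,65])+e*eu.mean()+f*(lines[0][1]+lines[1][1])/2
    print(n,'eu',eu.round(1),'ev',ev.round(1),'slopes',[np.degrees(l[0]).round(2) for l in lines],'off',[l[1].round(1) for l in lines],'ctr',c.round(1))
E
python3 box2.py w1.npz scene0.npz side0.npz
```

```text
w1.npz eu [-102.3  102.8] ev [-76.8  74.3] slopes [np.float64(0.03), np.float64(-0.03)] off [np.float64(74.3), np.float64(-76.6)] ctr [515.5  63.9]
scene0.npz eu [-104.7  101.2] ev [-75.7  76.1] slopes [np.float64(0.45), np.float64(0.2)] off [np.float64(74.6), np.float64(-74.8)] ctr [513.3  64.6]
side0.npz eu [-102.8  103.1] ev [-76.9  75.6] slopes [np.float64(-1.48), np.float64(-1.01)] off [np.float64(73.6), np.float64(-76.2)] ctr [515.4  63.8]
```

```bash

python3 -m creep '[{"ax":4,"ay":0,"az":0,"tx":0,"ty":0.04,"tz":-0.006,"fingers":0.0876},{"ax":8,"ay":0,"az":0,"tx":0,"ty":0.08,"tz":-0.012,"fingers":0.0876},{"ax":12,"ay":0,"az":0,"tx":0,"ty":0.12,"tz":-0.018,"fingers":0.0876},{"ax":14.1,"ay":0,"az":0,"tx":0,"ty":0.16,"tz":-0.02,"fingers":0.0876},{"ax":14.1,"ay":0,"az":0,"tx":0.0,"ty":0.205,"tz":-0.025,"fingers":0.0876}]'
python3 go.py 560 -257 200 86

```

```text
time_s: 2.4
tcp_pos: [0.5417, -0.1303, 0.2499]
eef_rot: [-151.3, 90.0, 25.1]
contact_force: [1.3, 0.6, -0.7]
gripper_width: 0.0877
t 2.40 tcp [ 541.7 -130.3  249.9] yawY -93.6 j1 6.6 j6 79.8 F [ 1.3  0.6 -0.7] w 0.0877 shift mm [ 49.8 125.3 -26.1] rot [-1.7957e+02 -3.0000e-02 -6.0000e-02] |d| 137
 shift mm [ 49.8 125.3 -26.1] rot [ 0.43 -0.04  0.02] |d| 137
```

```bash

python3 -m creep '[{"ax":0,"ay":0,"az":0,"tx":0.015,"ty":0.04,"tz":-0.008,"fingers":0.0876},{"ax":0,"ay":0,"az":0,"tx":0.03,"ty":0.08,"tz":-0.016,"fingers":0.0876},{"ax":0.4,"ay":0,"az":0,"tx":0.045,"ty":0.11,"tz":-0.024,"fingers":0.0876},{"ax":0.4,"ay":0,"az":0,"tx":0.05,"ty":0.125,"tz":-0.026,"fingers":0.0876},{"ax":0.4,"ay":0,"az":0,"tx":0.05,"ty":0.125,"tz":-0.026,"fingers":0.0876}]'
python3 -c "
from h import *
c=cap('wrist');cv2.imwrite('pics/w2.png',cv2.resize(c['pixels'],(768,576)));np.savez('w2.npz',P=cloud(c),px=c['pixels'])"
python3 seg.py wrist
```

```text
time_s: 2.9
tcp_pos: [0.5592, -0.257, 0.1982]
eef_rot: [-3.4, 89.9, 172.5]
contact_force: [0.1, 0.8, -0.5]
gripper_width: 0.0876
wrist [128.   4.] 208 ztop 0.028 ctr [748.7 -95. ] size [ 2.  22.2] ang 3.3
wrist [383. 174.] 7831 ztop 0.023 ctr [ 618.3 -261.6] size [ 64.1 151. ] ang 86.4
wrist [195. 172.] 5540 ztop 0.024 ctr [ 633.3 -120.4] size [ 64.5 101.6] ang 76.2
wrist [ 41. 267.] 2680 ztop 0.055 ctr [577.  -11.8] size [94.7 38.7] ang 9.3
wrist [512. 330.] 1423 ztop 0.023 ctr [ 519.9 -351.4] size [117.7  78.7] ang 17.4
wrist [498. 439.] 862 ztop 0.023 ctr [ 394.  -356.8] size [58.5 40.3] ang 87.4
```

View pics/w2.png

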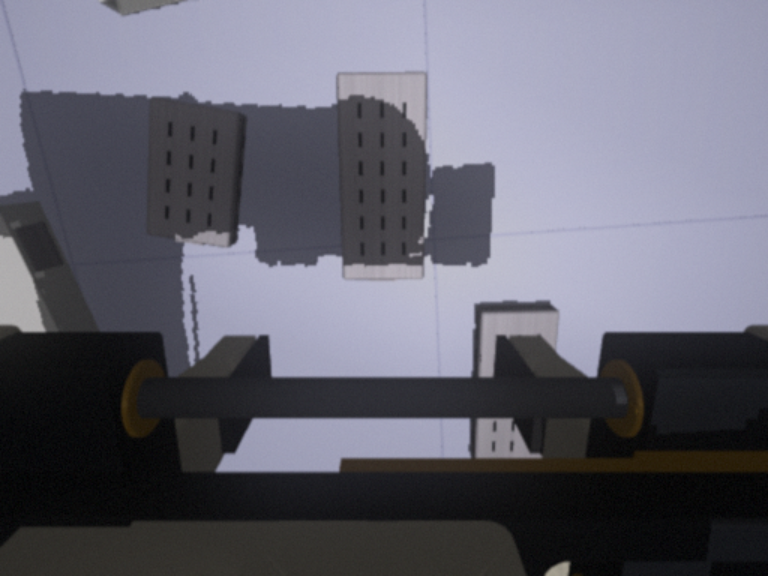

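The wrist view shows large A clear at (383,174) in the displayed picture, measured at (618.3,-261.6) mm. The small one sits to its left. Moving in to grasp A.

```bash
python3 go.py 618.3 -261.6 40 86.4
```

```text
t 3.00 tcp [ 559.8 -255.5  199.8] yawY -94.0 j1 -6.4 j6 92.4 F [0.2 1.2 0.3] w 0.0876 shift mm [159.8   2.  -58.8] rot [1.7964e+02 0.0000e+00 1.0000e-02] |d| 170
 shift mm [159.8   2.  -58.8] rot [-0.36 -0.    0.  ] |d| 170
```

```bash

python3 -m creep '[{"ax":0,"ay":0,"az":0,"tx":0.03,"ty":0.001,"tz":-0.04,"fingers":0.0876},{"ax":-0.3,"ay":0,"az":0,"tx":0.07,"ty":0.0015,"tz":-0.0588,"fingers":0.0876},{"ax":-0.3,"ay":0,"az":0,"tx":0.11,"ty":0.0015,"tz":-0.0588,"fingers":0.0876},{"ax":-0.3,"ay":0,"az":0,"tx":0.15,"ty":0.0015,"tz":-0.0588,"fingers":0.0876},{"ax":-0.3,"ay":0,"az":0,"tx":0.16,"ty":0.0015,"tz":-0.0588,"fingers":0.0876}]'
python3 go.py 618.3 -261.6 4 86.4; sleep 0; python3 go.py 618.3 -261.6 4 86.4
```

```text
time_s: 3.5
tcp_pos: [0.616, -0.2593, 0.0359]
eef_rot: [-11.8, 89.7, 164.6]
contact_force: [-0.9, 0.0, -0.2]
gripper_width: 0.0875
t 3.50 tcp [ 616.  -259.3   35.9] yawY -93.6 j1 -6.2 j6 92.6 F [-0.9  0.  -0.2] w 0.0875 shift mm [31.9  2.2 -2.6] rot [-1.8e+02 -1.1e-01  5.3e-01] |d| 32
 shift mm [31.9  2.2 -2.6] rot [0.   0.34 0.07] |d| 32
t 3.50 tcp [ 616.  -259.3   35.9] yawY -93.6 j1 -6.2 j6 92.6 F [-0.9  0.  -0.2] w 0.0875 shift mm [31.9  2.2 -2.6] rot [-1.8e+02 -1.1e-01  5.3e-01] |d| 32
 shift mm [31.9  2.2 -2.6] rot [0.   0.34 0.07] |d| 32
```

```bash

python3 - <<'E'
s=open('go.py').read()
s=s.replace("s=r.get_state();Rc=R.from_euler('xyz',s['eef_rot'],degrees=True).as_matrix();p=np.array(s['tcp_pos'])*1000",
"""ps=[];Rs=[]
    for _ in range(4):
        viewer.capture('side');s=r.get_state();ps.append(s['tcp_pos']);Rs.append(R.from_euler('xyz',s['eef_rot'],degrees=True))
    Rc=R.concatenate(Rs).mean().as_matrix();p=np.mean(ps,0)*1000""")
open('go.py','w').write(s)
E
python3 -m creep '[{"ax":0,"ay":0,"az":0,"tx":0.015,"ty":0.001,"tz":-0.001,"fingers":0.0876},{"ax":0,"ay":0,"az":0,"tx":0.022,"ty":0.0015,"tz":-0.002,"fingers":0.0876}]'
python3 go.py 618.3 -261.6 4 86.4
```

```text
time_s: 3.7
tcp_pos: [0.6212, -0.2628, 0.0184]
eef_rot: [170.5, 89.9, -13.1]
contact_force: [-0.0, -0.5, -0.2]
gripper_width: 0.0875
t 3.90 tcp [ 620.9 -263.2   18.5] yawY -93.6 j1 -6.5 j6 92.8 F [0.  0.3 0.7] w 0.0876 shift mm [14.5 -1.5  2.7] rot [ 1.7996e+02 -2.0000e-02  1.3000e-01] |d| 15
 shift mm [14.5 -1.5  2.7] rot [-0.04 -0.08 -0.01] |d| 15
```

```bash

python3 -m creep '[{"ax":0,"ay":0,"az":0,"tx":0.010,"ty":-0.0015,"tz":0.0027,"fingers":0.0876},{"ax":0,"ay":0,"az":0,"tx":0.0145,"ty":-0.0015,"tz":0.0027,"fingers":0.0876},{"ax":0,"ay":0,"az":0,"tx":0.0145,"ty":-0.0015,"tz":0.0027,"fingers":0.06},{"ax":0,"ay":0,"az":0,"tx":0.0145,"ty":-0.0015,"tz":0.0027,"fingers":0.055},{"ax":0,"ay":0,"az":0,"tx":0.0145,"ty":-0.0015,"tz":0.0027,"fingers":0.055}]' 35
python3 -m creep '[{"ax":0,"ay":0,"az":0,"tx":0,"ty":0,"tz":0,"fingers":0.055},{"ax":0,"ay":0,"az":0,"tx":0,"ty":0,"tz":0,"fingers":0.055},{"ax":0,"ay":0,"az":0,"tx":0,"ty":0,"tz":0,"fingers":0.055}]' 35
python3 go.py 618.3 -261.6 100 86.4
```

```text
time_s: 4.4
tcp_pos: [0.6177, -0.2617, 0.0032]
eef_rot: [153.5, 90.0, -30.2]
contact_force: [0.5, -0.3, 0.5]
gripper_width: 0.0693
time_s: 4.7
tcp_pos: [0.6177, -0.2617, 0.0033]
eef_rot: [171.5, 90.0, -12.1]
contact_force: [-0.0, 0.4, 0.3]
gripper_width: 0.0637
t 4.90 tcp [ 617.7 -261.7    3.3] yawY -93.7 j1 -6.3 j6 92.7 F [0.7 0.3 1. ] w 0.0637 shift mm [-96.7  -0.1  -0.6] rot [ 1.7994e+02 -1.0000e-02  4.0000e-02] |d| 97
 shift mm [-96.7  -0.1  -0.6] rot [-0.06 -0.02 -0.01] |d| 97
```

```bash

python3 -m creep '[{"ax":0,"ay":0,"az":0,"tx":-0.02,"ty":0,"tz":0,"fingers":0.055},{"ax":0,"ay":0,"az":0,"tx":-0.045,"ty":0,"tz":0,"fingers":0.055},{"ax":0,"ay":0,"az":0,"tx":-0.07,"ty":0,"tz":0,"fingers":0.055},{"ax":0,"ay":0,"az":0,"tx":-0.09,"ty":0,"tz":0,"fingers":0.055},{"ax":0,"ay":0,"az":0,"tx":-0.1,"ty":0,"tz":0,"fingers":0.055}]' 35
python3 go.py 515.3 63.9 100 100.6
```

```text
time_s: 5.4
tcp_pos: [0.6179, -0.2616, 0.1046]
eef_rot: [178.0, 89.9, -5.7]
contact_force: [-0.2, -0.4, -1.9]
gripper_width: 0.0635
t 5.60 tcp [ 617.6 -261.5  103.5] yawY -93.7 j1 -6.3 j6 92.7 F [-0.3 -0.3 -3.7] w 0.0635 shift mm [   3.5 -318.2  122.9] rot [1.6573e+02 1.0000e-02 6.0000e-02] |d| 341
 shift mm [   3.5 -318.2  122.9] rot [-14.27  -0.04   0.  ] |d| 341
```

```bash

python3 -m creep '[{"ax":-1,"ay":0,"az":0,"tx":0,"ty":-0.02,"tz":0.008,"fingers":0.055},{"ax":-3,"ay":0,"az":0,"tx":0,"ty":-0.055,"tz":0.02,"fingers":0.055},{"ax":-5,"ay":0,"az":0,"tx":0,"ty":-0.09,"tz":0.034,"fingers":0.055},{"ax":-7,"ay":0,"az":0,"tx":0,"ty":-0.125,"tz":0.048,"fingers":0.055},{"ax":-9,"ay":0,"az":0,"tx":0,"ty":-0.16,"tz":0.062,"fingers":0.055}]' 35
python3 go.py 515.3 63.9 100 100.6
```

```text
time_s: 6.1
tcp_pos: [0.5642, -0.0969, 0.1013]
eef_rot: [-2.7, 89.8, -177.3]
contact_force: [1.8, -0.0, -2.8]
gripper_width: 0.064
t 6.30 tcp [563.9 -95.3 101.8] yawY -84.5 j1 9.8 j6 85.7 F [-0.6  0.6 -2.7] w 0.0635 shift mm [   1.9 -163.1   33.1] rot [ 1.7492e+02  7.0000e-02 -2.2000e-01] |d| 166
 shift mm [   1.9 -163.1   33.1] rot [-5.08  0.14  0.05] |d| 166
```

```bash

python3 -m creep '[{"ax":-1,"ay":0,"az":0,"tx":0,"ty":-0.035,"tz":0.008,"fingers":0.055},{"ax":-3,"ay":0,"az":0,"tx":0,"ty":-0.075,"tz":0.016,"fingers":0.055},{"ax":-4,"ay":0,"az":0,"tx":0,"ty":-0.115,"tz":0.025,"fingers":0.055},{"ax":-5,"ay":0.1,"az":0,"tx":0.002,"ty":-0.15,"tz":0.031,"fingers":0.055},{"ax":-5.1,"ay":0.1,"az":0,"tx":0.002,"ty":-0.163,"tz":0.033,"fingers":0.055}]' 35
python3 go.py 514.7 63.8 50 100.6
python3 -c "
from h import *
c=cap('wrist');cv2.imwrite('pics/w3.png',cv2.resize(c['pixels'],(768,576)));np.savez('w3.npz',P=cloud(c),px=c['pixels'])"
python3 box2.py w3.npz
```

```text
time_s: 6.8
tcp_pos: [0.5172, 0.0626, 0.1003]
eef_rot: [168.7, 90.0, -0.9]
contact_force: [-0.2, -0.2, -2.3]
gripper_width: 0.0638
t 7.00 tcp [517.7  61.8 100.5] yawY -79.5 j1 28.3 j6 72.1 F [ 0.3  0.1 -2.4] w 0.0636 shift mm [50.5 -2.6  2.7] rot [ 1.7987e+02 -3.0000e-02  9.0000e-02] |d| 51
 shift mm [50.5 -2.6  2.7] rot [-0.13 -0.06 -0.02] |d| 51
w3.npz eu [ 94.  102.6] ev [-77.2  74. ] slopes [np.float64(-0.06), np.float64(-0.03)] off [np.float64(74.3), np.float64(-77.4)] ctr [611.9  81.5]
```

View pics/w3.png

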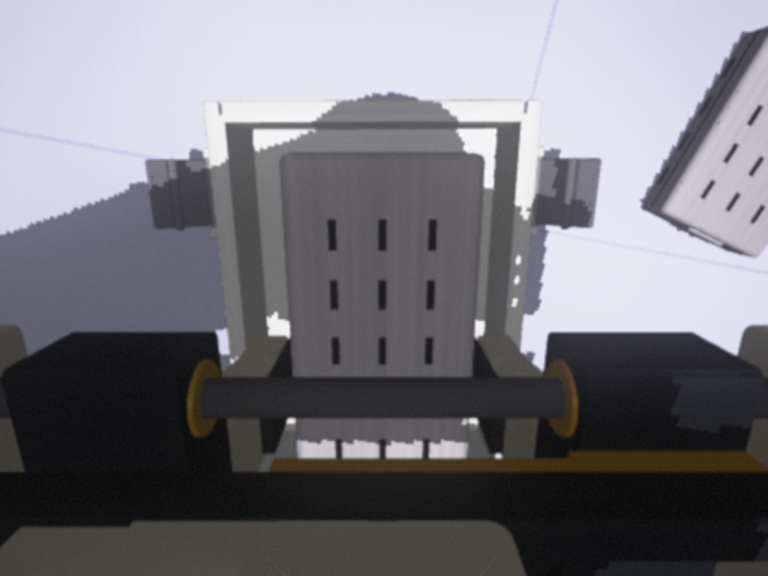

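The picture shows the held cassette at (383,270) centred above the box. I'll measure its front end and sides relative to the box in this same view.

```bash
cat > held.py <<'E'
from h import *
import sys
def rel(P,zlo,zhi,name,L=None,c0=(515.2,63.7),yaw=10.6):
    P=P*1000;a=np.radians(yaw);e=np.array([np.cos(a),np.sin(a)]);f=np.array([-e[1],e[0]])
    q=P[...,:2]-np.array(c0);u=q@e;v=q@f;z=P[...,2]
    m=(z>zlo)&(z<zhi)&(abs(v)<42)&(abs(u)<110)
    if m.sum()<50: print('few',m.sum());return
    k=m&(u>20);lo,hi=[],[];us=[]
    for b in np.arange(20,65,5.):
        kk=m&(u>=b)&(u<b+5)
        if kk.sum()>5: us.append(b+2.5);lo.append(np.percentile(v[kk],1));hi.append(np.percentile(v[kk],99))
    pl=np.polyfit(us,lo,1);ph=np.polyfit(us,hi,1)
    kk=m&(abs(v)<20);print(name,'far end %.1f near %.1f'%(np.percentile(u[kk],99.7),np.percentile(u[kk],.3)),'v mid at u=0 %.1f width %.1f'%((pl[1]+ph[1])/2,np.mean(hi)-np.mean(lo)),'yaw err %.2f'%np.degrees((pl[0]+ph[0])/2),'z %.1f'%np.median(z[m]))
if __name__=='__main__':
    rel(np.load(sys.argv[1])['P'],float(sys.argv[2]),float(sys.argv[3]),sys.argv[1])
E
python3 held.py w3.npz 105 135
```

```text
w3.npz far end 78.3 near -28.9 v mid at u=0 -4.3 width 61.8 yaw err -0.24 z 119.5
```

```bash

python3 -m creep '[{"ax":0,"ay":0,"az":0,"tx":0.02,"ty":-0.0044,"tz":0.0028,"fingers":0.055},{"ax":0,"ay":0,"az":0,"tx":0.04,"ty":-0.0044,"tz":0.0028,"fingers":0.055},{"ax":0,"ay":0,"az":0,"tx":0.06,"ty":-0.0044,"tz":0.0028,"fingers":0.055},{"ax":0,"ay":0,"az":0,"tx":0.077,"ty":-0.0044,"tz":0.0028,"fingers":0.055},{"ax":0,"ay":0,"az":0,"tx":0.083,"ty":-0.0044,"tz":0.0028,"fingers":0.055}]' 35
python3 go.py 515.2 63.7 50 100.6
python3 -c "
from h import *
c=cap('wrist');cv2.imwrite('pics/w4.png',cv2.resize(c['pixels'],(768,576)));np.savez('w4.npz',P=cloud(c),px=c['pixels'])"
python3 box2.py w4.npz; python3 held.py w4.npz 28 44
```

```text
time_s: 7.55
tcp_pos: [0.5137, 0.0633, 0.0162]
eef_rot: [36.8, 89.9, -132.9]
contact_force: [-0.8, -1.1, -2.3]
gripper_width: 0.0635
t 7.75 tcp [514.4  64.1  17.5] yawY -79.6 j1 28.9 j6 71.5 F [-0.2  0.3 -2.4] w 0.0640 shift mm [-32.5   0.6  -0.7] rot [ 1.7976e+02 -5.0000e-02  4.0000e-02] |d| 33
 shift mm [-32.5   0.6  -0.7] rot [-0.24 -0.03 -0.03] |d| 33
w4.npz eu [  9.2 102.7] ev [-77.   73.6] slopes [np.float64(1.35), np.float64(-57.1)] off [np.float64(73.5), np.float64(-45.9)] ctr [567.4  88.9]
w4.npz far end 94.1 near -31.0 v mid at u=0 0.3 width 61.8 yaw err -0.23 z 37.4
```

View pics/w4.png

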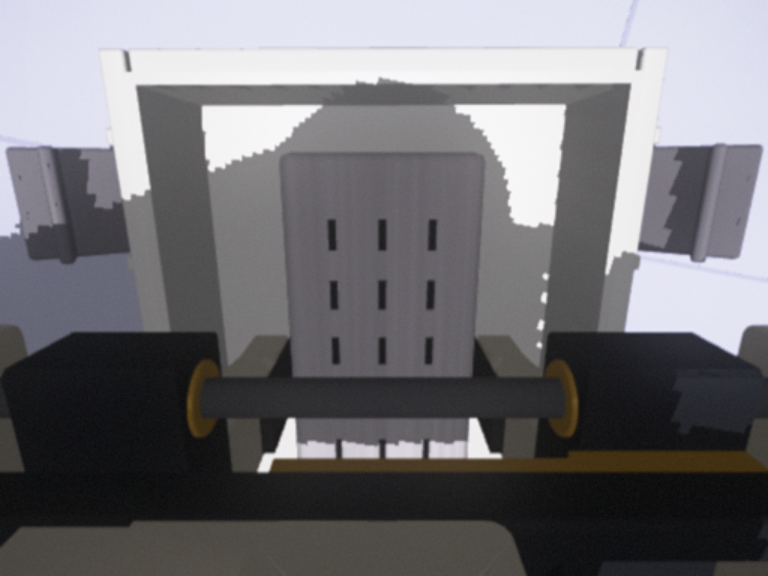

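```bash
sed -i 's/abs(u)<110/abs(u)<86/' held.py; python3 held.py w4.npz 34 41
```

```text
w4.npz far end 76.1 near -31.1 v mid at u=0 0.3 width 61.8 yaw err -0.23 z 37.4
```

```bash

python3 -m creep '[{"ax":-0.2,"ay":0,"az":0,"tx":0.004,"ty":0.0003,"tz":0.0007,"fingers":0.055},{"ax":-0.2,"ay":0,"az":0,"tx":0.007,"ty":0.0003,"tz":0.0007,"fingers":0.055},{"ax":-0.2,"ay":0,"az":0,"tx":0.0095,"ty":0.0003,"tz":0.0007,"fingers":0.055},{"ax":-0.2,"ay":0,"az":0,"tx":0.0095,"ty":0.0003,"tz":0.0007,"fingers":0.055}]' 35
python3 go.py 515.2 63.7 50 100.6
```

```text
time_s: 8.2
tcp_pos: [0.5136, 0.0647, 0.0083]
eef_rot: [172.0, 89.9, 2.7]
contact_force: [-0.4, 0.1, -2.7]
gripper_width: 0.0635
t 8.40 tcp [513.8  64.7   8.5] yawY -79.4 j1 28.9 j6 71.7 F [-0.8 -0.4 -2.7] w 0.0638 shift mm [-41.5   1.3  -1.2] rot [-1.7995e+02  1.0000e-02 -1.5000e-01] |d| 41
 shift mm [-41.5   1.3  -1.2] rot [ 0.05 -0.1  -0.01] |d| 41
```

Still holding the full weight, so it is about 1 mm up. I lower slightly and release to 72 mm.

```bash

python3 -m creep '[{"ax":0,"ay":0,"az":0,"tx":0.001,"ty":0,"tz":0,"fingers":0.055},{"ax":0,"ay":0,"az":0,"tx":0.0016,"ty":0,"tz":0,"fingers":0.055},{"ax":0,"ay":0,"az":0,"tx":0.0016,"ty":0,"tz":0,"fingers":0.055}]' 35
python3 -m creep '[{"ax":0,"ay":0,"az":0,"tx":0,"ty":0,"tz":0,"fingers":0.068},{"ax":0,"ay":0,"az":0,"tx":0,"ty":0,"tz":0,"fingers":0.072},{"ax":0,"ay":0,"az":0,"tx":0,"ty":0,"tz":0,"fingers":0.072},{"ax":0,"ay":0,"az":0,"tx":0,"ty":0,"tz":0,"fingers":0.072}]' 35
python3 -m creep '[{"ax":0,"ay":0,"az":0,"tx":-0.02,"ty":0,"tz":0,"fingers":0.072},{"ax":0,"ay":0,"az":0,"tx":-0.05,"ty":0,"tz":0,"fingers":0.072},{"ax":0,"ay":0,"az":0,"tx":-0.09,"ty":0,"tz":0.02,"fingers":0.072},{"ax":0,"ay":0,"az":0,"tx":-0.13,"ty":0,"tz":0.05,"fingers":0.072},{"ax":0,"ay":0,"az":0,"tx":-0.16,"ty":0,"tz":0.07,"fingers":0.072}]' 35
python3 go.py 434 -361 200 87
python3 -c "
from h import *
c=cap('wrist');cv2.imwrite('pics/w5.png',cv2.resize(c['pixels'],(768,576)));np.savez('w5.npz',P=cloud(c),px=c['pixels'])"
python3 box2.py w5.npz; python3 held.py w5.npz 20 32
```

```text
time_s: 8.7
tcp_pos: [0.514, 0.0647, 0.0072]
eef_rot: [178.1, 89.9, 8.8]
contact_force: [-0.9, -0.6, 1.0]
gripper_width: 0.0636
time_s: 9.1
tcp_pos: [0.5139, 0.0647, 0.007]
eef_rot: [177.5, 89.9, 8.1]
contact_force: [-0.0, 0.5, -0.0]
gripper_width: 0.072
time_s: 9.6
tcp_pos: [0.4437, 0.0513, 0.1688]
eef_rot: [-174.2, 89.8, 16.5]
contact_force: [1.8, 0.7, 0.5]
gripper_width: 0.0719
t 9.80 tcp [444.6  51.9 170.4] yawY -79.3 j1 32.0 j6 68.6 F [ 0.3 -0.2 -0.7] w 0.0720 shift mm [-31.  403.7  86.6] rot [-166.33   -0.22   -0.59] |d| 414
 shift mm [-31.  403.7  86.6] rot [13.67 -0.41  0.15] |d| 414
w5.npz eu [-102.8  -93.4] ev [-77.1  74.3] slopes [np.float64(0.09), np.float64(0.06)] off [np.float64(74.3), np.float64(-77.2)] ctr [418.8  45.5]
w5.npz far end 74.2 near -74.9 v mid at u=0 0.7 width 62.4 yaw err 0.20 z 26.1
```

View pics/w5.png

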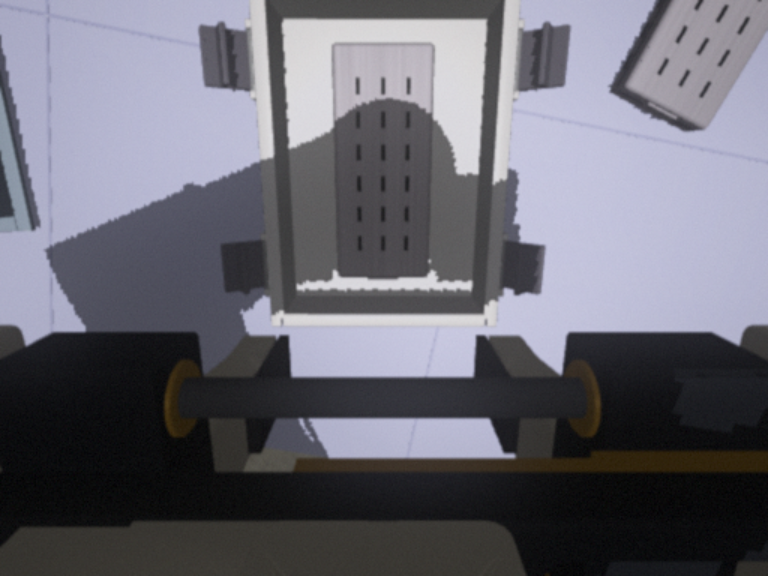

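Large A lies at (383,160) in the picture, well centred in the box. The offset is about 0.4 mm along and 0.8 mm across, with a yaw error of 0.2°. Next is large B.

```bash

python3 -m creep '[{"ax":3,"ay":0,"az":0,"tx":-0.01,"ty":0.045,"tz":0.015,"fingers":0.0876},{"ax":6,"ay":0,"az":0,"tx":-0.02,"ty":0.09,"tz":0.03,"fingers":0.0876},{"ax":9,"ay":0,"az":0,"tx":-0.03,"ty":0.135,"tz":0.045,"fingers":0.0876},{"ax":12,"ay":0,"az":0,"tx":-0.03,"ty":0.18,"tz":0.06,"fingers":0.0876},{"ax":13.7,"ay":-0.4,"az":0.1,"tx":-0.03,"ty":0.225,"tz":0.07,"fingers":0.0876}]'
python3 go.py 385 -360 200 87
```

```text
time_s: 10.35
tcp_pos: [0.4166, -0.1842, 0.1958]
eef_rot: [17.5, 89.6, -165.7]
contact_force: [1.6, 0.3, 0.9]
gripper_width: 0.0875
t 10.55 tcp [ 416.5 -186.1  195. ] yawY -93.4 j1 1.2 j6 85.5 F [ 0.7 -0.6 -0.1] w 0.0877 shift mm [ -4.3 175.5  21.2] rot [179.62  -0.26  -0.8 ] |d| 177
 shift mm [ -4.3 175.5  21.2] rot [-0.38  0.51 -0.16] |d| 177
```

```bash

python3 -m creep '[{"ax":0,"ay":0.5,"az":-0.2,"tx":-0.004,"ty":0.045,"tz":0.005,"fingers":0.0876},{"ax":-0.4,"ay":0.5,"az":-0.2,"tx":-0.004,"ty":0.09,"tz":0.01,"fingers":0.0876},{"ax":-0.4,"ay":0.5,"az":-0.2,"tx":-0.004,"ty":0.13,"tz":0.015,"fingers":0.0876},{"ax":-0.4,"ay":0.5,"az":-0.2,"tx":-0.004,"ty":0.16,"tz":0.02,"fingers":0.0876},{"ax":-0.4,"ay":0.5,"az":-0.2,"tx":-0.004,"ty":0.175,"tz":0.021,"fingers":0.0876}]'
python3 go.py 385 -360 200 87
python3 -c "
from h import *
c=cap('wrist');cv2.imwrite('pics/w6.png',cv2.resize(c['pixels'],(768,576)))"
python3 seg.py wrist; python3 seg.py wrist scene|grep 43
```

```text
time_s: 11.05
tcp_pos: [0.3872, -0.3568, 0.1999]
eef_rot: [-130.2, 89.9, 47.2]
contact_force: [0.2, 1.5, -0.6]
gripper_width: 0.0874
t 11.25 tcp [ 387.4 -356.1  199.9] yawY -92.6 j1 -21.2 j6 108.7 F [-0.4  0.7 -0.2] w 0.0877 shift mm [-0.1  4.   2.2] rot [-1.7965e+02 -1.8000e-01 -1.5000e-01] |d| 5
 shift mm [-0.1  4.   2.2] rot [ 0.35 -0.09  0.11] |d| 5
wrist [388. 191.] 7550 ztop 0.023 ctr [ 435.6 -361.8] size [ 64.1 151.3] ang 87.2
wrist [388. 191.] 7518 ztop 0.023 ctr [ 435.2 -361.8] size [ 64.2 150.5] ang 87.2
scene [432. 440.] 597 ztop 0.030 ctr [ 792.  -131.8] size [ 79.9 111.1] ang 7.7
scene [162. 462.] 1840 ztop 0.025 ctr [ 433.5 -360. ] size [ 63.8 152. ] ang 87.1
```

View pics/w6.png

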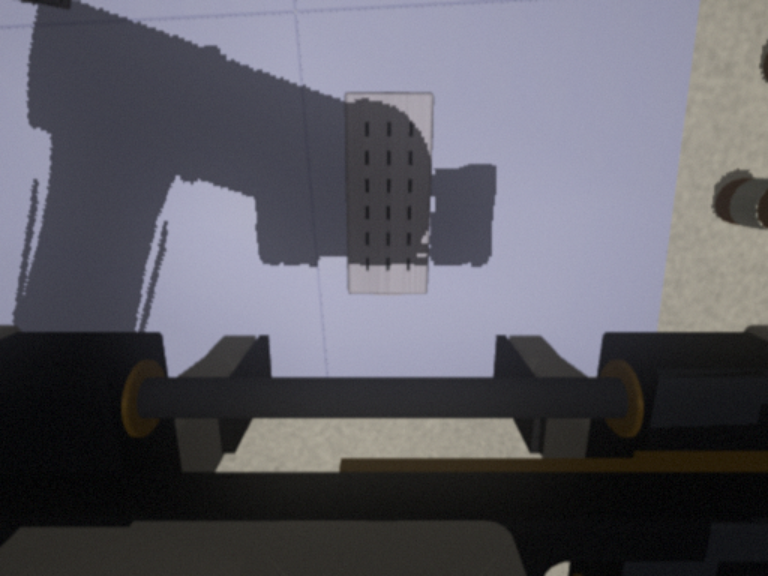

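The cassette is at (388,191) in the picture, isolated, at (435.4,-361.8) with yaw -2.8°.

```bash
python3 go.py 435.4 -361 4 87.2
```

```text
t 11.65 tcp [ 387.5 -355.3  201.4] yawY -92.6 j1 -21.3 j6 108.7 F [-0.2 -0.4 -0.7] w 0.0875 shift mm [197.6   3.7 -47.3] rot [-1.7979e+02 -1.1000e-01 -3.6000e-01] |d| 203
 shift mm [197.6   3.7 -47.3] rot [ 0.21 -0.23  0.07] |d| 203
```

```bash
python3 -m creep '[{"ax":0.2,"ay":-0.2,"az":0,"tx":0.03,"ty":0.003,"tz":-0.035,"fingers":0.0876},{"ax":0.2,"ay":-0.2,"az":0,"tx":0.07,"ty":0.0035,"tz":-0.0473,"fingers":0.0876},{"ax":0.2,"ay":-0.2,"az":0,"tx":0.11,"ty":0.0035,"tz":-0.0473,"fingers":0.0876},{"ax":0.2,"ay":-0.2,"az":0,"tx":0.145,"ty":0.0035,"tz":-0.0473,"fingers":0.0876},{"ax":0.2,"ay":-0.2,"az":0,"tx":0.165,"ty":0.0035,"tz":-0.0473,"fingers":0.0876}]'
python3 go.py 435.4 -361 3.5 87.2
```

```text
time_s: 12.15
tcp_pos: [0.4335, -0.3606, 0.0335]
eef_rot: [-41.2, 89.8, 135.9]
contact_force: [-0.5, 0.2, -0.1]
gripper_width: 0.0877
t 12.35 tcp [ 433.6 -360.8   34.3] yawY -92.9 j1 -20.0 j6 107.2 F [ 0.5 -0.2  1. ] w 0.0877 shift mm [30.7  0.2 -1.9] rot [179.93   0.24  -0.31] |d| 31
 shift mm [30.7  0.2 -1.9] rot [-0.06  0.2   0.15] |d| 31
```

```bash
python3 -m creep '[{"ax":0,"ay":0.2,"az":0.1,"tx":0.015,"ty":0,"tz":-0.0019,"fingers":0.0876},{"ax":0,"ay":0.2,"az":0.1,"tx":0.027,"ty":0,"tz":-0.0019,"fingers":0.0876},{"ax":0,"ay":0.2,"az":0.1,"tx":0.0305,"ty":0,"tz":-0.0019,"fingers":0.0876},{"ax":0,"ay":0.2,"az":0.1,"tx":0.0305,"ty":0,"tz":-0.0019,"fingers":0.0876}]'
python3 go.py 435.4 -361 3.5 87.2
python3 -m creep '[{"ax":0,"ay":0,"az":0,"tx":0,"ty":0,"tz":0,"fingers":0.07},{"ax":0,"ay":0,"az":0,"tx":0,"ty":0,"tz":0,"fingers":0.055},{"ax":0,"ay":0,"az":0,"tx":0,"ty":0,"tz":0,"fingers":0.055},{"ax":0,"ay":0,"az":0,"tx":0,"ty":0,"tz":0,"fingers":0.055},{"ax":0,"ay":0,"az":0,"tx":0,"ty":0,"tz":0,"fingers":0.055}]' 35
python3 go.py 435.4 -361 125 87.2
```

```text
time_s: 12.75
tcp_pos: [0.4367, -0.3616, 0.0061]
eef_rot: [172.6, 89.8, -10.2]
contact_force: [-1.0, 0.6, -0.7]
gripper_width: 0.0878
t 12.95 tcp [ 437.1 -361.7    6.5] yawY -92.9 j1 -19.9 j6 107.1 F [-0.  -0.4 -0.5] w 0.0875 shift mm [ 3.  -0.7  1.8] rot [ 1.7995e+02 -7.0000e-02  4.0000e-01] |d| 4
 shift mm [ 3.  -0.7  1.8] rot [-0.05 -0.25 -0.05] |d| 4
time_s: 13.45
tcp_pos: [0.4368, -0.3616, 0.006]
eef_rot: [172.4, 89.8, -10.4]
contact_force: [-0.5, 0.1, 1.9]
gripper_width: 0.0636
t 13.65 tcp [ 436.8 -361.6    6. ] yawY -92.9 j1 -19.9 j6 107.1 F [-0.1  0.9  1.7] w 0.0640 shift mm [-119.    -0.4    1. ] rot [ 1.7994e+02 -5.0000e-02  3.4000e-01] |d| 119
 shift mm [-119.    -0.4    1. ] rot [-0.06 -0.22 -0.03] |d| 119
```

```bash

python3 -m creep '[{"ax":0,"ay":0,"az":0,"tx":-0.02,"ty":0,"tz":0,"fingers":0.055},{"ax":0,"ay":0,"az":0,"tx":-0.045,"ty":0,"tz":0,"fingers":0.055},{"ax":0,"ay":0,"az":0,"tx":-0.07,"ty":0,"tz":0,"fingers":0.055},{"ax":0,"ay":0,"az":0,"tx":-0.095,"ty":0,"tz":0,"fingers":0.055},{"ax":0,"ay":0,"az":0,"tx":-0.12,"ty":0,"tz":0,"fingers":0.055}]' 35
python3 go.py 513.9 64.7 125 100.6
```

```text
time_s: 14.15
tcp_pos: [0.4357, -0.3611, 0.1263]
eef_rot: [-176.0, 89.8, 1.1]
contact_force: [-0.2, -0.5, -2.5]
gripper_width: 0.0636
t 14.35 tcp [ 437.2 -361.9  128.2] yawY -92.9 j1 -19.9 j6 107.0 F [-0.3 -0.2 -3.2] w 0.0636 shift mm [   2.8 -429.9  -55.3] rot [166.55  -0.21   0.55] |d| 433
 shift mm [   2.8 -429.9  -55.3] rot [-13.45  -0.38  -0.14] |d| 433
```

```bash

python3 -m creep '[{"ax":-2,"ay":0,"az":0,"tx":0,"ty":-0.02,"tz":-0.003,"fingers":0.055},{"ax":-4,"ay":0,"az":0,"tx":0,"ty":-0.06,"tz":-0.008,"fingers":0.055},{"ax":-6,"ay":0,"az":0,"tx":0,"ty":-0.105,"tz":-0.013,"fingers":0.055},{"ax":-8,"ay":0,"az":0,"tx":0,"ty":-0.15,"tz":-0.019,"fingers":0.055},{"ax":-10,"ay":0,"az":0,"tx":0,"ty":-0.19,"tz":-0.025,"fingers":0.055}]' 35
python3 go.py 513.9 64.7 125 100.6
```

```text
time_s: 14.85
tcp_pos: [0.4696, -0.1711, 0.1243]
eef_rot: [156.3, 89.9, -16.5]
contact_force: [0.9, -0.0, -1.9]
gripper_width: 0.0635
t 15.05 tcp [ 470.5 -169.8  124.6] yawY -82.6 j1 2.5 j6 94.8 F [-0.1  0.5 -2.4] w 0.0637 shift mm [  -0.3 -227.   -73.1] rot [ 1.7677e+02 -3.0000e-02  1.6000e-01] |d| 238
 shift mm [  -0.3 -227.   -73.1] rot [-3.23 -0.1  -0.02] |d| 238
```

```bash

python3 -m creep '[{"ax":-1,"ay":0,"az":0,"tx":0,"ty":-0.035,"tz":-0.012,"fingers":0.055},{"ax":-2,"ay":0,"az":0,"tx":0,"ty":-0.075,"tz":-0.025,"fingers":0.055},{"ax":-3,"ay":0,"az":0,"tx":0,"ty":-0.115,"tz":-0.038,"fingers":0.055},{"ax":-3.2,"ay":0,"az":0,"tx":0,"ty":-0.155,"tz":-0.05,"fingers":0.055},{"ax":-3.2,"ay":0,"az":0,"tx":0,"ty":-0.195,"tz":-0.063,"fingers":0.055}]' 35
python3 go.py 513.9 64.7 100 100.6
```

```text
time_s: 15.55
tcp_pos: [0.5085, 0.0286, 0.125]
eef_rot: [137.7, 89.9, -32.1]
contact_force: [2.1, -0.6, -2.5]
gripper_width: 0.0635
t 15.75 tcp [509.7  30.4 125.1] yawY -79.6 j1 25.4 j6 74.9 F [-0.2 -1.1 -2. ] w 0.0638 shift mm [ 25.  -33.  -10.2] rot [ 1.7979e+02 -1.2000e-01  2.6000e-01] |d| 43
 shift mm [ 25.  -33.  -10.2] rot [-0.21 -0.17 -0.08] |d| 43
```

```bash

python3 -m creep '[{"ax":-0.2,"ay":-0.1,"az":0,"tx":0.01,"ty":-0.02,"tz":-0.006,"fingers":0.055},{"ax":-0.2,"ay":-0.1,"az":0,"tx":0.02,"ty":-0.033,"tz":-0.01,"fingers":0.055},{"ax":-0.2,"ay":-0.1,"az":0,"tx":0.04,"ty":-0.033,"tz":-0.01,"fingers":0.055},{"ax":-0.2,"ay":-0.1,"az":0,"tx":0.06,"ty":-0.033,"tz":-0.01,"fingers":0.055},{"ax":-0.2,"ay":-0.1,"az":0,"tx":0.08,"ty":-0.033,"tz":-0.01,"fingers":0.055}]' 35
python3 go.py 513.9 64.7 50 100.6
python3 -c "
from h import *
c=cap('wrist');cv2.imwrite('pics/w7.png',cv2.resize(c['pixels'],(768,576)));np.savez('w7.npz',P=cloud(c),px=c['pixels'])"
python3 box2.py w7.npz; python3 held.py w7.npz 54 70
```

```text
time_s: 16.25
tcp_pos: [0.5128, 0.0614, 0.0445]
eef_rot: [117.5, 89.9, -52.0]
contact_force: [0.1, 1.0, -2.4]
gripper_width: 0.0636
t 16.45 tcp [511.7  61.   43.6] yawY -79.6 j1 28.7 j6 71.6 F [ 0.6 -0.  -2.2] w 0.0635 shift mm [-6.4 -3.2 -2.8] rot [179.84  -0.22  -0.23] |d| 8
 shift mm [-6.4 -3.2 -2.8] rot [-0.16  0.14 -0.14] |d| 8
w7.npz eu [  8.3 102.7] ev [-77.2  73.8] slopes [np.float64(-0.06), np.float64(-0.45)] off [np.float64(74.3), np.float64(-77.3)] ctr [569.8  73.7]
w7.npz far end 70.9 near -35.6 v mid at u=0 -2.4 width 61.8 yaw err -0.11 z 61.6
```

View pics/w7.png

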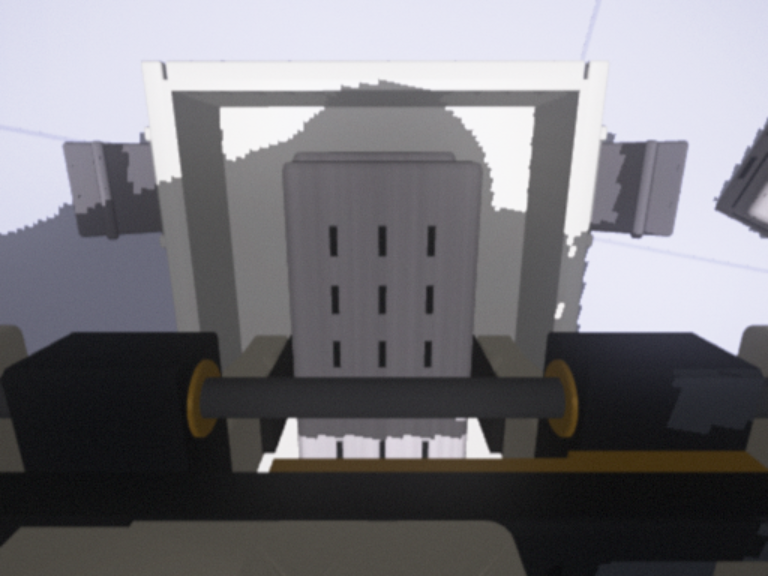

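```bash
python3 - <<'E'
from h import *
P=np.load('w7.npz')['P']*1000;a=np.radians(10.6);e=np.array([np.cos(a),np.sin(a)]);f=np.array([-e[1],e[0]])
q=P[...,:2]-np.array((515.2,63.7));u=q@e;v=q@f;z=P[...,2]
m=(z>22)&(z<31)&(abs(u)<86)&(abs(v)<45);print(m.sum(),u[m].max(),np.percentile(u[m],98),np.percentile(v[m],[1,99]),np.median(z[m]))
E
```

```text
633 75.18299865259532 75.14824811381936 [-30.17718244  31.15989499] 25.633544875389408
```

```bash

python3 -m creep '[{"ax":-0.1,"ay":0.1,"az":-0.1,"tx":0,"ty":-0.0029,"tz":-0.0042,"fingers":0.055},{"ax":-0.1,"ay":0.1,"az":-0.1,"tx":0.005,"ty":-0.0029,"tz":-0.0042,"fingers":0.055},{"ax":-0.1,"ay":0.1,"az":-0.1,"tx":0.008,"ty":-0.0029,"tz":-0.0042,"fingers":0.055},{"ax":-0.1,"ay":0.1,"az":-0.1,"tx":0.008,"ty":-0.0029,"tz":-0.0042,"fingers":0.055}]' 35
python3 go.py 513.9 64.7 30 100.6
python3 -c "
from h import *
c=cap('wrist');cv2.imwrite('pics/w8.png',cv2.resize(c['pixels'],(768,576)));np.savez('w8.npz',P=cloud(c),px=c['pixels'])"
python3 held.py w8.npz 46 62
```

```text
time_s: 16.9
tcp_pos: [0.5165, 0.0661, 0.0376]
eef_rot: [-173.1, 89.8, 17.6]
contact_force: [-0.3, 0.4, -3.2]
gripper_width: 0.0638
t 17.10 tcp [516.8  66.2  37.9] yawY -79.4 j1 28.9 j6 71.7 F [-0.2 -0.1 -1.8] w 0.0635 shift mm [7.9 0.9 3.1] rot [-1.7995e+02 -3.0000e-02 -3.0000e-01] |d| 9
 shift mm [7.9 0.9 3.1] rot [ 0.05 -0.19  0.02] |d| 9
w8.npz far end 75.5 near -30.9 v mid at u=0 1.3 width 61.8 yaw err 0.12 z 54.0
```

```bash

python3 -m creep '[{"ax":0,"ay":-0.1,"az":0,"tx":0.003,"ty":0.0007,"tz":0.0003,"fingers":0.055},{"ax":0,"ay":-0.1,"az":0,"tx":0.0045,"ty":0.0007,"tz":0.0003,"fingers":0.055},{"ax":0,"ay":-0.1,"az":0,"tx":0.0055,"ty":0.0007,"tz":0.0003,"fingers":0.055},{"ax":0,"ay":-0.1,"az":0,"tx":0.0055,"ty":0.0007,"tz":0.0003,"fingers":0.055}]' 35
python3 go.py 513.9 64.7 30 100.6
python3 -c "
from h import *
c=cap('wrist');np.savez('w8.npz',P=cloud(c),px=c['pixels'])"
python3 held.py w8.npz 40 56
```

```text
time_s: 17.55
tcp_pos: [0.5166, 0.0654, 0.0322]
eef_rot: [-167.8, 89.9, 22.8]
contact_force: [0.5, 0.1, -2.4]
gripper_width: 0.0639
t 17.75 tcp [516.7  65.4  32.4] yawY -79.4 j1 28.8 j6 71.8 F [ 0.5 -0.  -2.1] w 0.0637 shift mm [2.4 0.2 2.9] rot [-1.7996e+02 -3.0000e-02 -1.5000e-01] |d| 4
 shift mm [2.4 0.2 2.9] rot [ 0.04 -0.1   0.02] |d| 4
w8.npz far end 75.3 near -31.3 v mid at u=0 0.6 width 61.8 yaw err 0.16 z 48.5
```

Aligned with A, whose far end is 75.2 and lateral middle 0.5. I lower until contact and release.

```bash

python3 -m creep '[{"ax":0,"ay":0,"az":0,"tx":0.001,"ty":0,"tz":0,"fingers":0.055},{"ax":0,"ay":0,"az":0,"tx":0.001,"ty":0,"tz":0,"fingers":0.055}]' 35
python3 -c "
from h import *
print([ (viewer.capture('side') is None, r.get_state()['contact_force'].round(1)) for _ in range(3)])"

```

```text
time_s: 18.0
tcp_pos: [0.5169, 0.0655, 0.032]
eef_rot: [-170.3, 89.9, 20.4]
contact_force: [-3.2, 0.8, 4.2]
gripper_width: 0.0637
[(False, array([-2.1,  0.3,  5.2])), (False, array([-2.8,  0.2,  5.3])), (False, array([-2.7, -0.1,  5.7]))]
```

```bash

python3 -m creep '[{"ax":0,"ay":0,"az":0,"tx":-0.0003,"ty":0,"tz":0,"fingers":0.066},{"ax":0,"ay":0,"az":0,"tx":-0.0003,"ty":0,"tz":0,"fingers":0.072},{"ax":0,"ay":0,"az":0,"tx":-0.0003,"ty":0,"tz":0,"fingers":0.072},{"ax":0,"ay":0,"az":0,"tx":-0.0003,"ty":0,"tz":0,"fingers":0.072}]' 35
python3 -m creep '[{"ax":0,"ay":0,"az":0,"tx":-0.02,"ty":0,"tz":0,"fingers":0.072},{"ax":0,"ay":0,"az":0,"tx":-0.05,"ty":0,"tz":0,"fingers":0.072},{"ax":0,"ay":0,"az":0,"tx":-0.08,"ty":0,"tz":0.02,"fingers":0.072},{"ax":0,"ay":0,"az":0,"tx":-0.11,"ty":0,"tz":0.05,"fingers":0.072},{"ax":0,"ay":0,"az":0,"tx":-0.14,"ty":0,"tz":0.07,"fingers":0.072}]' 35
python3 go.py 595 -119 200 77
python3 -c "
from h import *
c=cap('wrist');cv2.imwrite('pics/w9.png',cv2.resize(c['pixels'],(768,576)));np.savez('w9.npz',P=cloud(c),px=c['pixels'])"
python3 box2.py w9.npz; python3 held.py w9.npz 42 54
```

```text
time_s: 18.55
tcp_pos: [0.5168, 0.0655, 0.0317]
eef_rot: [-166.4, 89.9, 24.2]
contact_force: [0.3, -0.5, -0.8]
gripper_width: 0.0718
time_s: 19.05
tcp_pos: [0.446, 0.0518, 0.1723]
eef_rot: [-154.6, 90.0, 36.0]
contact_force: [-0.1, 0.4, 0.6]
gripper_width: 0.072
t 19.25 tcp [447.4  52.5 174.8] yawY -79.3 j1 31.9 j6 68.8 F [-1.1 -0.1 -0.1] w 0.0721 shift mm [ -24.8  195.8 -113.4] rot [-156.33   -0.26   -0.49] |d| 228
 shift mm [ -24.8  195.8 -113.4] rot [23.67 -0.35  0.19] |d| 228
w9.npz eu [-101.5   94.7] ev [-76.2  73.6] slopes [np.float64(0.14), np.float64(-0.12)] off [np.float64(74.5), np.float64(-77.1)] ctr [511.9  63.1]
w9.npz far end 75.6 near -74.6 v mid at u=0 0.9 width 62.4 yaw err 0.30 z 48.1
```

View pics/w9.png

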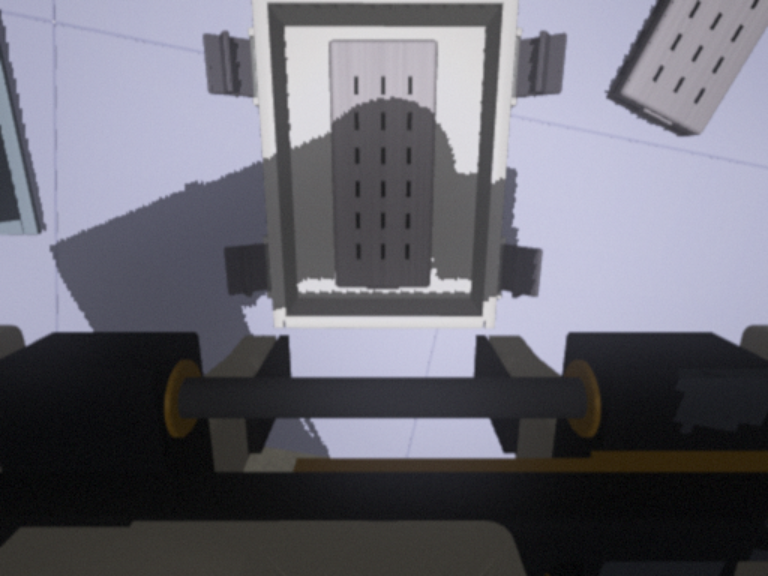

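B sits on A at (383,165) in the picture, and its offsets agree with A's to under 1 mm. Next is the small cassette.

```bash

python3 -m creep '[{"ax":5,"ay":0,"az":0,"tx":-0.01,"ty":0.04,"tz":-0.023,"fingers":0.0876},{"ax":10,"ay":0,"az":0,"tx":-0.02,"ty":0.08,"tz":-0.046,"fingers":0.0876},{"ax":15,"ay":0,"az":0,"tx":-0.025,"ty":0.12,"tz":-0.07,"fingers":0.0876},{"ax":20,"ay":-0.3,"az":0.2,"tx":-0.025,"ty":0.16,"tz":-0.093,"fingers":0.0876},{"ax":23.7,"ay":-0.3,"az":0.2,"tx":-0.025,"ty":0.196,"tz":-0.113,"fingers":0.0876}]'
python3 go.py 595 -119 200 76.2
python3 seg.py wrist;python3 seg.py wrist
```

```text
time_s: 19.8
tcp_pos: [0.5963, -0.1214, 0.1945]
eef_rot: [37.7, 89.6, -155.6]
contact_force: [0.4, 0.8, -0.2]
gripper_width: 0.0876
t 20.00 tcp [ 596.6 -122.5  193.4] yawY -103.4 j1 7.0 j6 69.7 F [ 0.5  0.6 -0.1] w 0.0876 shift mm [-6.6 -3.   2.4] rot [-179.55    0.49    0.61] |d| 8
 shift mm [-6.6 -3.   2.4] rot [ 0.45  0.39 -0.31] |d| 8
wrist [102.  31.] 3189 ztop 0.086 ctr [775.9  11.3] size [38.8 21.8] ang 79.6
wrist [331.  26.] 1134 ztop 0.029 ctr [ 755.6 -128.2] size [107.   34.3] ang 77.7
wrist [368. 207.] 5119 ztop 0.023 ctr [ 633.8 -120.3] size [ 64.2 100.9] ang 76.2
wrist [187. 301.] 2234 ztop 0.056 ctr [603.9  28.5] size [206.1  56.3] ang 82.2
wrist [175. 338.] 1137 ztop 0.049 ctr [571.3  55.7] size [45.  28.7] ang 12.1
wrist [266. 352.] 111 ztop 0.200 ctr [606.8 -77.3] size [ 4.  17.3] ang 78.0
wrist [498. 352.] 104 ztop 0.199 ctr [ 586.2 -166. ] size [ 4.2 17.3] ang 74.0
wrist [300. 445.] 987 ztop 0.058 ctr [471.5 -38.6] size [32.8 18.3] ang 10.9
wrist [244. 454.] 595 ztop 0.049 ctr [467.4  31.1] size [32.1 24.7] ang 72.7
wrist [105.  30.] 3123 ztop 0.086 ctr [775.8  11.6] size [38.8 21.7] ang 79.4
wrist [333.  26.] 1121 ztop 0.029 ctr [ 771.1 -131.8] size [ 35.5 101.8] ang 7.0
wrist [369. 207.] 5100 ztop 0.023 ctr [ 633.5 -120.3] size [ 64.  101.7] ang 76.3
wrist [187. 300.] 2248 ztop 0.055 ctr [604.8  32. ] size [206.3  56.9] ang 81.3
wrist [175. 338.] 1177 ztop 0.049 ctr [571.6  54.9] size [45.4 27.4] ang 13.5
wrist [266. 352.] 101 ztop 0.199 ctr [606.3 -77. ] size [ 4.1 16.9] ang 82.0
wrist [498. 351.] 93 ztop 0.200 ctr [ 586.6 -164. ] size [ 3.6 17.2] ang 65.0
wrist [301. 445.] 993 ztop 0.058 ctr [471.2 -34.1] size [31.9 27. ] ang 9.9
wrist [245. 453.] 612 ztop 0.049 ctr [466.8  31.7] size [32.8 25.5] ang 73.7
```

```bash

python3 go.py 633.4 -119.8 35 76.2
```

```text
t 20.30 tcp [ 594.5 -118.6  196.5] yawY -103.0 j1 7.2 j6 69.7 F [ 0.2 -0.2 -0.4] w 0.0873 shift mm [161.3  -8.2 -38.7] rot [-179.19    0.31    0.3 ] |d| 166
 shift mm [161.3  -8.2 -38.7] rot [ 0.81  0.19 -0.2 ] |d| 166
```

```bash

python3 -m creep '[{"ax":0.5,"ay":0.2,"az":-0.2,"tx":0.03,"ty":-0.006,"tz":-0.033,"fingers":0.0876},{"ax":0.7,"ay":0.2,"az":-0.2,"tx":0.07,"ty":-0.008,"tz":-0.0387,"fingers":0.0876},{"ax":0.7,"ay":0.2,"az":-0.2,"tx":0.11,"ty":-0.008,"tz":-0.0387,"fingers":0.0876},{"ax":0.7,"ay":0.2,"az":-0.2,"tx":0.15,"ty":-0.008,"tz":-0.0387,"fingers":0.0876},{"ax":0.7,"ay":0.2,"az":-0.2,"tx":0.16,"ty":-0.008,"tz":-0.0387,"fingers":0.0876}]'
python3 go.py 633.4 -119.8 4 76.2;python3 go.py 633.4 -119.8 4 76.2
```

```text
time_s: 20.8
tcp_pos: [0.6307, -0.1201, 0.0325]
eef_rot: [12.7, 89.6, 178.9]
contact_force: [-1.2, -0.1, -0.7]
gripper_width: 0.0873
t 21.00 tcp [ 633.5 -120.4   36.3] yawY -103.7 j1 6.5 j6 69.7 F [ 0.8 -0.5 -0. ] w 0.0877 shift mm [32.3 -0.6  0.2] rot [-1.7991e+02  5.0000e-02  6.0000e-02] |d| 32
 shift mm [32.3 -0.6  0.2] rot [ 0.09  0.04 -0.03] |d| 32
t 21.20 tcp [ 635.4 -120.6   39. ] yawY -103.7 j1 6.5 j6 69.7 F [-0.   0.1 -0.5] w 0.0877 shift mm [35.  -0.2  2.2] rot [-1.7993e+02 -1.0000e-01 -3.8000e-01] |d| 35
 shift mm [35.  -0.2  2.2] rot [ 0.07 -0.24  0.06] |d| 35
```

```bash

python3 -m creep '[{"ax":0,"ay":-0.1,"az":0,"tx":0.015,"ty":0,"tz":0.0015,"fingers":0.0876},{"ax":0,"ay":-0.1,"az":0,"tx":0.028,"ty":0,"tz":0.0015,"fingers":0.0876},{"ax":0,"ay":-0.1,"az":0,"tx":0.033,"ty":0,"tz":0.0015,"fingers":0.0876},{"ax":0,"ay":-0.1,"az":0,"tx":0.033,"ty":0,"tz":0.0015,"fingers":0.0876}]'
python3 go.py 633.4 -119.8 4 76.2
python3 -m creep '[{"ax":0,"ay":0,"az":0,"tx":0,"ty":0,"tz":0,"fingers":0.07},{"ax":0,"ay":0,"az":0,"tx":0,"ty":0,"tz":0,"fingers":0.055},{"ax":0,"ay":0,"az":0,"tx":0,"ty":0,"tz":0,"fingers":0.055},{"ax":0,"ay":0,"az":0,"tx":0,"ty":0,"tz":0,"fingers":0.055},{"ax":0,"ay":0,"az":0,"tx":0,"ty":0,"tz":0,"fingers":0.055}]' 35
python3 -m creep '[{"ax":0,"ay":0,"az":0,"tx":-0.02,"ty":0,"tz":0,"fingers":0.055},{"ax":0,"ay":0,"az":0,"tx":-0.045,"ty":0,"tz":0,"fingers":0.055},{"ax":0,"ay":0,"az":0,"tx":-0.08,"ty":0,"tz":0,"fingers":0.055},{"ax":0,"ay":0,"az":0,"tx":-0.11,"ty":0,"tz":0,"fingers":0.055},{"ax":0,"ay":0,"az":0,"tx":-0.13,"ty":0,"tz":0,"fingers":0.055}]' 35
python3 go.py 515.5 64.7 130 100.6
```

```text
time_s: 21.6
tcp_pos: [0.6313, -0.1205, 0.0019]
eef_rot: [11.3, 89.8, 177.5]
contact_force: [-0.7, 0.6, 0.6]
gripper_width: 0.0876
t 21.80 tcp [ 632.4 -120.5    3.3] yawY -103.8 j1 6.5 j6 69.7 F [-0.7  0.2 -0.4] w 0.0875 shift mm [-0.7 -0.9 -0.8] rot [-1.7996e+02  2.0000e-02  1.4000e-01] |d| 1
 shift mm [-0.7 -0.9 -0.8] rot [ 0.04  0.09 -0.01] |d| 1
time_s: 22.3
tcp_pos: [0.6325, -0.1204, 0.0038]
eef_rot: [-15.6, 90.0, 150.6]
contact_force: [-0.4, 1.0, 1.9]
gripper_width: 0.0641
time_s: 22.8
tcp_pos: [0.633, -0.1205, 0.1358]
eef_rot: [-140.4, 89.9, 25.8]
contact_force: [-0.0, 0.7, -2.0]
gripper_width: 0.0634
t 23.00 tcp [ 633.5 -120.4  135.9] yawY -103.8 j1 6.5 j6 69.7 F [-0.3 -0.3 -3.1] w 0.0638 shift mm [   5.7 -151.8  158.6] rot [1.5565e+02 5.0000e-02 1.8000e-01] |d| 220
 shift mm [   5.7 -151.8  158.6] rot [-24.35  -0.13   0.04] |d| 220
```

```bash

python3 -m creep '[{"ax":-3,"ay":0,"az":0,"tx":0,"ty":-0.02,"tz":0.02,"fingers":0.055},{"ax":-8,"ay":0,"az":0,"tx":0,"ty":-0.05,"tz":0.052,"fingers":0.055},{"ax":-14,"ay":0,"az":0,"tx":0,"ty":-0.085,"tz":0.088,"fingers":0.055},{"ax":-20,"ay":0,"az":0,"tx":0,"ty":-0.12,"tz":0.125,"fingers":0.055},{"ax":-24.3,"ay":0,"az":0,"tx":0,"ty":-0.145,"tz":0.15,"fingers":0.055}]' 35
python3 -m creep '[{"ax":0,"ay":0,"az":0,"tx":0,"ty":0,"tz":0,"fingers":0.055},{"ax":0,"ay":0,"az":0,"tx":0,"ty":0,"tz":0,"fingers":0.055}]'
python3 go.py 515.5 64.7 70 100.6
```

```text
time_s: 23.5
tcp_pos: [0.5185, 0.0573, 0.1319]
eef_rot: [-4.1, 89.8, -173.3]
contact_force: [0.2, 1.0, -0.7]
gripper_width: 0.064
time_s: 23.7
tcp_pos: [0.5203, 0.0566, 0.1327]
eef_rot: [-4.7, 89.8, -174.0]
contact_force: [0.9, 0.3, -2.1]
gripper_width: 0.0642
t 23.90 tcp [521.2  55.5 132.9] yawY -79.5 j1 27.5 j6 73.0 F [-1.1  0.5 -1.8] w 0.0636 shift mm [ 62.9 -10.1   3.8] rot [ 1.7988e+02  2.0000e-02 -2.2000e-01] |d| 64
 shift mm [ 62.9 -10.1   3.8] rot [-0.12  0.14  0.01] |d| 64
```

```bash

python3 -m creep '[{"ax":-0.1,"ay":0.1,"az":0,"tx":0.015,"ty":-0.009,"tz":0.0035,"fingers":0.055},{"ax":-0.1,"ay":0.1,"az":0,"tx":0.035,"ty":-0.0095,"tz":0.0035,"fingers":0.055},{"ax":-0.1,"ay":0.1,"az":0,"tx":0.055,"ty":-0.0095,"tz":0.0035,"fingers":0.055},{"ax":-0.1,"ay":0.1,"az":0,"tx":0.067,"ty":-0.0095,"tz":0.0035,"fingers":0.055},{"ax":-0.1,"ay":0.1,"az":0,"tx":0.067,"ty":-0.0095,"tz":0.0035,"fingers":0.055}]' 35
python3 go.py 515.5 64.7 52 100.6
cat > m.py <<'E'
from h import *
import sys
from held import rel
n=sys.argv[1]
c=cap('wrist');cv2.imwrite(f'pics/{n}.png',cv2.resize(c['pixels'],(768,576)));np.savez(f'{n}.npz',P=cloud(c),px=c['pixels'])
for i in range(2,len(sys.argv)-1,2): rel(cloud(c),float(sys.argv[i]),float(sys.argv[i+1]),n)
E
python3 m.py w10 72 92 42 54;python3 box2.py w10.npz
```

```text
time_s: 24.4
tcp_pos: [0.5151, 0.0636, 0.0649]
eef_rot: [8.5, 89.8, -161.0]
contact_force: [-0.5, -0.4, -2.0]
gripper_width: 0.0637
t 24.60 tcp [516.5  64.5  67. ] yawY -79.4 j1 28.8 j6 71.9 F [-0.5 -0.6 -1.7] w 0.0636 shift mm [15.  -0.4  1. ] rot [-1.8e+02 -3.0e-02 -7.0e-02] |d| 15
 shift mm [15.  -0.4  1. ] rot [ 0.   -0.05  0.02] |d| 15
w10 far end 53.3 near -29.8 v mid at u=0 -0.0 width 61.7 yaw err 0.04 z 85.9
w10 far end 75.6 near 51.0 v mid at u=0 0.6 width 61.9 yaw err 0.15 z 48.0
w10.npz eu [ 51.1 102.6] ev [-77.   73.8] slopes [np.float64(5.44), np.float64(-6.55)] off [np.float64(71.6), np.float64(-74.4)] ctr [590.8  77.8]
```

View pics/w10.png

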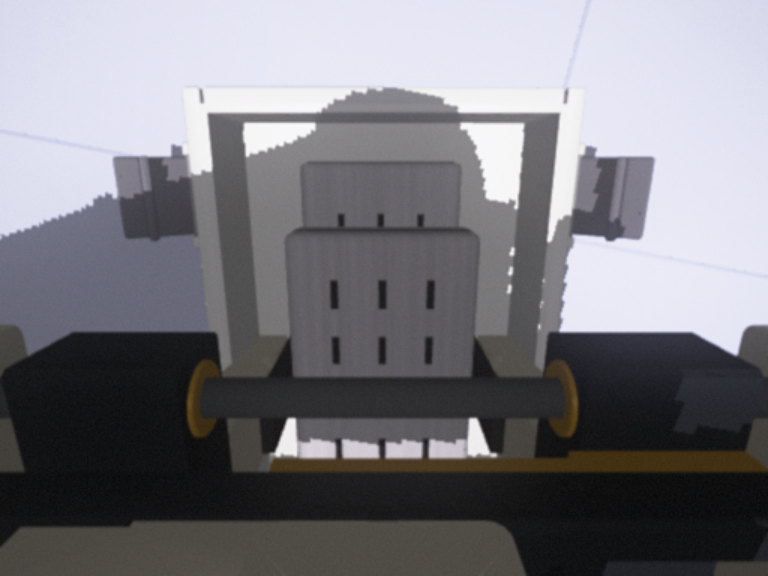

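```bash

python3 -m creep '[{"ax":0,"ay":0,"az":0,"tx":0.002,"ty":-0.0006,"tz":0.0027,"fingers":0.055},{"ax":0,"ay":0,"az":0,"tx":0.007,"ty":-0.0006,"tz":0.0027,"fingers":0.055},{"ax":0,"ay":0,"az":0,"tx":0.012,"ty":-0.0006,"tz":0.0027,"fingers":0.055},{"ax":0,"ay":0,"az":0,"tx":0.012,"ty":-0.0006,"tz":0.0027,"fingers":0.055}]' 35
python3 go.py 515.5 64.7 52 100.6
python3 m.py w11 60 82 42 54
```

```text
time_s: 25.05
tcp_pos: [0.5127, 0.0648, 0.054]
eef_rot: [-31.6, 90.0, 159.0]
contact_force: [-0.3, -0.5, -1.8]
gripper_width: 0.0639
t 25.25 tcp [513.2  64.9  54.6] yawY -79.4 j1 29.0 j6 71.7 F [ 0.3  0.1 -2. ] w 0.0636 shift mm [ 2.6  0.6 -2.2] rot [-1.7995e+02 -4.0000e-02 -3.0000e-02] |d| 3
 shift mm [ 2.6  0.6 -2.2] rot [ 0.05 -0.02  0.02] |d| 3
w11 far end 49.9 near -33.2 v mid at u=0 11.8 width 56.3 yaw err -20.58 z 73.1
w11 far end 75.3 near 49.3 v mid at u=0 0.2 width 62.0 yaw err 0.60 z 48.1
```

```bash
python3 -c "
from h import *
from held import rel
rel(np.load('w11.npz')['P'],70,77,'s')"
python3 -m creep '[{"ax":0,"ay":0,"az":0,"tx":0.0015,"ty":0,"tz":-0.0003,"fingers":0.055},{"ax":0,"ay":0,"az":0,"tx":0.0025,"ty":0,"tz":-0.0003,"fingers":0.055},{"ax":0,"ay":0,"az":0,"tx":0.003,"ty":0,"tz":-0.0003,"fingers":0.055},{"ax":0,"ay":0,"az":0,"tx":0.003,"ty":0,"tz":-0.0003,"fingers":0.055}]' 35
python3 go.py 515.5 64.7 52 100.6
```

```text
s far end 49.8 near -33.2 v mid at u=0 0.8 width 61.7 yaw err -0.06 z 73.1
time_s: 25.7
tcp_pos: [0.5136, 0.0649, 0.0518]
eef_rot: [-141.2, 90.0, 49.5]
contact_force: [-0.5, 0.6, -2.3]
gripper_width: 0.0638
t 25.90 tcp [513.6  64.9  51.8] yawY -79.4 j1 28.9 j6 71.7 F [-0.2 -0.2 -1.7] w 0.0637 shift mm [-0.2  0.6 -1.8] rot [-1.7996e+02 -5.0000e-02 -6.0000e-02] |d| 2
 shift mm [-0.2  0.6 -1.8] rot [ 0.04 -0.04  0.03] |d| 2
```

```bash

python3 -m creep '[{"ax":0,"ay":0,"az":0,"tx":0.0008,"ty":0,"tz":0,"fingers":0.055},{"ax":0,"ay":0,"az":0,"tx":0.0008,"ty":0,"tz":0,"fingers":0.055}]' 35
python3 go.py 515.5 64.7 52 100.6
```

```text
time_s: 26.1
tcp_pos: [0.5136, 0.065, 0.0517]
eef_rot: [-153.7, 89.9, 37.0]
contact_force: [-4.1, 0.8, 8.0]
gripper_width: 0.0637
t 26.30 tcp [513.6  65.   51.7] yawY -79.4 j1 28.9 j6 71.7 F [-4.2  0.   7. ] w 0.0638 shift mm [-0.3  0.6 -1.8] rot [-1.7995e+02 -5.0000e-02 -9.0000e-02] |d| 2
 shift mm [-0.3  0.6 -1.8] rot [ 0.05 -0.06  0.03] |d| 2
```

```bash

python3 -m creep '[{"ax":0,"ay":0,"az":0,"tx":-0.0005,"ty":0,"tz":0,"fingers":0.055},{"ax":0,"ay":0,"az":0,"tx":-0.0005,"ty":0,"tz":0,"fingers":0.068},{"ax":0,"ay":0,"az":0,"tx":-0.0005,"ty":0,"tz":0,"fingers":0.074},{"ax":0,"ay":0,"az":0,"tx":-0.0005,"ty":0,"tz":0,"fingers":0.074},{"ax":0,"ay":0,"az":0,"tx":-0.0005,"ty":0,"tz":0,"fingers":0.074}]' 35
python3 -m creep '[{"ax":0,"ay":0,"az":0,"tx":-0.02,"ty":0,"tz":0,"fingers":0.074},{"ax":0,"ay":0,"az":0,"tx":-0.05,"ty":0,"tz":0,"fingers":0.074},{"ax":0,"ay":0,"az":0,"tx":-0.08,"ty":0,"tz":0.02,"fingers":0.074},{"ax":0,"ay":0,"az":0,"tx":-0.11,"ty":0,"tz":0.05,"fingers":0.074},{"ax":0,"ay":0,"az":0,"tx":-0.14,"ty":0,"tz":0.06,"fingers":0.074}]' 35
python3 go.py 500 300 220 100.6
python3 m.py w12 64 76 42 54
python3 seg.py scene side |grep -v 58
```

```text
time_s: 26.8
tcp_pos: [0.5137, 0.065, 0.0514]
eef_rot: [-143.9, 89.9, 46.7]
contact_force: [-0.2, -0.1, 0.4]
gripper_width: 0.0738
time_s: 27.3
tcp_pos: [0.4522, 0.053, 0.1922]
eef_rot: [-62.8, 89.9, 127.8]
contact_force: [0.4, -0.2, -0.5]
gripper_width: 0.0743
t 27.50 tcp [455.   54.1 194.9] yawY -79.3 j1 31.5 j6 69.1 F [ 0.1 -0.7 -0.5] w 0.0740 shift mm [ -24.1 -233.4  -90. ] rot [-179.92   -0.18   -0.55] |d| 251
 shift mm [ -24.1 -233.4  -90. ] rot [ 0.08 -0.35  0.11] |d| 251
w12 far end 49.8 near -50.4 v mid at u=0 0.9 width 62.4 yaw err 0.34 z 70.0
w12 far end 75.6 near -75.0 v mid at u=0 0.7 width 63.1 yaw err 0.28 z 48.0
scene [375.  60.] 1061 ztop 0.074 ctr [306.1 577.1] size [ 84.5 111.6] ang 89.9
scene [341. 268.] 3671 ztop 0.072 ctr [513.   65.3] size [101.4  66. ] ang 9.8
scene [466. 357.] 399 ztop 0.087 ctr [782.  11.] size [36.5 36. ] ang 30.3
scene [432. 440.] 602 ztop 0.030 ctr [ 792.  -131.3] size [ 80.  111.4] ang 7.4
side [186. 195.] 822 ztop 0.073 ctr [307.1 579. ] size [110.2  84.7] ang 3.2
side [298. 216.] 78 ztop 0.062 ctr [527.  356.7] size [37.3 43.3] ang 12.0
side [407. 226.] 228 ztop 0.023 ctr [756.9 256.6] size [94.1 90.9] ang 67.0
side [334. 306.] 3208 ztop 0.071 ctr [514.4  65.1] size [101.4  68.9] ang 11.0
side [471. 281.] 349 ztop 0.087 ctr [783.3  10. ] size [34.9 36. ] ang 47.5
side [513. 338.] 764 ztop 0.029 ctr [ 794.1 -131.6] size [ 83.5 111.4] ang 7.3
side [757. 569.] 130 ztop 0.120 ctr [ 794.6 -608.9] size [23.6 11.5] ang 30.3
```

View pics/w12.png

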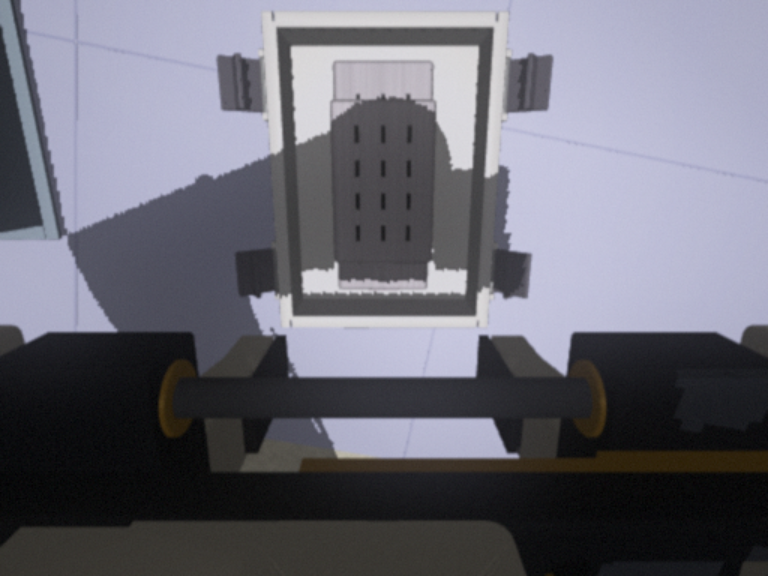

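The stack is centred at (383,180) in the picture, with the offsets between layers under 1 mm. Now the lid, which I re-measure before grasping.

```bash

python3 -m creep '[{"ax":0,"ay":0,"az":0,"tx":-0.01,"ty":-0.045,"tz":0,"fingers":0.06},{"ax":0,"ay":0,"az":0,"tx":-0.02,"ty":-0.09,"tz":0,"fingers":0.06},{"ax":0,"ay":0,"az":0,"tx":-0.03,"ty":-0.135,"tz":0,"fingers":0.06},{"ax":0,"ay":0,"az":0,"tx":-0.04,"ty":-0.18,"tz":0,"fingers":0.06},{"ax":0,"ay":0,"az":0,"tx":-0.05,"ty":-0.22,"tz":0,"fingers":0.06}]' 35
python3 -m creep '[{"ax":0,"ay":0,"az":0,"tx":0,"ty":-0.03,"tz":0.005,"fingers":0.06},{"ax":0,"ay":0,"az":0,"tx":0,"ty":-0.06,"tz":0.01,"fingers":0.06},{"ax":0,"ay":0,"az":0,"tx":0,"ty":-0.09,"tz":0.02,"fingers":0.06},{"ax":0,"ay":0,"az":0,"tx":0,"ty":-0.11,"tz":0.03,"fingers":0.06},{"ax":0,"ay":0,"az":0,"tx":0,"ty":-0.11,"tz":0.03,"fingers":0.06}]' 35
python3 go.py 509 399 120 100.6
python3 m.py w13; python3 seg.py wrist scene side|grep -v 58
```

```text
time_s: 28.15
tcp_pos: [0.4132, 0.2718, 0.2408]
eef_rot: [48.4, 89.9, -121.0]
contact_force: [1.6, 0.6, 0.1]
gripper_width: 0.0598
time_s: 28.65
tcp_pos: [0.363, 0.3743, 0.2399]
eef_rot: [58.4, 89.9, -110.8]
contact_force: [1.0, -0.1, -0.6]
gripper_width: 0.0599
t 28.85 tcp [363.9 372.5 240.4] yawY -79.3 j1 67.2 j6 33.4 F [-0.4  0.   0.3] w 0.0598 shift mm [ 120.3    0.7 -147.5] rot [-1.7992e+02  1.2000e-01  6.0000e-02] |d| 190
 shift mm [ 120.3    0.7 -147.5] rot [ 0.08  0.04 -0.08] |d| 190
wrist [382.  92.] 15066 ztop 0.089 ctr [497.4 396.6] size [74.7 17.1] ang 11.1
wrist [713. 139.] 5403 ztop 0.054 ctr [487.  138.8] size [204.9  80.5] ang 26.2
wrist [750. 157.] 2696 ztop 0.048 ctr [480.8  91.8] size [90.3 13.7] ang 19.7
scene [376.  60.] 1041 ztop 0.074 ctr [307.3 578.4] size [109.5  86.5] ang 2.4
scene [421. 149.] 2749 ztop 0.088 ctr [509.1 399.3] size [102.1  22.4] ang 10.3
scene [341. 268.] 3679 ztop 0.072 ctr [510.4  36.8] size [115.2 121.9] ang 9.0
scene [506. 247.] 434 ztop 0.024 ctr [753.9 257.7] size [93.2 93.8] ang 40.9
scene [466. 357.] 402 ztop 0.087 ctr [782.   11.2] size [36.2 36.7] ang 25.2
scene [432. 441.] 599 ztop 0.030 ctr [ 792.1 -131.7] size [ 79.9 111.1] ang 7.7
side [186. 195.] 827 ztop 0.073 ctr [307.1 577.9] size [110.   90.2] ang 3.2
side [286. 218.] 1895 ztop 0.087 ctr [510.7 397.2] size [102.5  21.8] ang 10.6
side [406. 226.] 234 ztop 0.024 ctr [757.1 257.2] size [94.5 90.7] ang 67.1
side [334. 306.] 3209 ztop 0.071 ctr [514.7  64.9] size [101.8  67.1] ang 9.7
side [471. 281.] 348 ztop 0.086 ctr [783.3  10. ] size [36.4 35. ] ang 64.2
side [513. 338.] 762 ztop 0.029 ctr [ 793.4 -131.7] size [ 83.3 111.4] ang 8.2
side [757. 569.] 133 ztop 0.120 ctr [ 793.7 -607.6] size [15.  22.2] ang 69.2
```

View pics/w13.png

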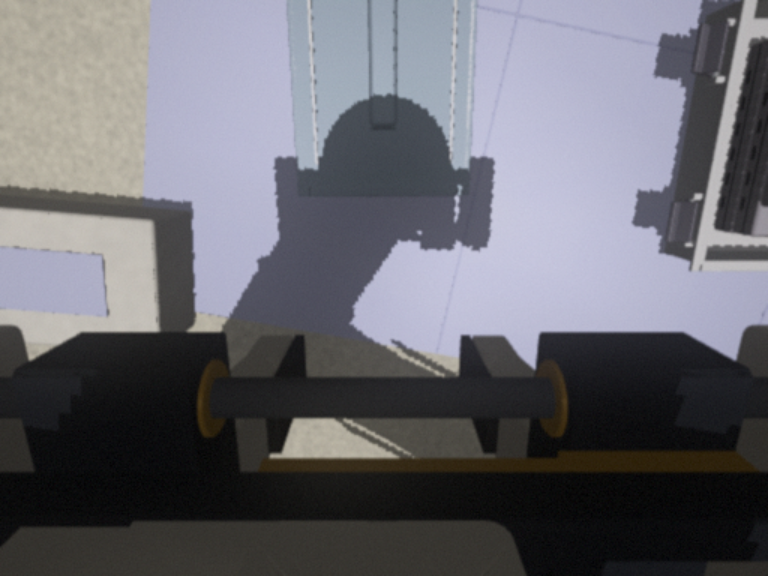

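I'm slightly too far back: the handle's near end shows at (383,128). I move forward to see the whole handle.

```bash

python3 -m creep '[{"ax":0,"ay":0,"az":0,"tx":0,"ty":0,"tz":-0.03,"fingers":0.06},{"ax":0,"ay":0,"az":0,"tx":0,"ty":0,"tz":-0.06,"fingers":0.06},{"ax":0,"ay":0,"az":0,"tx":0,"ty":0,"tz":-0.08,"fingers":0.06},{"ax":0,"ay":0,"az":0,"tx":0,"ty":0,"tz":-0.08,"fingers":0.06},{"ax":0,"ay":0,"az":0,"tx":0,"ty":0,"tz":-0.08,"fingers":0.06}]' 35
python3 go.py 509 399 120 100.6
python3 m.py w14; python3 seg.py wrist; python3 seg.py wrist
```

```text
time_s: 29.55
tcp_pos: [0.443, 0.3867, 0.2412]
eef_rot: [-129.8, 90.0, 60.8]
contact_force: [-0.2, -0.2, 0.4]
gripper_width: 0.06
t 29.75 tcp [442.4 387.  241.8] yawY -79.4 j1 60.3 j6 40.4 F [ 0.1  0.  -0.1] w 0.0601 shift mm [121.8   0.5 -67.6] rot [-1.7997e+02 -6.0000e-02 -6.0000e-02] |d| 139
 shift mm [121.8   0.5 -67.6] rot [ 0.03 -0.04  0.04] |d| 139
wrist [445. 129.] 20394 ztop 0.089 ctr [538.8 356.5] size [100.5  18.4] ang 11.3
wrist [697. 213.] 4035 ztop 0.054 ctr [515.9 149.3] size [184.3  60.9] ang 2.0
wrist [741. 245.] 4016 ztop 0.064 ctr [497.8  94.4] size [75.7  8. ] ang 15.5
wrist [139. 313.] 1937 ztop 0.071 ctr [356.1 583. ] size [19.3 78. ] ang 11.2
wrist [721. 343.] 310 ztop 0.047 ctr [414.6  72.9] size [ 8.9 24.1] ang 11.7
wrist [445. 129.] 20391 ztop 0.089 ctr [538.7 356.5] size [100.5  18.3] ang 11.3
wrist [697. 212.] 4056 ztop 0.054 ctr [515.8 149.1] size [184.1  60. ] ang 2.5
wrist [741. 245.] 3983 ztop 0.064 ctr [498.2  94.5] size [77.6  9.8] ang 16.6
wrist [139. 313.] 1938 ztop 0.071 ctr [356.2 583.1] size [19.1 78.9] ang 11.2
wrist [721. 343.] 309 ztop 0.048 ctr [414.4  75.1] size [ 8.5 20.7] ang 10.2
```

View pics/w14.png

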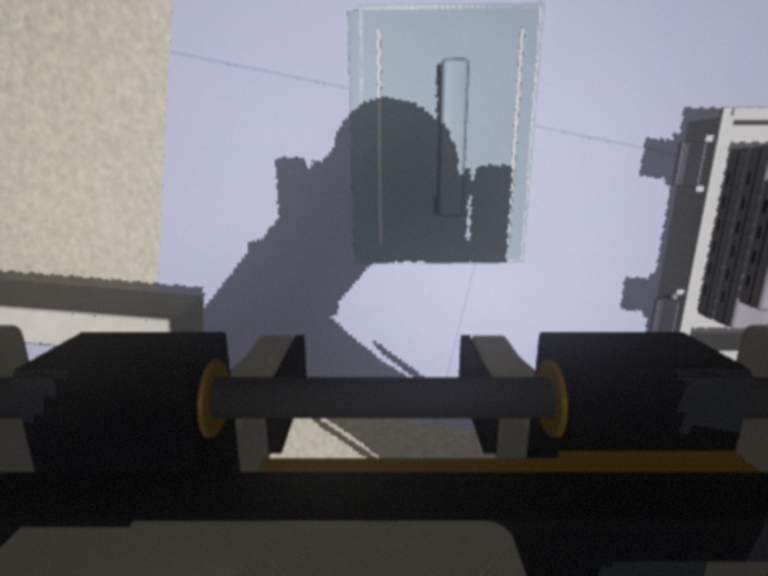

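The lid has been knocked: the handle now shows at (453,137) in the picture, measured at (538.7,356.5) with yaw 11.3°, instead of (509,399). I grasp at the new place.

```bash
python3 seg.py scene side | grep -E "0.08[6-9]"; python3 go.py 538.7 357.3 120 101.2
```

```text
scene [425. 168.] 2857 ztop 0.088 ctr [536.7 357.3] size [101.2  22.2] ang 11.1
scene [466. 357.] 398 ztop 0.087 ctr [782.6  11. ] size [36.1 37.2] ang 51.2
side [302. 224.] 1983 ztop 0.087 ctr [537.7 355.9] size [101.3  22.4] ang 11.6
side [471. 281.] 353 ztop 0.087 ctr [783.5   9.8] size [36.  34.9] ang 63.3
t 30.20 tcp [442.6 387.4 241.8] yawY -79.3 j1 60.2 j6 40.4 F [ 0.   0.6 -0.9] w 0.0604 shift mm [121.8  47.4 -88.8] rot [1.7945e+02 7.0000e-02 8.0000e-02] |d| 158
 shift mm [121.8  47.4 -88.8] rot [-0.55 -0.05  0.04] |d| 158
```

```bash

python3 -m creep '[{"ax":0,"ay":0,"az":0,"tx":0,"ty":0.015,"tz":-0.03,"fingers":0.06},{"ax":-0.5,"ay":0,"az":0,"tx":0.02,"ty":0.03,"tz":-0.06,"fingers":0.06},{"ax":-0.5,"ay":0,"az":0,"tx":0.06,"ty":0.0474,"tz":-0.0888,"fingers":0.06},{"ax":-0.5,"ay":0,"az":0,"tx":0.1,"ty":0.0474,"tz":-0.0888,"fingers":0.06},{"ax":-0.5,"ay":0,"az":0,"tx":0.12,"ty":0.0474,"tz":-0.0888,"fingers":0.06}]' 35
python3 -m creep '[{"ax":0,"ay":0,"az":0,"tx":0,"ty":0,"tz":0,"fingers":0.06},{"ax":0,"ay":0,"az":0,"tx":0,"ty":0,"tz":0,"fingers":0.06}]' 35
python3 go.py 538.7 357.3 66 101.2
```

```text
time_s: 30.7
tcp_pos: [0.5382, 0.355, 0.1172]
eef_rot: [28.2, 89.7, -140.8]
contact_force: [-0.4, 0.2, -0.7]
gripper_width: 0.06
time_s: 30.9
tcp_pos: [0.5392, 0.3574, 0.1222]
eef_rot: [-173.0, 89.9, 18.2]
contact_force: [0.3, 0.2, -0.0]
gripper_width: 0.06
t 31.10 tcp [539.5 358.2 123.6] yawY -78.8 j1 50.8 j6 50.3 F [ 0.3 -0.6  0.4] w 0.0599 shift mm [57.6  0.8  1.2] rot [179.98   0.19   0.29] |d| 58
 shift mm [57.6  0.8  1.2] rot [-0.02 -0.19  0.12] |d| 58
```

```bash

python3 -m creep '[{"ax":0,"ay":-0.1,"az":0.1,"tx":0.02,"ty":0.0008,"tz":0.001,"fingers":0.05},{"ax":0,"ay":-0.1,"az":0.1,"tx":0.04,"ty":0.0008,"tz":0.001,"fingers":0.05},{"ax":0,"ay":-0.1,"az":0.1,"tx":0.052,"ty":0.0008,"tz":0.001,"fingers":0.05},{"ax":0,"ay":-0.1,"az":0.1,"tx":0.055,"ty":0.0008,"tz":0.001,"fingers":0.05},{"ax":0,"ay":-0.1,"az":0.1,"tx":0.055,"ty":0.0008,"tz":0.001,"fingers":0.05}]' 35
python3 go.py 538.7 357.3 65 101.2
```

```text
time_s: 31.6
tcp_pos: [0.5382, 0.3565, 0.067]
eef_rot: [59.1, 89.9, -109.7]
contact_force: [-0.2, 0.9, 0.9]
gripper_width: 0.0504
t 31.80 tcp [538.6 356.8  67.7] yawY -78.8 j1 50.8 j6 50.3 F [-0.6  0.3  0. ] w 0.0504 shift mm [ 2.7 -0.5 -0.3] rot [ 1.7995e+02 -4.0000e-02  3.0000e-02] |d| 3
 shift mm [ 2.7 -0.5 -0.3] rot [-0.05 -0.02 -0.02] |d| 3
```

```bash

python3 -m creep '[{"ax":0,"ay":0,"az":0,"tx":0.002,"ty":0,"tz":0,"fingers":0.03},{"ax":0,"ay":0,"az":0,"tx":0.002,"ty":0,"tz":0,"fingers":0.01},{"ax":0,"ay":0,"az":0,"tx":0.002,"ty":0,"tz":0,"fingers":0.01},{"ax":0,"ay":0,"az":0,"tx":0.002,"ty":0,"tz":0,"fingers":0.01},{"ax":0,"ay":0,"az":0,"tx":0.002,"ty":0,"tz":0,"fingers":0.01}]' 45
python3 -m creep '[{"ax":0,"ay":0,"az":0,"tx":0,"ty":0,"tz":0,"fingers":0.01},{"ax":0,"ay":0,"az":0,"tx":0,"ty":0,"tz":0,"fingers":0.01},{"ax":0,"ay":0,"az":0,"tx":0,"ty":0,"tz":0,"fingers":0.01}]' 45
python3 go.py 538.7 357.3 65 101.2
```

```text
time_s: 32.3
tcp_pos: [0.5381, 0.3563, 0.0647]
eef_rot: [50.8, 89.9, -118.1]
contact_force: [-0.7, -1.1, 0.4]
gripper_width: 0.0175
time_s: 32.6
tcp_pos: [0.5381, 0.3563, 0.0647]
eef_rot: [50.0, 89.9, -118.8]
contact_force: [-0.8, 1.4, 0.2]
gripper_width: 0.0176
t 32.80 tcp [538.1 356.3  64.7] yawY -78.9 j1 50.8 j6 50.3 F [-0.4  0.4 -0.1] w 0.0178 shift mm [-0.3 -0.8 -0.8] rot [ 1.7994e+02 -1.0000e-01 -8.0000e-02] |d| 1
 shift mm [-0.3 -0.8 -0.8] rot [-0.06  0.05 -0.06] |d| 1
```

```bash

python3 -m creep '[{"ax":0,"ay":0,"az":0,"tx":-0.01,"ty":0,"tz":0,"fingers":0.01},{"ax":0,"ay":0,"az":0,"tx":-0.03,"ty":0,"tz":0,"fingers":0.01},{"ax":0,"ay":0,"az":0,"tx":-0.06,"ty":0,"tz":0,"fingers":0.01},{"ax":0,"ay":0,"az":0,"tx":-0.09,"ty":0,"tz":0,"fingers":0.01},{"ax":0,"ay":0,"az":0,"tx":-0.11,"ty":0,"tz":0,"fingers":0.01}]' 45
python3 -m creep '[{"ax":0,"ay":0,"az":0,"tx":0,"ty":0,"tz":0,"fingers":0.01}]' 45
python3 go.py 515 64 175 100.6;python3 m.py w15
```

```text
time_s: 33.3
tcp_pos: [0.5385, 0.3566, 0.1774]
eef_rot: [160.8, 90.0, -8.0]
contact_force: [0.4, 0.3, -0.7]
gripper_width: 0.0175
time_s: 33.4
tcp_pos: [0.5394, 0.3575, 0.1788]
eef_rot: [-154.3, 89.7, 36.9]
contact_force: [-0.1, 0.4, -1.7]
gripper_width: 0.0175
t 33.60 tcp [537.8 356.2 174.6] yawY -78.9 j1 50.8 j6 50.3 F [-0.3 -0.4 -3.2] w 0.0175 shift mm [ -0.  282.3  78.7] rot [-1.7947e+02  8.0000e-02  1.2000e-01] |d| 293
 shift mm [ -0.  282.3  78.7] rot [ 0.53  0.08 -0.05] |d| 293
```

View pics/w15.png

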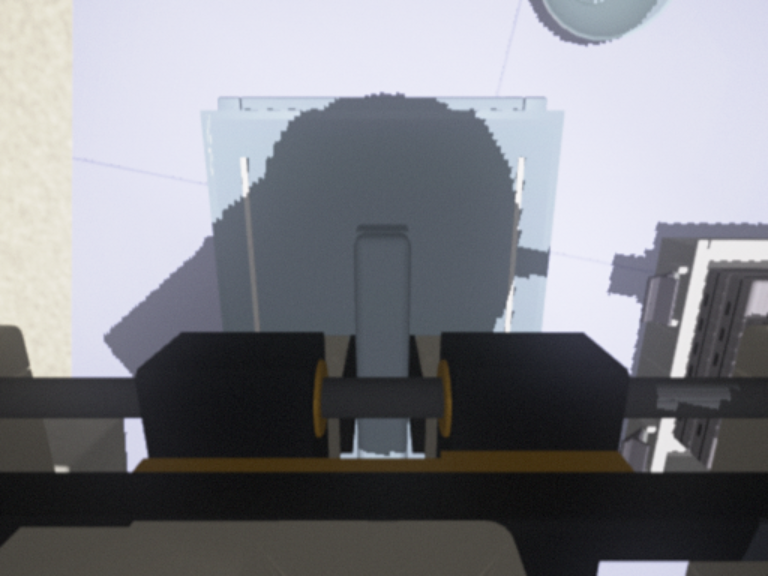

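The lid hangs level and square in the jaws (handle at (383,330)). Moving to over the box.

```bash

python3 -m creep '[{"ax":0,"ay":0,"az":0,"tx":0,"ty":0.015,"tz":0.004,"fingers":0.01},{"ax":0.2,"ay":0,"az":0,"tx":0,"ty":0.045,"tz":0.012,"fingers":0.01},{"ax":0.3,"ay":0,"az":0,"tx":0,"ty":0.08,"tz":0.022,"fingers":0.01},{"ax":0.5,"ay":0,"az":0,"tx":0,"ty":0.115,"tz":0.032,"fingers":0.01},{"ax":0.5,"ay":0,"az":0,"tx":0,"ty":0.145,"tz":0.04,"fingers":0.01}]' 45
python3 go.py 515 64 175 100.6
```

```text
time_s: 34.15
tcp_pos: [0.5258, 0.2039, 0.174]
eef_rot: [36.8, 89.8, -132.6]
contact_force: [1.1, -0.3, -2.2]
gripper_width: 0.0175
t 34.35 tcp [525.8 202.9 174.4] yawY -79.5 j1 41.1 j6 59.4 F [-0.6  0.6 -1.8] w 0.0177 shift mm [ -0.2 134.6  36. ] rot [179.92  -0.18  -0.25] |d| 139
 shift mm [ -0.2 134.6  36. ] rot [-0.08  0.16 -0.12] |d| 139
```

```bash

python3 -m creep '[{"ax":0,"ay":0.1,"az":-0.1,"tx":0,"ty":0.03,"tz":0.008,"fingers":0.01},{"ax":0,"ay":0.1,"az":-0.1,"tx":0,"ty":0.065,"tz":0.017,"fingers":0.01},{"ax":-0.1,"ay":0.1,"az":-0.1,"tx":0,"ty":0.1,"tz":0.027,"fingers":0.01},{"ax":-0.1,"ay":0.1,"az":-0.1,"tx":0,"ty":0.125,"tz":0.034,"fingers":0.01},{"ax":-0.1,"ay":0.1,"az":-0.1,"tx":0,"ty":0.1346,"tz":0.036,"fingers":0.01}]' 45
python3 -m creep '[{"ax":0,"ay":0,"az":0,"tx":0,"ty":0,"tz":0,"fingers":0.01},{"ax":0,"ay":0,"az":0,"tx":0,"ty":0,"tz":0,"fingers":0.01}]' 45
python3 go.py 515 64 125 100.6;python3 m.py w16; python3 box2.py w16.npz
```

```text
time_s: 34.85
tcp_pos: [0.5159, 0.066, 0.1747]
eef_rot: [-63.2, 90.0, 127.5]
contact_force: [-0.4, 0.2, -3.3]
gripper_width: 0.0176
time_s: 35.05
tcp_pos: [0.5167, 0.0682, 0.1749]
eef_rot: [-143.6, 89.9, 47.1]
contact_force: [0.0, -0.1, -2.1]
gripper_width: 0.0174
t 35.25 tcp [516.6  68.4 174.9] yawY -79.2 j1 29.1 j6 71.7 F [-0.2  0.7 -2.7] w 0.0173 shift mm [49.9  4.1  2.5] rot [-1.7981e+02 -5.0000e-02 -6.0000e-02] |d| 50
 shift mm [49.9  4.1  2.5] rot [ 0.19 -0.04  0.03] |d| 50Traceback (most recent call last):
  File "box2.py", line 9, in <module>
    k=m&(abs(u)<40)&(abs(v)<85); ev=ext(v,k)
                                    ~~~^^^^^
  File "box2.py", line 8, in ext
    def ext(w,k): return np.percentile(w[k],[1,99])
                         ~~~~~~~~~~~~~^^^^^^^^^^^^^
    return _quantile_unchecked(
        a, q, axis, out, overwrite_input, method, keepdims, weights)
    return _ureduce(a,
                    func=_quantile_ureduce_func,
    ...<5 lines>...
                    overwrite_input=overwrite_input,
                    method=method)
    r = func(a, **kwargs)
    result = _quantile(arr,
                       quantiles=q,
    ...<2 lines>...
                       out=out,
                       weights=wgt)
    slices_having_nans = np.isnan(arr[-1, ...])
                                  ~~~^^^^^^^^^
IndexError: index -1 is out of bounds for axis 0 with size 0
```

View pics/w16.png

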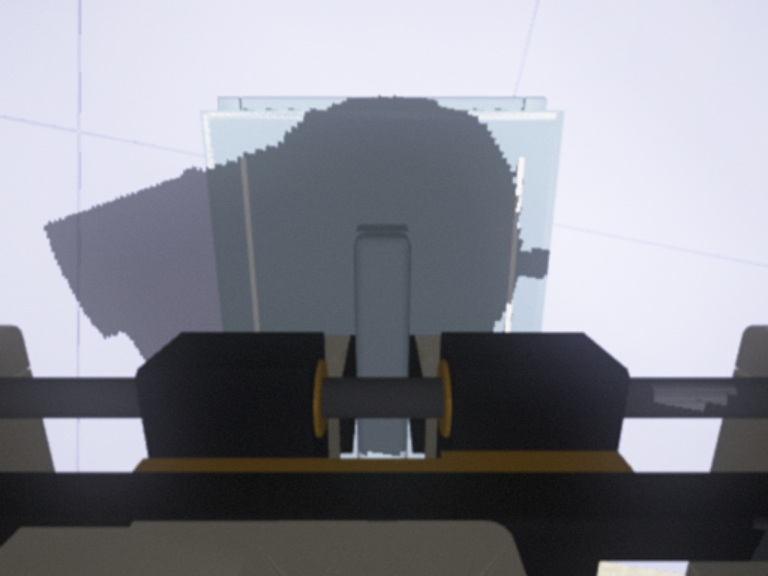

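```bash
cat > lid.py <<'E'
from h import *
import sys
P=np.load(sys.argv[1])['P']*1000;zl=float(sys.argv[2])  # expected flange top z
a=np.radians(10.6);e=np.array([np.cos(a),np.sin(a)]);f=np.array([-e[1],e[0]])
q=P[...,:2]-np.array((515.2,63.7));u=q@e;v=q@f;z=P[...,2]
m=(abs(z-zl)<7)&(abs(u)<125)&(abs(v)<100)
k=m&(abs(v)<50);print('flange far %.1f'%np.percentile(u[k],99),'z %.1f'%np.median(z[k]))
# far edge angle
vs=[];us=[]
for b in range(-60,60,8):
    kk=m&(v>=b)&(v<b+8)
    if kk.sum()>4: vs.append(b+4);us.append(np.percentile(u[kk],99))
print('far edge yaw err %.2f'%-np.degrees(np.polyfit(vs,us,1)[0]), 'u at v=0 %.1f'%np.polyfit(vs,us,1)[1])
L=[];Rr=[]
for b in range(40,95,5):
    kk=m&(u>=b)&(u<b+5)
    if kk.sum()>4: L.append((b+2.5,v[kk].max()));Rr.append((b+2.5,v[kk].min()))
L=np.array(L);Rr=np.array(Rr);print('left',np.median(L[:,1]).round(1),'right',np.median(Rr[:,1]).round(1),'mid %.1f'%((np.median(L[:,1])+np.median(Rr[:,1]))/2))
print('slopes',np.degrees(np.polyfit(*L.T,1)[0]).round(2),np.degrees(np.polyfit(*Rr.T,1)[0]).round(2))
E
python3 lid.py w16.npz 120
```

```text
flange far 104.8 z 120.5
far edge yaw err -0.21 u at v=0 104.5Traceback (most recent call last):
  File "lid.py", line 18, in <module>
    L=np.array(L);Rr=np.array(Rr);print('left',np.median(L[:,1]).round(1),'right',np.median(Rr[:,1]).round(1),'mid %.1f'%((np.median(L[:,1])+np.median(Rr[:,1]))/2))
                                                         ~^^^^^
IndexError: too many indices for array: array is 1-dimensional, but 2 were indexed
```

```bash
python3 - <<'E'
from h import *
P=np.load('w16.npz')['P']*1000
a=np.radians(10.6);e=np.array([np.cos(a),np.sin(a)]);f=np.array([-e[1],e[0]])
q=P[...,:2]-np.array((515.2,63.7));u=q@e;v=q@f;z=P[...,2]
for r_,c_ in [(150,150),(110,150),(100,150),(150,160),(180,155),(150,350),(150,360),(150,250),(80,200),(72,200),(66,200),(90,200)]: print(r_,c_,u[r_,c_].round(1),v[r_,c_].round(1),z[r_,c_].round(1))
E
```

```text
150 150 52.7 62.8 167.9
110 150 74.4 60.6 168.5
100 150 79.6 60.1 168.6
150 160 52.8 56.8 168.8
180 155 35.3 61.4 168.1
150 350 53.3 -50.0 168.4
150 360 53.3 -55.6 168.5
150 250 53.5 6.2 172.3
80 200 nan nan nan
72 200 99.4 41.1 120.4
66 200 103.0 40.6 121.9
90 200 84.8 32.8 169.5
```

```bash
python3 lid.py w16.npz 168; python3 go.py 515 64 125 100.6
```

```text
flange far 93.1 z 168.4
far edge yaw err 0.25 u at v=0 93.0
left 68.1 right -60.4 mid 3.9
slopes 0.11 0.28
t 35.50 tcp [516.4  67.9 175. ] yawY -79.2 j1 29.1 j6 71.7 F [-0.1 -1.2 -2.2] w 0.0176 shift mm [50.   3.6  2.2] rot [-1.7982e+02 -5.0000e-02 -6.0000e-02] |d| 50
 shift mm [50.   3.6  2.2] rot [ 0.18 -0.04  0.03] |d| 50
```

```bash

python3 -m creep '[{"ax":0.2,"ay":0,"az":0,"tx":0.005,"ty":0.0038,"tz":0.0021,"fingers":0.01},{"ax":0.2,"ay":0,"az":0,"tx":0.02,"ty":0.0038,"tz":0.0021,"fingers":0.01},{"ax":0.2,"ay":0,"az":0,"tx":0.035,"ty":0.0038,"tz":0.0021,"fingers":0.01},{"ax":0.2,"ay":0,"az":0,"tx":0.046,"ty":0.0038,"tz":0.0021,"fingers":0.01},{"ax":0.2,"ay":0,"az":0,"tx":0.05,"ty":0.0038,"tz":0.0021,"fingers":0.01}]' 45
python3 go.py 515 64 107 100.6;python3 m.py w17; python3 lid.py w17.npz 118
```

```text
time_s: 36.0
tcp_pos: [0.5143, 0.0629, 0.1237]
eef_rot: [-4.3, 89.9, -173.7]
contact_force: [-0.7, 0.8, -2.1]
gripper_width: 0.018
t 36.20 tcp [514.9  63.2 124.7] yawY -79.5 j1 28.7 j6 71.9 F [-0.1 -0.8 -2.4] w 0.0177 shift mm [17.7 -0.7 -0.2] rot [1.7994e+02 2.0000e-02 1.0000e-02] |d| 18
 shift mm [17.7 -0.7 -0.2] rot [-0.06 -0.    0.02] |d| 18
flange far 91.0 z 119.1
far edge yaw err 0.02 u at v=0 91.1
left 63.2 right -65.2 mid -1.0
slopes -0.25 0.04
```

View pics/w17.png

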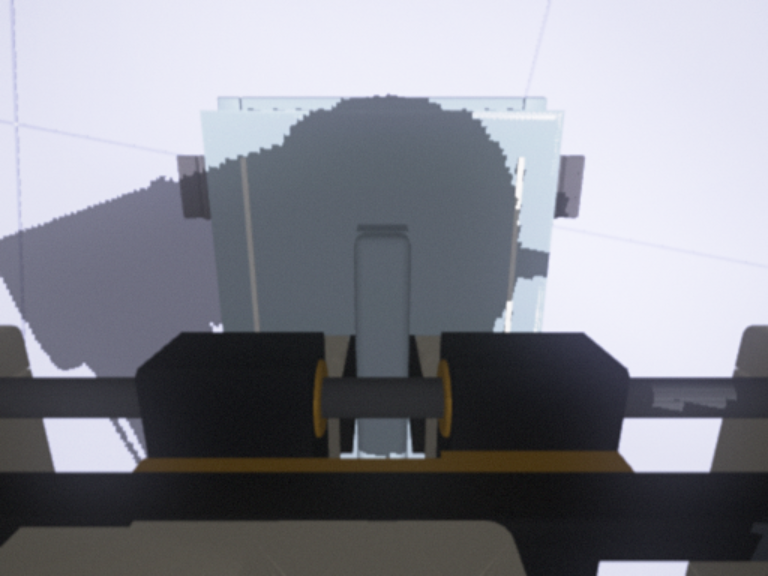

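```bash

python3 -m creep '[{"ax":0,"ay":0,"az":0,"tx":0.003,"ty":-0.0007,"tz":0,"fingers":0.01},{"ax":0,"ay":0,"az":0,"tx":0.007,"ty":-0.0007,"tz":0,"fingers":0.01},{"ax":0,"ay":0,"az":0,"tx":0.011,"ty":-0.0007,"tz":0,"fingers":0.01},{"ax":0,"ay":0,"az":0,"tx":0.014,"ty":-0.0007,"tz":0,"fingers":0.01},{"ax":0,"ay":0,"az":0,"tx":0.014,"ty":-0.0007,"tz":0,"fingers":0.01}]' 45
python3 go.py 515 64 107 100.6;python3 m.py w18; python3 lid.py w18.npz 105
```

```text
time_s: 36.75
tcp_pos: [0.5146, 0.0639, 0.1105]
eef_rot: [-45.0, 90.0, 145.6]
contact_force: [0.3, 0.8, -1.5]
gripper_width: 0.0178
t 36.95 tcp [514.9  64.1 111. ] yawY -79.5 j1 28.8 j6 71.8 F [-1.2  0.2 -2.3] w 0.0174 shift mm [ 4.   0.1 -0.1] rot [1.7994e+02 4.0000e-02 5.0000e-02] |d| 4
 shift mm [ 4.   0.1 -0.1] rot [-0.06 -0.03  0.02] |d| 4
flange far 90.8 z 104.7
far edge yaw err 0.01 u at v=0 90.8
left 63.9 right -64.5 mid -0.3
slopes -0.09 -0.03
```

```bash

python3 -m creep '[{"ax":0,"ay":0,"az":0,"tx":0.002,"ty":0,"tz":0,"fingers":0.01},{"ax":0,"ay":0,"az":0,"tx":0.004,"ty":0,"tz":0,"fingers":0.01},{"ax":0,"ay":0,"az":0,"tx":0.0045,"ty":0,"tz":0,"fingers":0.01}]' 45
python3 go.py 515 64 107 100.6
```

```text
time_s: 37.3
tcp_pos: [0.5149, 0.0641, 0.1067]
eef_rot: [-144.6, 90.0, 46.0]
contact_force: [-1.6, 1.2, 4.7]
gripper_width: 0.0173
t 37.50 tcp [514.9  64.1 106.7] yawY -79.5 j1 28.8 j6 71.8 F [-1.1 -0.4 -0.1] w 0.0175 shift mm [-0.3  0.1 -0.1] rot [1.7994e+02 5.0000e-02 7.0000e-02] |d| 0
 shift mm [-0.3  0.1 -0.1] rot [-0.06 -0.04  0.03] |d| 0
```

Contact at TCP z 106.7, which is exactly the seated height. I release and look.

```bash

python3 -m creep '[{"ax":0,"ay":0,"az":0,"tx":0,"ty":0,"tz":0,"fingers":0.03},{"ax":0,"ay":0,"az":0,"tx":0,"ty":0,"tz":0,"fingers":0.05},{"ax":0,"ay":0,"az":0,"tx":0,"ty":0,"tz":0,"fingers":0.05},{"ax":0,"ay":0,"az":0,"tx":0,"ty":0,"tz":0,"fingers":0.05}]' 45
python3 -m creep '[{"ax":0,"ay":0,"az":0,"tx":-0.02,"ty":0,"tz":0,"fingers":0.05},{"ax":0,"ay":0,"az":0,"tx":-0.05,"ty":0,"tz":0,"fingers":0.05},{"ax":0,"ay":0,"az":0,"tx":-0.08,"ty":0,"tz":0.03,"fingers":0.05},{"ax":0,"ay":0,"az":0,"tx":-0.11,"ty":0,"tz":0.06,"fingers":0.03},{"ax":0,"ay":0,"az":0,"tx":-0.14,"ty":0,"tz":0.09,"fingers":0}]' 35
python3 go.py 515 64 200 100.6;python3 m.py w19; python3 lid.py w19.npz 100;python3 lid.py w19.npz 52
python3 - <<'E'
from h import *
for n in ('scene','side'):
    c=cap(n);u,v=map(int,proj(c,[.515,.064,.05]));im=c['pixels'][max(0,v-75):v+75,max(0,u-100):u+100];cv2.imwrite(f'pics/{n}19.png',cv2.resize(im,None,fx=3.9,fy=3.9,interpolation=2))
E
```

```text
time_s: 37.9
tcp_pos: [0.515, 0.0641, 0.1066]
eef_rot: [-148.5, 89.9, 42.1]
contact_force: [0.4, -0.6, -0.1]
gripper_width: 0.0441
time_s: 38.4
tcp_pos: [0.4253, 0.0471, 0.2474]
eef_rot: [-125.4, 90.0, 65.1]
contact_force: [0.7, 0.7, 0.3]
gripper_width: 0.039
t 38.60 tcp [425.5  47.3 250.1] yawY -79.4 j1 32.9 j6 67.6 F [-0.1  0.2 -0.1] w 0.0236 shift mm [ 50.7   0.1 -90.7] rot [179.96   0.22   0.59] |d| 104
 shift mm [ 50.7   0.1 -90.7] rot [-0.04 -0.37  0.14] |d| 104
flange far 79.5 z 100.1
far edge yaw err -0.01 u at v=0 79.5
left 63.8 right -64.0 mid -0.1
slopes -0.27 0.57Traceback (most recent call last):
  File "lid.py", line 7, in <module>
    k=m&(abs(v)<50);print('flange far %.1f'%np.percentile(u[k],99),'z %.1f'%np.median(z[k]))
                                            ~~~~~~~~~~~~~^^^^^^^^^
    return _quantile_unchecked(
        a, q, axis, out, overwrite_input, method, keepdims, weights)
    return _ureduce(a,
                    func=_quantile_ureduce_func,
    ...<5 lines>...
                    overwrite_input=overwrite_input,
                    method=method)
    r = func(a, **kwargs)
    result = _quantile(arr,
                       quantiles=q,
    ...<2 lines>...
                       out=out,
                       weights=wgt)
    slices_having_nans = np.isnan(arr[-1, ...])
                                  ~~~^^^^^^^^^
IndexError: index -1 is out of bounds for axis 0 with size 0
```

View pics/w19.png

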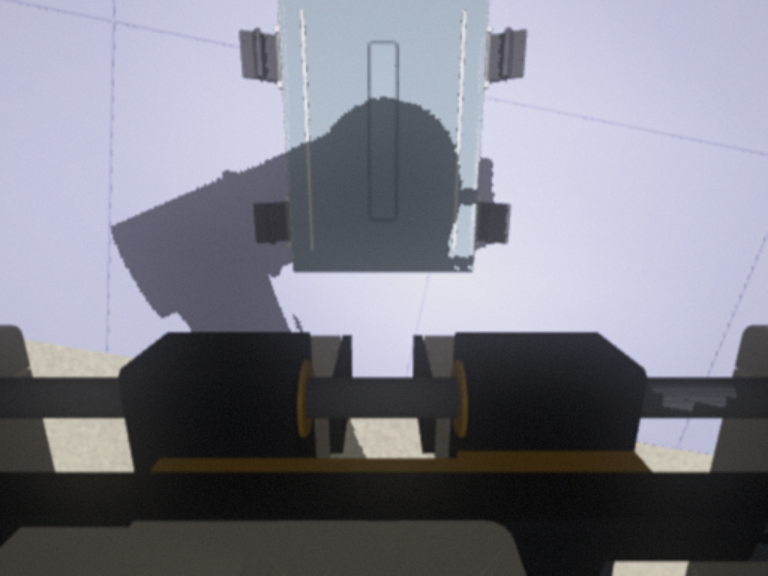

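View pics/scene19.png

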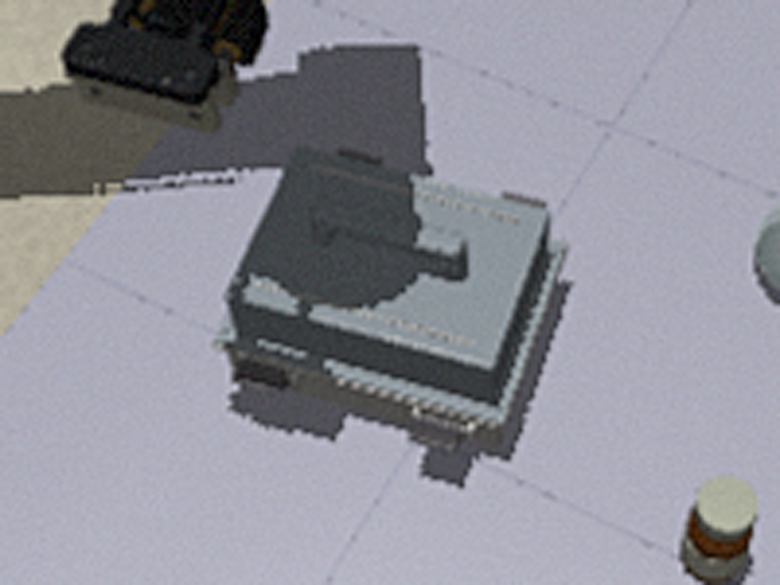

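The lid is seated: dome top at z 100.1, laterally -0.1 mm, clips visible either side. Now I measure the clip angles.

```bash
python3 - <<'E'
from h import *
for n in ('w19.npz','w12.npz'):
    P=np.load(n)['P']*1000
    a=np.radians(10.6);e=np.array([np.cos(a),np.sin(a)]);f=np.array([-e[1],e[0]])
    q=P[...,:2]-np.array((515.2,63.7));u=q@e;v=q@f;z=P[...,2]
    for su,nu in((-1,'n'),(1,'f')):
        for sv,nv in((1,'l'),(-1,'r')):
            m=(abs(u-su*62)<22)&(v*sv>79)&(v*sv<120)&(z>30)
            if m.sum()<10: continue
            ve=np.percentile(v[m]*sv,99);k=m&(v*sv>ve-3)
            print(n,nu+nv,'tab v %.1f'%ve,'z %.1f'%np.median(z[k]),'u %.1f..%.1f'%tuple(np.percentile(u[m],[1,99])),'theta %.2f'%np.arcsin(min(1,(ve-79)/29)), '%.2f'%np.arctan2(ve-79,np.median(z[k])-36))
E
```

```text
w19.npz nl tab v 102.2 z 52.6 u -83.7..-46.4 theta 0.93 0.95
w19.npz nr tab v 99.2 z 55.9 u -83.5..-46.3 theta 0.77 0.79
w19.npz fl tab v 104.5 z 50.8 u 44.9..78.5 theta 1.08 1.05
w19.npz fr tab v 103.4 z 51.6 u 46.3..78.5 theta 1.00 1.00
w12.npz nl tab v 103.0 z 52.7 u -77.9..-45.7 theta 0.97 0.96
w12.npz nr tab v 100.3 z 56.0 u -77.8..-44.5 theta 0.82 0.82
w12.npz fl tab v 104.4 z 51.0 u 46.1..79.1 theta 1.07 1.04
w12.npz fr tab v 103.5 z 51.8 u 46.2..78.8 theta 1.01 1.00
```

```bash
cat > gob.py <<'E'
from go import *
import sys
u,v,z=map(float,sys.argv[1:4]);yaw=float(sys.argv[4]) if len(sys.argv)>4 else 10.6
a=np.radians(10.6);e=np.array([np.cos(a),np.sin(a)]);f=np.array([-e[1],e[0]]);c=np.array([515,64.2])
p=c+u*e+v*f
go(p[0],p[1],z,yaw)
s=r.get_state();q=s['tcp_pos'][:2]*1000-c;print('box u %.1f v %.1f'%(q@e,q@f))
E
python3 gob.py -62 120 200; 
python3 -m creep '[{"ax":8.5,"ay":0,"az":0,"tx":0,"ty":0,"tz":0.02,"fingers":0},{"ax":17,"ay":0,"az":0,"tx":0,"ty":-0.01,"tz":0.02,"fingers":0},{"ax":25.5,"ay":0,"az":0,"tx":0,"ty":-0.02,"tz":0.02,"fingers":0},{"ax":34,"ay":0,"az":0,"tx":0,"ty":-0.03,"tz":0.02,"fingers":0},{"ax":42,"ay":0,"az":0,"tx":0,"ty":-0.04,"tz":0.02,"fingers":0}]' 30
python3 -m creep '[{"ax":8.5,"ay":0,"az":0,"tx":0,"ty":0,"tz":0,"fingers":0},{"ax":17,"ay":0,"az":0,"tx":0,"ty":0,"tz":0,"fingers":0},{"ax":25.5,"ay":0,"az":0,"tx":0,"ty":0,"tz":0,"fingers":0},{"ax":34,"ay":0,"az":0,"tx":0,"ty":0,"tz":0,"fingers":0},{"ax":42.5,"ay":0,"az":0,"tx":0,"ty":0,"tz":0,"fingers":0}]' 30
python3 gob.py -62 120 200;
```

```text
t 38.95 tcp [426.4  47.4 245.5] yawY -79.5 j1 32.9 j6 67.6 F [-1.1 -0.5  0.1] w 0.0011 shift mm [  45.4 -120.2  -28.1] rot [-9.008e+01  8.000e-02  5.000e-02] |d| 132
 shift mm [  45.4 -120.2  -28.1] rot [ 8.992e+01  5.000e-02 -8.000e-02] |d| 132
box u -90.1 v -0.2
time_s: 39.45
tcp_pos: [0.3994, 0.0835, 0.2461]
eef_rot: [41.9, 90.0, -169.9]
contact_force: [0.5, -0.6, -0.2]
gripper_width: 0.0007
time_s: 39.95
tcp_pos: [0.3995, 0.0832, 0.246]
eef_rot: [95.1, 90.0, -159.2]
contact_force: [0.4, 0.5, 0.5]
gripper_width: 0.0005
t 40.15 tcp [399.4  83.2 246.1] yawY -164.1 j1 39.8 j6 -23.5 F [-0.4  0.4  1.1] w 0.0007 shift mm [ 46.1 -55.3  75.3] rot [-1.7471e+02  2.0000e-02  0.0000e+00] |d| 104
 shift mm [ 46.1 -55.3  75.3] rot [ 5.29  0.   -0.02] |d| 104
box u -110.1 v 39.9
```

```bash

python3 -m creep '[{"ax":2,"ay":0,"az":0,"tx":0.01,"ty":-0.02,"tz":0.025,"fingers":0},{"ax":5.3,"ay":0,"az":0,"tx":0.02,"ty":-0.04,"tz":0.055,"fingers":0},{"ax":5.3,"ay":0,"az":0,"tx":0.04,"ty":-0.0553,"tz":0.0753,"fingers":0},{"ax":5.3,"ay":0,"az":0,"tx":0.08,"ty":-0.0553,"tz":0.0753,"fingers":0},{"ax":5.3,"ay":0,"az":0,"tx":0.12,"ty":-0.0553,"tz":0.0753,"fingers":0}]' 30
python3 -m creep '[{"ax":0,"ay":0,"az":0,"tx":0,"ty":0,"tz":0,"fingers":0},{"ax":0,"ay":0,"az":0,"tx":0,"ty":0,"tz":0,"fingers":0}]' 30
python3 gob.py -62 120 50;
```

```text
time_s: 40.65
tcp_pos: [0.4323, 0.172, 0.1255]
eef_rot: [-55.0, 89.9, 46.1]
contact_force: [0.3, 0.1, -0.6]
gripper_width: 0.0005
time_s: 40.85
tcp_pos: [0.432, 0.1708, 0.127]
eef_rot: [161.7, 89.9, -97.4]
contact_force: [-0.1, 0.3, 0.7]
gripper_width: 0.0006
t 41.05 tcp [432.9 171.7 128.5] yawY -169.2 j1 46.0 j6 -35.2 F [ 0.3 -1.2  0.5] w 0.0006 shift mm [78.5  1.4 -0.8] rot [-1.7978e+02 -3.0000e-01  1.5000e-01] |d| 79
 shift mm [78.5  1.4 -0.8] rot [0.22 0.1  0.19] |d| 79
box u -61.0 v 120.8
```

```bash

python3 -m creep '[{"ax":0.2,"ay":0.1,"az":0.1,"tx":0.03,"ty":0.0014,"tz":-0.0008,"fingers":0},{"ax":0.2,"ay":0.1,"az":0.1,"tx":0.06,"ty":0.0014,"tz":-0.0008,"fingers":0},{"ax":0.2,"ay":0.1,"az":0.1,"tx":0.08,"ty":0.0014,"tz":-0.0008,"fingers":0},{"ax":0.2,"ay":0.1,"az":0.1,"tx":0.085,"ty":0.0014,"tz":-0.0008,"fingers":0},{"ax":0.2,"ay":0.1,"az":0.1,"tx":0.085,"ty":0.0014,"tz":-0.0008,"fingers":0}]' 30
python3 gob.py -62 114.5 42;python3 m.py w20
```

```text
time_s: 41.55
tcp_pos: [0.431, 0.1702, 0.0421]
eef_rot: [150.2, 89.9, -109.2]
contact_force: [0.5, 0.4, 0.5]
gripper_width: 0.0007
t 41.75 tcp [431.5 170.6  42.9] yawY -169.4 j1 46.0 j6 -35.5 F [-0.8 -0.9 -0.2] w 0.0002 shift mm [ 0.9 -0.5 -5.5] rot [1.7996e+02 8.0000e-02 1.0000e-02] |d| 6
 shift mm [ 0.9 -0.5 -5.5] rot [-0.04 -0.01  0.05] |d| 6
box u -62.6 v 120.0
```

View pics/w20.png

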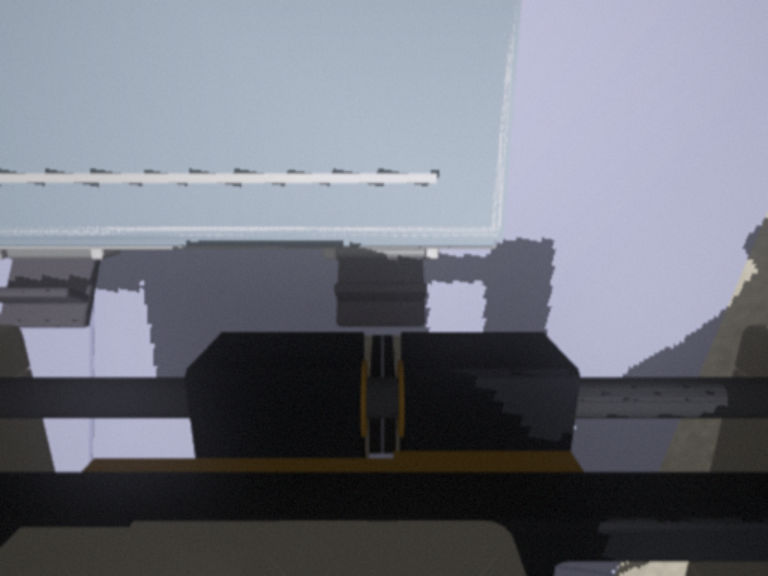

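The near-left clip at (381,287) is in line with the closed fingers at (383,395). I follow the arc.

```bash

python3 -m creep '[{"ax":0,"ay":0,"az":0,"tx":-0.0004,"ty":-0.0005,"tz":-0.0067,"fingers":0},{"ax":0,"ay":0,"az":0,"tx":-0.0039,"ty":-0.0005,"tz":-0.0093,"fingers":0},{"ax":0,"ay":0,"az":0,"tx":-0.0079,"ty":-0.0005,"tz":-0.0135,"fingers":0},{"ax":0,"ay":0,"az":0,"tx":-0.011,"ty":-0.0005,"tz":-0.0184,"fingers":0},{"ax":0,"ay":0,"az":0,"tx":-0.0131,"ty":-0.0005,"tz":-0.0238,"fingers":0}]' 30
python3 gob.py -62 90.5 57
```

```text
time_s: 42.3
tcp_pos: [0.4364, 0.1472, 0.0557]
eef_rot: [-80.2, 89.9, 20.4]
contact_force: [0.8, 2.2, 0.7]
gripper_width: 0.0001
t 42.50 tcp [435.9 146.4  55.2] yawY -169.5 j1 43.3 j6 -32.8 F [0.7 1.3 1.1] w 0.0000 shift mm [-1.8 -0.6 -4.8] rot [1.7992e+02 0.0000e+00 6.0000e-02] |d| 5
 shift mm [-1.8 -0.6 -4.8] rot [-0.08 -0.04  0.  ] |d| 5
box u -62.9 v 95.4
```

```bash

python3 -m creep '[{"ax":0,"ay":0,"az":0,"tx":-0.0012,"ty":0,"tz":-0.0025,"fingers":0},{"ax":0,"ay":0,"az":0,"tx":-0.0018,"ty":0,"tz":-0.0045,"fingers":0},{"ax":0,"ay":0,"az":0,"tx":-0.0018,"ty":0,"tz":-0.0045,"fingers":0}]' 30
python3 gob.py -62 90.5 57
python3 -m creep '[{"ax":0,"ay":0,"az":0,"tx":0,"ty":0,"tz":-0.001,"fingers":0},{"ax":0,"ay":0,"az":0,"tx":0,"ty":0,"tz":-0.001,"fingers":0}]' 30
python3 gob.py -62 90.5 57
```

```text
time_s: 42.8
tcp_pos: [0.4359, 0.1436, 0.0557]
eef_rot: [35.8, 89.9, 136.3]
contact_force: [-3.3, 12.7, -7.9]
gripper_width: 0.0006
t 43.00 tcp [435.9 143.6  55.7] yawY -169.5 j1 42.9 j6 -32.3 F [-3.4 12.1 -6.5] w 0.0004 shift mm [-1.3 -1.2 -2.1] rot [ 1.799e+02 -1.000e-01 -1.000e-01] |d| 3
 shift mm [-1.3 -1.2 -2.1] rot [-0.1   0.06 -0.06] |d| 3
box u -63.2 v 92.6
time_s: 43.2
tcp_pos: [0.436, 0.1434, 0.0558]
eef_rot: [17.2, 89.9, 117.7]
contact_force: [-7.0, 16.7, -7.8]
gripper_width: 0.0003
t 43.40 tcp [436.  143.5  55.8] yawY -169.5 j1 42.8 j6 -32.2 F [-6.7 17.2 -6.4] w 0.0005 shift mm [-1.2 -1.1 -1.9] rot [ 1.799e+02 -6.000e-02 -1.900e-01] |d| 3
 shift mm [-1.2 -1.1 -1.9] rot [-0.1   0.12 -0.04] |d| 3
box u -63.1 v 92.4
```

Force rose to 17 N at v = 92.4, so it is either at the stop or jammed. I look.

```bash
python3 m.py w21; python3 - <<'E'
from h import *
P=np.load('w21.npz')['P']*1000
a=np.radians(10.6);e=np.array([np.cos(a),np.sin(a)]);f=np.array([-e[1],e[0]])
q=P[...,:2]-np.array((515.2,63.7));u=q@e;v=q@f;z=P[...,2]
m=(abs(u+62)<18)&(v>60)&(v<100)&(z>45)&(z<80)
for b in range(60,100,3):
    k=m&(v>=b)&(v<b+3)
    if k.sum(): print(b,k.sum(),np.percentile(z[k],[10,50,90]).round(1))
E
```

```text
75 24 [64.6 65.  66. ]
78 172 [64.5 65.5 73.6]
81 250 [64.3 73.  78. ]
84 21 [73.6 74.5 75.6]
87 1 [73.2 73.2 73.2]
```

View pics/w21.png

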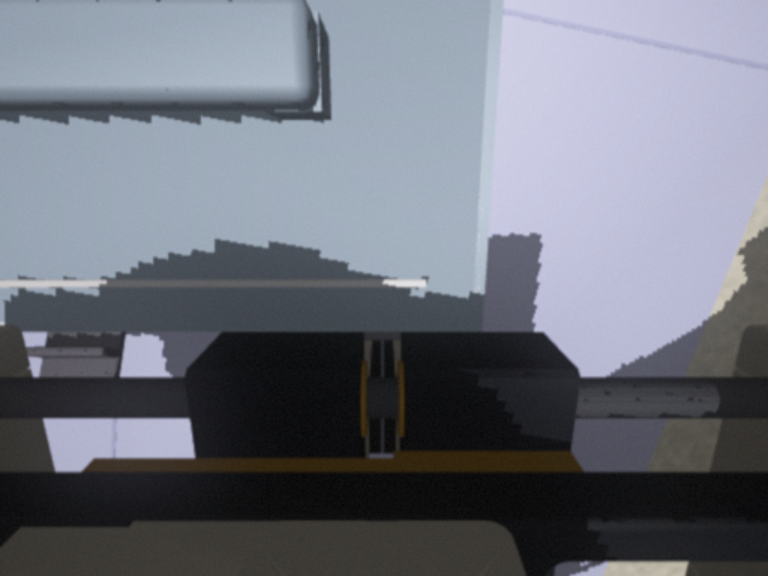

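The tab's end sits at z 65 over v 77–82, so the clip is upright and shut. I back off outwards, then up, and go to the far-right clip at the opposite corner.

```bash

python3 -m creep '[{"ax":0,"ay":0,"az":0,"tx":0,"ty":0,"tz":0.01,"fingers":0},{"ax":0,"ay":0,"az":0,"tx":0,"ty":0,"tz":0.03,"fingers":0},{"ax":0,"ay":0,"az":0,"tx":-0.04,"ty":0,"tz":0.035,"fingers":0},{"ax":0,"ay":0,"az":0,"tx":-0.09,"ty":0,"tz":0.035,"fingers":0},{"ax":0,"ay":0,"az":0,"tx":-0.14,"ty":0,"tz":0.035,"fingers":0}]' 30
python3 gob.py -62 127 200
python3 m.py w22; python3 - <<'E'
from h import *
P=np.load('w22.npz')['P']*1000
a=np.radians(10.6);e=np.array([np.cos(a),np.sin(a)]);f=np.array([-e[1],e[0]])
q=P[...,:2]-np.array((515.2,63.7));u=q@e;v=q@f;z=P[...,2]
for su in(-62,62):
    m=(abs(u-su)<15)&(v>75)&(v<110)&(z>48)&(z<80)
    if m.sum(): print(su,m.sum(),'z99 %.1f'%np.percentile(z[m],97),'v max %.1f'%np.percentile(v[m],99))
E
```

```text
time_s: 43.95
tcp_pos: [0.4292, 0.175, 0.1976]
eef_rot: [134.8, 89.7, -124.6]
contact_force: [1.2, 1.3, -0.3]
gripper_width: 0.0004
t 44.15 tcp [431.9 176.8 201.6] yawY -169.4 j1 46.6 j6 -36.1 F [-0.7 -0.6 -1.2] w 0.0003 shift mm [1.6 1.1 1. ] rot [ 1.7999e+02  4.7000e-01 -1.0000e-01] |d| 2
 shift mm [1.6 1.1 1. ] rot [-0.01  0.06  0.3 ] |d| 2
box u -62.8 v 125.4
-62 240 z99 66.0 v max 81.4
62 425 z99 57.1 v max 104.9
```

View pics/w22.png

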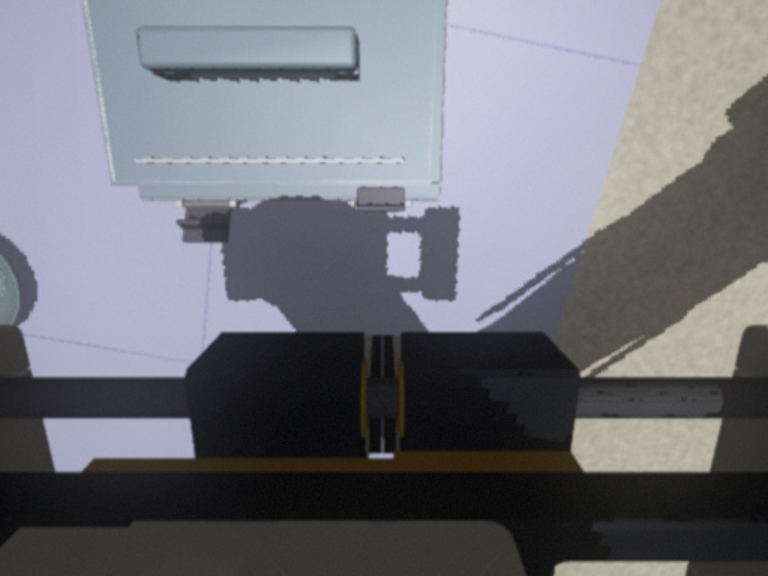

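Near-left is shut: tab end at z 66, v ≤ 81.4 (seen at (380,197)). Far-left is still open at (205,225).

```bash

python3 -m creep '[{"ax":0,"ay":0,"az":0,"tx":0,"ty":-0.02,"tz":-0.04,"fingers":0},{"ax":0,"ay":0,"az":0,"tx":0,"ty":-0.04,"tz":-0.08,"fingers":0},{"ax":0,"ay":0,"az":0,"tx":0,"ty":-0.06,"tz":-0.12,"fingers":0},{"ax":0,"ay":0,"az":0,"tx":0,"ty":-0.08,"tz":-0.16,"fingers":0},{"ax":0,"ay":0,"az":0,"tx":0,"ty":-0.1,"tz":-0.2,"fingers":0}]' 30
python3 gob.py 62 -122 130
```

```text
time_s: 44.7
tcp_pos: [0.5648, -0.0045, 0.1944]
eef_rot: [108.2, 89.7, -151.3]
contact_force: [0.5, 0.7, 0.4]
gripper_width: 0.0002
t 44.90 tcp [565.6  -6.1 193.8] yawY -169.7 j1 19.5 j6 -9.1 F [-0.1  0.5 -0.3] w 0.0000 shift mm [ 63.8 -25.7 -43.3] rot [179.75  -0.54   0.23] |d| 81
 shift mm [ 63.8 -25.7 -43.3] rot [-0.25 -0.14 -0.35] |d| 81
box u 35.7 v -76.1
```

```bash

python3 -m creep '[{"ax":-0.2,"ay":-0.1,"az":-0.3,"tx":0,"ty":-0.02,"tz":-0.035,"fingers":0},{"ax":-0.2,"ay":-0.1,"az":-0.3,"tx":0.02,"ty":-0.0257,"tz":-0.0433,"fingers":0},{"ax":-0.2,"ay":-0.1,"az":-0.3,"tx":0.06,"ty":-0.0257,"tz":-0.0433,"fingers":0},{"ax":-0.2,"ay":-0.1,"az":-0.3,"tx":0.1,"ty":-0.0257,"tz":-0.0433,"fingers":0},{"ax":-0.2,"ay":-0.1,"az":-0.3,"tx":0.12,"ty":-0.0257,"tz":-0.0433,"fingers":0}]' 30
python3 -m creep '[{"ax":0,"ay":0,"az":0,"tx":0,"ty":0,"tz":0,"fingers":0},{"ax":0,"ay":0,"az":0,"tx":0,"ty":0,"tz":0,"fingers":0}]' 30
python3 gob.py 62 -120 42
```

```text
time_s: 45.4
tcp_pos: [0.5948, -0.0399, 0.0724]
eef_rot: [62.6, 89.9, 163.4]
contact_force: [-0.8, -0.1, -0.4]
gripper_width: 0.0003
time_s: 45.6
tcp_pos: [0.5978, -0.0398, 0.0767]
eef_rot: [-87.5, 89.8, 13.3]
contact_force: [0.7, 0.9, 0.4]
gripper_width: 0.0003
t 45.80 tcp [598.9 -39.9  78.1] yawY -169.2 j1 14.8 j6 -4.0 F [-1.   0.1  0.3] w 0.0003 shift mm [36.1  1.6 -2.2] rot [-1.798e+02 -5.600e-01  4.000e-02] |d| 36
 shift mm [36.1  1.6 -2.2] rot [0.2  0.02 0.36] |d| 36
box u 63.4 v -117.9
```

```bash

python3 -m creep '[{"ax":0.2,"ay":0,"az":0.3,"tx":0.01,"ty":0.0016,"tz":-0.0022,"fingers":0},{"ax":0.2,"ay":0,"az":0.3,"tx":0.025,"ty":0.0016,"tz":-0.0022,"fingers":0},{"ax":0.2,"ay":0,"az":0.3,"tx":0.036,"ty":0.0016,"tz":-0.0022,"fingers":0},{"ax":0.2,"ay":0,"az":0.3,"tx":0.036,"ty":0.0016,"tz":-0.0022,"fingers":0},{"ax":0.2,"ay":0,"az":0.3,"tx":0.036,"ty":0.0016,"tz":-0.0022,"fingers":0}]' 30
python3 gob.py 62 -114 42
```

```text
time_s: 46.3
tcp_pos: [0.5971, -0.0431, 0.0405]
eef_rot: [77.8, 89.9, 178.4]
contact_force: [-0.0, 0.4, 1.0]
gripper_width: 0.0004
t 46.50 tcp [597.6 -42.9  41.1] yawY -169.5 j1 14.5 j6 -4.0 F [ 0.1 -0.   0.4] w 0.0003 shift mm [-0.9 -0.5  6.5] rot [ 1.7994e+02 -2.0000e-02 -4.0000e-02] |d| 7
 shift mm [-0.9 -0.5  6.5] rot [-0.06  0.03 -0.01] |d| 7
box u 61.5 v -120.4
```

```bash

python3 -m creep '[{"ax":0,"ay":0,"az":0,"tx":-0.0009,"ty":-0.0005,"tz":0.0064,"fingers":0},{"ax":0,"ay":0,"az":0,"tx":-0.0057,"ty":-0.0005,"tz":0.0097,"fingers":0},{"ax":0,"ay":0,"az":0,"tx":-0.0097,"ty":-0.0005,"tz":0.0139,"fingers":0},{"ax":0,"ay":0,"az":0,"tx":-0.0128,"ty":-0.0005,"tz":0.0188,"fingers":0},{"ax":0,"ay":0,"az":0,"tx":-0.0149,"ty":-0.0005,"tz":0.0242,"fingers":0}]' 30
python3 gob.py 62 -92 57
```

```text
time_s: 47.0
tcp_pos: [0.5933, -0.0188, 0.0563]
eef_rot: [42.3, 90.0, 142.8]
contact_force: [-0.9, -1.9, 0.7]
gripper_width: 0.0002
t 47.20 tcp [593.3 -18.2  55.9] yawY -169.4 j1 17.0 j6 -6.4 F [ 0.9 -0.9 -0.2] w 0.0004 shift mm [-1.1 -0.2  3.4] rot [ 1.7996e+02 -3.0000e-02 -8.0000e-02] |d| 4
 shift mm [-1.1 -0.2  3.4] rot [-0.04  0.05 -0.02] |d| 4
box u 61.7 v -95.6
```

```bash

python3 -m creep '[{"ax":0,"ay":0,"az":0,"tx":-0.0007,"ty":0,"tz":0.002,"fingers":0},{"ax":0,"ay":0,"az":0,"tx":-0.001,"ty":0,"tz":0.004,"fingers":0},{"ax":0,"ay":0,"az":0,"tx":-0.001,"ty":0,"tz":0.004,"fingers":0}]' 30
python3 gob.py 62 -90.5 57
```

```text
time_s: 47.5
tcp_pos: [0.5925, -0.0159, 0.0561]
eef_rot: [106.5, 89.9, -153.0]
contact_force: [3.2, -6.0, -3.1]
gripper_width: 0.0008
t 47.70 tcp [592.5 -15.9  56.1] yawY -169.5 j1 17.3 j6 -6.8 F [ 2.9 -4.7 -2.8] w 0.0003 shift mm [-0.9 -0.6  2.5] rot [ 1.7993e+02 -1.5000e-01  3.0000e-02] |d| 3
 shift mm [-0.9 -0.6  2.5] rot [-0.07 -0.02 -0.1 ] |d| 3
box u 61.4 v -93.0
```

```bash

python3 -m creep '[{"ax":0,"ay":0,"az":0,"tx":0,"ty":0,"tz":0.001,"fingers":0},{"ax":0,"ay":0,"az":0,"tx":0,"ty":0,"tz":0.002,"fingers":0},{"ax":0,"ay":0,"az":0,"tx":0,"ty":0,"tz":0.002,"fingers":0}]' 30
python3 gob.py 62 -90.5 57; python3 m.py w23;python3 - <<'E'
from h import *
for n in ('scene',):
    c=cap(n);u,v=map(int,proj(c,[.515,.064,.05]));im=c['pixels'][max(0,v-75):v+75,max(0,u-100):u+100];cv2.imwrite(f'pics/{n}23.png',cv2.resize(im,None,fx=3.9,fy=3.9,interpolation=2))
E
```

```text
time_s: 48.0
tcp_pos: [0.5924, -0.0155, 0.0562]
eef_rot: [137.4, 89.8, -122.1]
contact_force: [5.7, -14.6, -5.2]
gripper_width: 0.0001
t 48.20 tcp [592.4 -15.5  56.2] yawY -169.5 j1 17.5 j6 -7.0 F [  5.1 -15.1  -5.3] w 0.0001 shift mm [-0.8 -0.6  2.1] rot [179.92  -0.18   0.19] |d| 2
 shift mm [-0.8 -0.6  2.1] rot [-0.08 -0.12 -0.12] |d| 2
box u 61.4 v -92.6
```

View pics/w23.png

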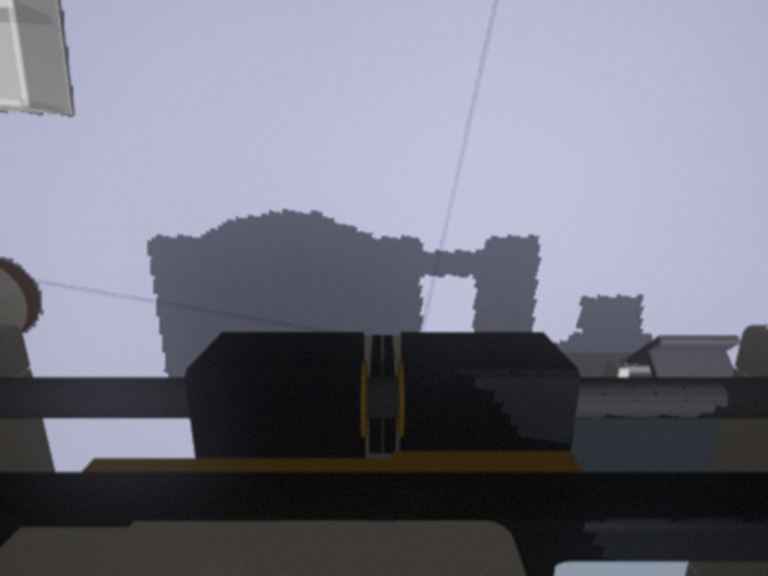

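View pics/scene23.png

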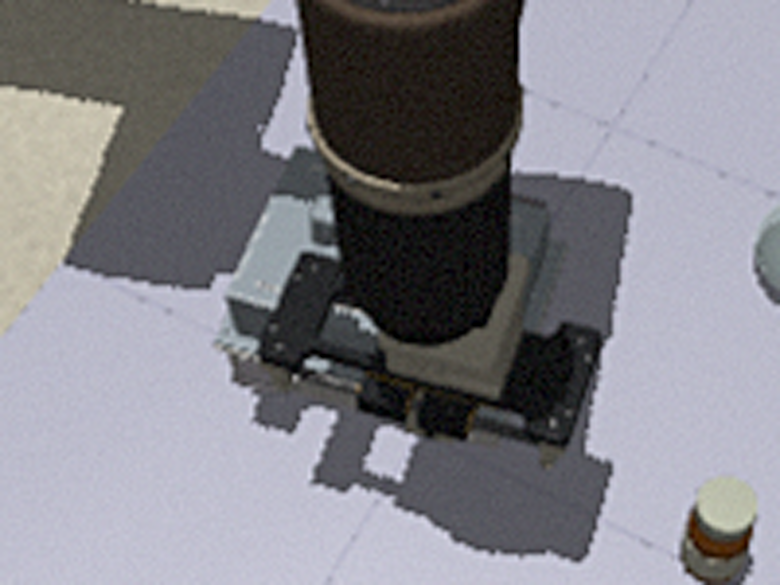

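The fingers are at v = -92.6 with 15 N, the same signature as the first clip. I retract and verify from above.

```bash

python3 -m creep '[{"ax":0,"ay":0,"az":0,"tx":0,"ty":0,"tz":-0.01,"fingers":0},{"ax":0,"ay":0,"az":0,"tx":0,"ty":0,"tz":-0.03,"fingers":0},{"ax":0,"ay":0,"az":0,"tx":-0.04,"ty":0,"tz":-0.033,"fingers":0},{"ax":0,"ay":0,"az":0,"tx":-0.09,"ty":0.03,"tz":-0.033,"fingers":0},{"ax":0,"ay":0,"az":0,"tx":-0.14,"ty":0.06,"tz":-0.02,"fingers":0}]' 30
python3 -m creep '[{"ax":0,"ay":0,"az":0,"tx":0,"ty":0.03,"tz":0.03,"fingers":0},{"ax":0,"ay":0,"az":0,"tx":0,"ty":0.06,"tz":0.06,"fingers":0},{"ax":0,"ay":0,"az":0,"tx":0,"ty":0.06,"tz":0.075,"fingers":0},{"ax":0,"ay":0,"az":0,"tx":0,"ty":0.06,"tz":0.075,"fingers":0}]' 30
python3 gob.py -62 -122 130;python3 m.py w24;cat > clips.py <<'E'
from h import *
import sys
P=np.load(sys.argv[1])['P']*1000
a=np.radians(10.6);e=np.array([np.cos(a),np.sin(a)]);f=np.array([-e[1],e[0]])
q=P[...,:2]-np.array((515.2,63.7));u=q@e;v=q@f;z=P[...,2]
for su in(-62,62):
  for sv in (1,-1):
    m=(abs(u-su)<15)&(v*sv>75)&(v*sv<112)&(z>48)&(z<80)
    if m.sum()>20: print('nf'[su>0]+'rl'[sv>0],m.sum(),'z97 %.1f'%np.percentile(z[m],97),'v max %.1f'%np.percentile(v[m]*sv,99))
E
python3 clips.py w24.npz
```

```text
time_s: 48.8
tcp_pos: [0.5459, -0.0462, 0.1822]
eef_rot: [74.0, 89.9, 174.5]
contact_force: [0.4, 1.1, 0.3]
gripper_width: 0.0007
time_s: 49.2
tcp_pos: [0.4732, 0.0186, 0.1825]
eef_rot: [-31.8, 89.9, 68.9]
contact_force: [0.5, 0.8, 0.5]
gripper_width: 0.0004
t 49.40 tcp [474.   17.4 181.8] yawY -169.4 j1 25.8 j6 -15.3 F [-0.3 -0.2 -0.2] w 0.0009 shift mm [ 51.8  13.1 -83.6] rot [ 1.7999e+02 -5.0000e-02 -8.0000e-02] |d| 99
 shift mm [ 51.8  13.1 -83.6] rot [-0.01  0.05 -0.03] |d| 99
box u -48.9 v -39.0
nr 615 z97 58.9 v max 100.6
fr 284 z97 66.2 v max 83.0
```

View pics/w24.png

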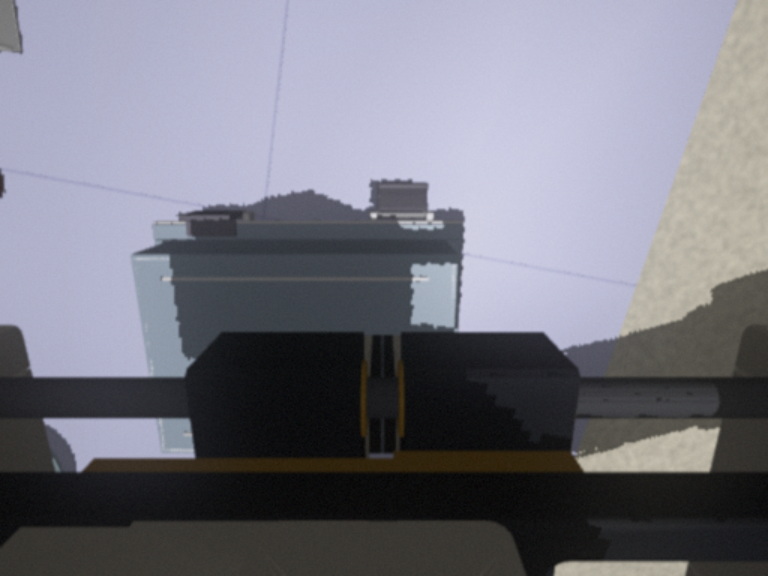

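Near-right is open at (400,195) and far-right looks upright at (215,222). Its reading of 83.0 is 1.6 mm above near-left's, so I compare against the lid flange in the same view.

```bash
cat > chk.py <<'E'
from h import *
import sys
n,sv=sys.argv[1],int(sys.argv[2])
P=np.load(n)['P']*1000
a=np.radians(10.6);e=np.array([np.cos(a),np.sin(a)]);f=np.array([-e[1],e[0]])
q=P[...,:2]-np.array((515.2,63.7));u=q@e;v=sv*(q@f);z=P[...,2]
m=(abs(z-100)<3)&(abs(u)<85)&(v>40)&(v<80);print(n,'dome edge %.1f'%np.percentile(v[m],99.5),m.sum())
m=(abs(z-52)<4)&(abs(u)<38)&(v>60)&(v<85);print('flange edge %.1f z %.1f'%(np.percentile(v[m],98),np.median(z[m])) if m.sum()>10 else 'noflange')
for su in(-62,62):
    m=(abs(u-su)<14)&(v>70)&(v<112)&(z>62.5)&(z<69)
    if m.sum()>10: print('nf'[su>0],'end face v %.1f..%.1f'%tuple(np.percentile(v[m],[3,97])),'u %.1f..%.1f'%tuple(np.percentile(u[m],[1,99])),m.sum(),'z %.1f'%np.median(z[m]))
E
python3 chk.py w24.npz -1; python3 chk.py w22.npz 1
```

```text
w24.npz dome edge 64.5 5690
flange edge 76.1 z 52.2
f end face v 79.0..81.9 u 48.4..75.5 121 z 65.0
w22.npz dome edge 63.4 5829
flange edge 74.7 z 52.1
n end face v 78.3..81.4 u -75.1..-48.5 112 z 65.0
```

Relative to the flange it matches near-left (both z 65.0, upright). Next is near-right.

```bash

python3 -m creep '[{"ax":0,"ay":0,"az":0,"tx":0,"ty":0.006,"tz":-0.04,"fingers":0},{"ax":0,"ay":0,"az":0,"tx":0,"ty":0.013,"tz":-0.07,"fingers":0},{"ax":0,"ay":0,"az":0,"tx":0.03,"ty":0.013,"tz":-0.0836,"fingers":0},{"ax":0,"ay":0,"az":0,"tx":0.07,"ty":0.013,"tz":-0.0836,"fingers":0},{"ax":0,"ay":0,"az":0,"tx":0.1,"ty":0.013,"tz":-0.0836,"fingers":0}]' 30
python3 -m creep '[{"ax":0,"ay":0,"az":0,"tx":0,"ty":0,"tz":0,"fingers":0},{"ax":0,"ay":0,"az":0,"tx":0,"ty":0,"tz":0,"fingers":0}]' 30
python3 gob.py -62 -119 45
```

```text
time_s: 49.95
tcp_pos: [0.4756, -0.0688, 0.0795]
eef_rot: [72.0, 89.9, 172.4]
contact_force: [0.3, -0.6, -0.0]
gripper_width: 0.0003
time_s: 50.15
tcp_pos: [0.4764, -0.0679, 0.0817]
eef_rot: [90.6, 89.8, -168.9]
contact_force: [0.6, 0.5, 1.2]
gripper_width: 0.0002
t 50.35 tcp [477.4 -67.3  83. ] yawY -169.4 j1 15.4 j6 -4.8 F [-0.8  1.  -0. ] w 0.0003 shift mm [38.   0.9  3.3] rot [ 1.7995e+02  1.0000e-01 -3.0000e-02] |d| 38
 shift mm [38.   0.9  3.3] rot [-0.05  0.02  0.06] |d| 38
box u -61.1 v -122.1
```

```bash

python3 -m creep '[{"ax":0,"ay":0,"az":0,"tx":0.015,"ty":0.001,"tz":0.002,"fingers":0},{"ax":0,"ay":0,"az":0,"tx":0.03,"ty":0.001,"tz":0.002,"fingers":0},{"ax":0,"ay":0,"az":0,"tx":0.038,"ty":0.001,"tz":0.002,"fingers":0},{"ax":0,"ay":0,"az":0,"tx":0.038,"ty":0.001,"tz":0.002,"fingers":0},{"ax":0,"ay":0,"az":0,"tx":0.038,"ty":0.001,"tz":0.002,"fingers":0}]' 30
python3 gob.py -62 -110.7 46.8
```

```text
time_s: 50.85
tcp_pos: [0.4753, -0.0654, 0.0443]
eef_rot: [19.9, 90.0, 120.4]
contact_force: [-0.3, -0.6, 0.7]
gripper_width: 0.0006
t 51.05 tcp [475.4 -65.4  44.4] yawY -169.4 j1 15.7 j6 -5.1 F [-0.4  0.1  0.2] w 0.0006 shift mm [-2.4 -0.8  9.4] rot [ 1.7995e+02  3.0000e-02 -5.0000e-02] |d| 10
 shift mm [-2.4 -0.8  9.4] rot [-0.05  0.03  0.02] |d| 10
box u -63.0 v -120.1
```

```bash

python3 -m creep '[{"ax":0,"ay":0,"az":0,"tx":-0.001,"ty":-0.0008,"tz":0.006,"fingers":0},{"ax":0,"ay":0,"az":0,"tx":-0.0024,"ty":-0.0008,"tz":0.0094,"fingers":0},{"ax":0,"ay":0,"az":0,"tx":-0.0064,"ty":-0.0008,"tz":0.0136,"fingers":0},{"ax":0,"ay":0,"az":0,"tx":-0.0095,"ty":-0.0008,"tz":0.0185,"fingers":0},{"ax":0,"ay":0,"az":0,"tx":-0.0116,"ty":-0.0008,"tz":0.0239,"fingers":0}]' 30
python3 gob.py -62 -92 57
python3 -m creep '[{"ax":0,"ay":0,"az":0,"tx":-0.0007,"ty":0,"tz":0.002,"fingers":0},{"ax":0,"ay":0,"az":0,"tx":-0.001,"ty":0,"tz":0.004,"fingers":0},{"ax":0,"ay":0,"az":0,"tx":-0.001,"ty":0,"tz":0.0045,"fingers":0}]' 30
python3 gob.py -62 -90.5 57
```

```text
time_s: 51.55
tcp_pos: [0.4713, -0.0414, 0.0556]
eef_rot: [37.7, 90.0, 138.3]
contact_force: [1.2, -0.9, -2.0]
gripper_width: 0.0007
t 51.75 tcp [471.2 -41.2  55.4] yawY -169.4 j1 18.9 j6 -8.2 F [ 0.4 -0.2  0.4] w 0.0005 shift mm [-1.6 -0.5  3.5] rot [ 1.7997e+02 -5.0000e-02 -8.0000e-02] |d| 4
 shift mm [-1.6 -0.5  3.5] rot [-0.03  0.05 -0.03] |d| 4
box u -62.6 v -95.8
time_s: 52.05
tcp_pos: [0.4703, -0.0385, 0.056]
eef_rot: [117.6, 89.9, -141.9]
contact_force: [4.3, -12.1, -4.7]
gripper_width: 0.0004
t 52.25 tcp [470.3 -38.5  56. ] yawY -169.4 j1 19.3 j6 -8.8 F [  4.4 -10.   -3.6] w 0.0002 shift mm [-1.  -0.9  2.3] rot [ 1.7995e+02 -1.8000e-01  8.0000e-02] |d| 3
 shift mm [-1.  -0.9  2.3] rot [-0.05 -0.05 -0.11] |d| 3
box u -62.8 v -92.8
```

```bash

python3 -m creep '[{"ax":0,"ay":0,"az":0,"tx":0,"ty":0,"tz":0.001,"fingers":0},{"ax":0,"ay":0,"az":0,"tx":0,"ty":0,"tz":0.0015,"fingers":0},{"ax":0,"ay":0,"az":0,"tx":0,"ty":0,"tz":0.0015,"fingers":0}]' 30
python3 gob.py -62 -90.5 57
python3 -m creep '[{"ax":0,"ay":0,"az":0,"tx":0,"ty":0,"tz":-0.01,"fingers":0},{"ax":0,"ay":0,"az":0,"tx":0,"ty":0,"tz":-0.03,"fingers":0},{"ax":0,"ay":0,"az":0,"tx":-0.04,"ty":0,"tz":-0.033,"fingers":0},{"ax":0,"ay":0,"az":0,"tx":-0.09,"ty":0,"tz":-0.033,"fingers":0},{"ax":0,"ay":0,"az":0,"tx":-0.14,"ty":-0.03,"tz":-0.01,"fingers":0}]' 30
python3 -m creep '[{"ax":0,"ay":0,"az":0,"tx":0,"ty":0,"tz":0.04,"fingers":0},{"ax":0,"ay":0,"az":0,"tx":0,"ty":0,"tz":0.07,"fingers":0},{"ax":0,"ay":0,"az":0,"tx":0,"ty":0,"tz":0.07,"fingers":0},{"ax":0,"ay":0,"az":0,"tx":0,"ty":0,"tz":0.07,"fingers":0}]' 30
python3 gob.py 62 122 190; python3 m.py w25;python3 chk.py w25.npz -1
```

```text
time_s: 52.55
tcp_pos: [0.4702, -0.0382, 0.056]
eef_rot: [136.2, 89.8, -123.3]
contact_force: [7.3, -19.0, -6.2]
gripper_width: 0.0006
t 52.75 tcp [470.2 -38.2  56. ] yawY -169.4 j1 19.4 j6 -9.0 F [  7.8 -18.6  -6.1] w 0.0003 shift mm [-1.  -0.9  1.9] rot [179.95  -0.2    0.21] |d| 2
 shift mm [-1.  -0.9  1.9] rot [-0.05 -0.13 -0.13] |d| 2
box u -62.9 v -92.4
time_s: 53.25
tcp_pos: [0.4949, -0.0475, 0.1884]
eef_rot: [50.3, 89.9, 150.7]
contact_force: [1.9, 0.2, 0.5]
gripper_width: 0.0005
time_s: 53.65
tcp_pos: [0.4835, 0.0233, 0.1862]
eef_rot: [47.5, 89.9, 148.1]
contact_force: [-0.0, 0.6, 0.4]
gripper_width: 0.0006
t 53.85 tcp [483.6  22.3 186. ] yawY -169.5 j1 25.9 j6 -15.4 F [0.3 0.2 0.3] w 0.0004 shift mm [  -4.1 -100.4  157.5] rot [ 1.7993e+02 -1.3000e-01 -5.0000e-02] |d| 187
 shift mm [  -4.1 -100.4  157.5] rot [-0.07  0.03 -0.08] |d| 187
box u -38.6 v -35.7
w25.npz dome edge 64.4 5586
flange edge 75.4 z 52.1
n end face v 78.9..81.9 u -75.3..-48.8 117 z 64.9
f end face v 79.1..82.0 u 48.4..75.7 122 z 65.2
```

View pics/w25.png

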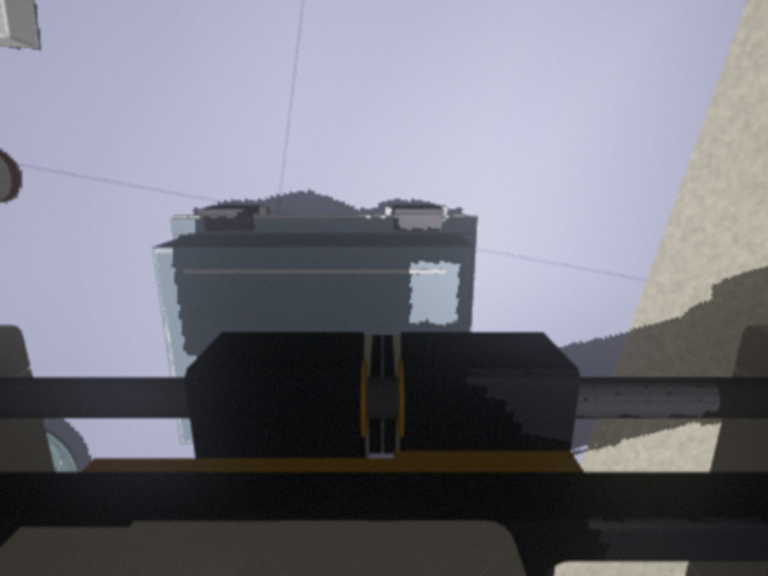

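Both right clips are upright at (228,215) and (415,215). Last is far-left.

```bash

python3 -m creep '[{"ax":0,"ay":0,"az":0,"tx":0,"ty":-0.022,"tz":0.035,"fingers":0},{"ax":0,"ay":0,"az":0,"tx":0,"ty":-0.044,"tz":0.07,"fingers":0},{"ax":0,"ay":0,"az":0,"tx":0,"ty":-0.066,"tz":0.105,"fingers":0},{"ax":0,"ay":0,"az":0,"tx":0,"ty":-0.088,"tz":0.14,"fingers":0},{"ax":0,"ay":0,"az":0,"tx":0,"ty":-0.1004,"tz":0.1575,"fingers":0}]' 30
python3 -m creep '[{"ax":0,"ay":0,"az":0,"tx":0,"ty":0,"tz":0,"fingers":0},{"ax":0,"ay":0,"az":0,"tx":0.04,"ty":0,"tz":0,"fingers":0},{"ax":0,"ay":0,"az":0,"tx":0.08,"ty":0,"tz":0,"fingers":0},{"ax":0,"ay":0,"az":0,"tx":0.1,"ty":0,"tz":0,"fingers":0},{"ax":0,"ay":0,"az":0,"tx":0.1,"ty":0,"tz":0,"fingers":0}]' 30
python3 gob.py 62 122 41
```

```text
time_s: 54.4
tcp_pos: [0.5547, 0.198, 0.1856]
eef_rot: [73.3, 89.9, 173.8]
contact_force: [-0.2, -0.6, -0.1]
gripper_width: 0.0003
time_s: 54.9
tcp_pos: [0.5514, 0.1936, 0.0829]
eef_rot: [105.3, 89.6, -154.2]
contact_force: [-1.4, 0.6, 0.0]
gripper_width: 0.0
t 55.10 tcp [553.8 195.4  86.8] yawY -169.5 j1 38.5 j6 -27.9 F [-0.   0.2  1. ] w 0.0002 shift mm [45.8  0.3  0.2] rot [ 1.7991e+02 -7.0000e-02 -3.0000e-02] |d| 46
 shift mm [45.8  0.3  0.2] rot [-0.09  0.02 -0.04] |d| 46
box u 63.1 v 122.4
```

```bash

python3 -m creep '[{"ax":0,"ay":0,"az":0,"tx":0.02,"ty":0,"tz":0,"fingers":0},{"ax":0,"ay":0,"az":0,"tx":0.037,"ty":0,"tz":0,"fingers":0},{"ax":0,"ay":0,"az":0,"tx":0.0455,"ty":0,"tz":0,"fingers":0},{"ax":0,"ay":0,"az":0,"tx":0.0455,"ty":0,"tz":0,"fingers":0},{"ax":0,"ay":0,"az":0,"tx":0.0455,"ty":0,"tz":0,"fingers":0}]' 30
python3 gob.py 62 114.7 41
```

```text
time_s: 55.6
tcp_pos: [0.554, 0.1963, 0.0417]
eef_rot: [-18.0, 89.9, 82.5]
contact_force: [0.4, -0.1, -0.3]
gripper_width: 0.0006
t 55.80 tcp [554.  196.4  41.7] yawY -169.4 j1 38.5 j6 -27.9 F [ 0.3 -1.1  0.5] w 0.0005 shift mm [ 0.7  0.7 -8.1] rot [ 1.7995e+02  5.0000e-02 -1.1000e-01] |d| 8
 shift mm [ 0.7  0.7 -8.1] rot [-0.05  0.07  0.03] |d| 8
box u 62.5 v 122.7
```

```bash

python3 -m creep '[{"ax":0,"ay":0,"az":0,"tx":0,"ty":0.0005,"tz":-0.0081,"fingers":0},{"ax":0,"ay":0,"az":0,"tx":-0.0051,"ty":0.0005,"tz":-0.0121,"fingers":0},{"ax":0,"ay":0,"az":0,"tx":-0.0091,"ty":0.0005,"tz":-0.0163,"fingers":0},{"ax":0,"ay":0,"az":0,"tx":-0.0122,"ty":0.0005,"tz":-0.0212,"fingers":0},{"ax":0,"ay":0,"az":0,"tx":-0.0143,"ty":0.0005,"tz":-0.0266,"fingers":0}]' 30
python3 gob.py 62 92 57
python3 -m creep '[{"ax":0,"ay":0,"az":0,"tx":-0.0007,"ty":0,"tz":-0.002,"fingers":0},{"ax":0,"ay":0,"az":0,"tx":-0.001,"ty":0,"tz":-0.004,"fingers":0},{"ax":0,"ay":0,"az":0,"tx":-0.001,"ty":0,"tz":-0.0045,"fingers":0}]' 30
python3 gob.py 62 90.5 57
```

```text
time_s: 56.3
tcp_pos: [0.5587, 0.1702, 0.056]
eef_rot: [-40.0, 89.9, 60.6]
contact_force: [1.4, 2.8, 1.0]
gripper_width: 0.0002
t 56.50 tcp [558.1 169.2  55.3] yawY -169.5 j1 36.1 j6 -25.5 F [-0.2  1.6 -0.2] w 0.0005 shift mm [-1.7 -0.3 -3.3] rot [ 1.7992e+02 -2.0000e-02 -7.0000e-02] |d| 4
 shift mm [-1.7 -0.3 -3.3] rot [-0.08  0.04 -0.01] |d| 4
box u 61.2 v 95.3
time_s: 56.8
tcp_pos: [0.5581, 0.1665, 0.0553]
eef_rot: [26.5, 89.8, 127.0]
contact_force: [-4.1, 10.3, -1.5]
gripper_width: 0.0005
t 57.00 tcp [558.1 166.6  55.3] yawY -169.5 j1 35.8 j6 -25.1 F [-2.3  8.2 -2.5] w 0.0005 shift mm [-1.7 -0.8 -2.2] rot [ 1.7993e+02 -1.2000e-01 -2.0000e-01] |d| 3
 shift mm [-1.7 -0.8 -2.2] rot [-0.07  0.13 -0.08] |d| 3
box u 61.2 v 92.7
```

```bash

python3 -m creep '[{"ax":0,"ay":0,"az":0,"tx":0,"ty":0,"tz":-0.001,"fingers":0},{"ax":0,"ay":0,"az":0,"tx":0,"ty":0,"tz":-0.002,"fingers":0},{"ax":0,"ay":0,"az":0,"tx":0,"ty":0,"tz":-0.002,"fingers":0}]' 30
python3 gob.py 62 90.5 57
python3 -m creep '[{"ax":0,"ay":0,"az":0,"tx":0,"ty":0,"tz":0.01,"fingers":0},{"ax":0,"ay":0,"az":0,"tx":0,"ty":0,"tz":0.03,"fingers":0},{"ax":0,"ay":0,"az":0,"tx":-0.04,"ty":0,"tz":0.033,"fingers":0},{"ax":0,"ay":0,"az":0,"tx":-0.09,"ty":0.03,"tz":0.033,"fingers":0},{"ax":0,"ay":0,"az":0,"tx":-0.14,"ty":0.06,"tz":0.033,"fingers":0}]' 30
python3 -m creep '[{"ax":0,"ay":0,"az":0,"tx":0,"ty":0,"tz":0.03,"fingers":0},{"ax":0,"ay":0,"az":0,"tx":0,"ty":0,"tz":0.03,"fingers":0},{"ax":0,"ay":0,"az":0,"tx":0,"ty":0,"tz":0.03,"fingers":0}]' 30
python3 gob.py 62 122 190; python3 m.py w26;python3 chk.py w26.npz 1
python3 - <<'E'
from h import *
for n in ('scene',):
    c=cap(n);u,v=map(int,proj(c,[.515,.064,.05]));im=c['pixels'][max(0,v-75):v+75,max(0,u-100):u+100];cv2.imwrite(f'pics/{n}26.png',cv2.resize(im,None,fx=3.9,fy=3.9,interpolation=2))
E
```

```text
time_s: 57.3
tcp_pos: [0.5582, 0.1663, 0.0553]
eef_rot: [8.5, 89.8, 109.1]
contact_force: [-6.9, 16.6, -1.4]
gripper_width: 0.0004
t 57.50 tcp [558.2 166.3  55.3] yawY -169.5 j1 35.7 j6 -24.9 F [-8.3 16.9 -0.5] w 0.0004 shift mm [-1.7 -0.8 -1.9] rot [ 1.7994e+02 -6.0000e-02 -3.8000e-01] |d| 3
 shift mm [-1.7 -0.8 -1.9] rot [-0.06  0.24 -0.04] |d| 3
box u 61.3 v 92.4
time_s: 58.0
tcp_pos: [0.5015, 0.1856, 0.182]
eef_rot: [114.4, 89.8, -145.1]
contact_force: [0.8, 0.5, 0.6]
gripper_width: 0.0002
time_s: 58.3
tcp_pos: [0.4965, 0.2157, 0.1814]
eef_rot: [94.2, 89.9, -165.2]
contact_force: [-0.3, 0.1, 0.5]
gripper_width: 0.0003
t 58.50 tcp [496.7 215.1 180.8] yawY -169.5 j1 44.1 j6 -33.6 F [0.9 0.6 0.3] w 0.0005 shift mm [ -9.3 -52.3 -29.6] rot [ 1.7993e+02 -2.5000e-01  7.0000e-02] |d| 61
 shift mm [ -9.3 -52.3 -29.6] rot [-0.07 -0.04 -0.16] |d| 61
box u 9.9 v 151.6
w26.npz dome edge 63.3 7344
flange edge 75.3 z 52.0
n end face v 78.1..81.6 u -75.5..-48.7 150 z 64.7
f end face v 78.0..81.5 u 48.5..75.8 155 z 65.0
```

View pics/w26.png

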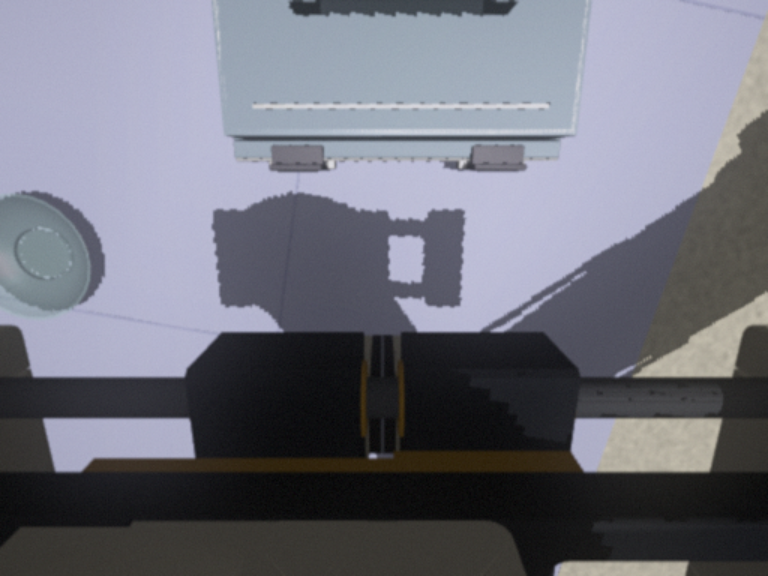

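View pics/scene26.png

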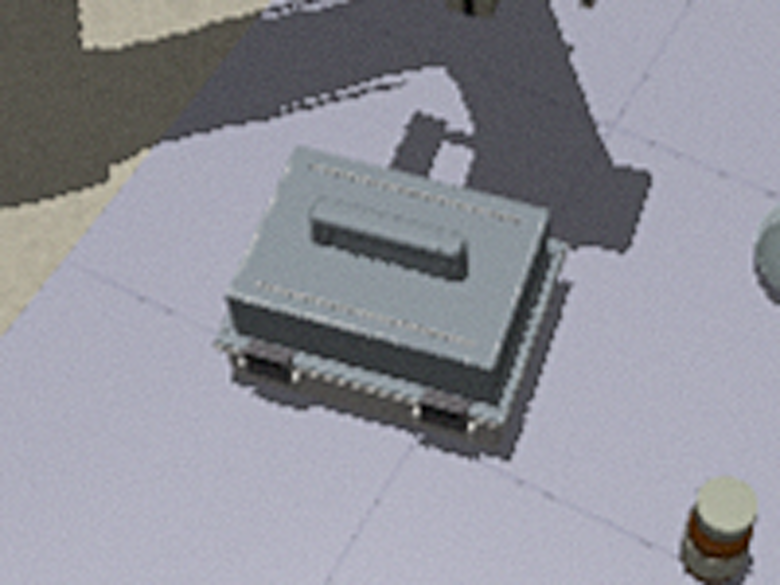

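All four clips are upright over the flange: left at (297,157) and (497,157) in the wrist view, right at (270,360) and (445,410) in the scene view. A last bystander check, then I hand in.

```bash
python3 seg.py scene; python3 -c "
from h import *
print(order.close_job())"
```

```text
scene [587. 112.] 1228 ztop 0.180 ctr [784.7 585.9] size [121.5  48.7] ang 11.0
scene [372. 155.] 63 ztop 0.199 ctr [496.7 215.4] size [30.3 23.8] ang 10.1
scene [340. 266.] 4605 ztop 0.129 ctr [514.  65.] size [102.   20.7] ang 11.3
scene [506. 247.] 455 ztop 0.023 ctr [754.  257.7] size [92.9 93.7] ang 22.4
scene [466. 357.] 403 ztop 0.087 ctr [782.   10.7] size [36.4 36.9] ang 27.1
scene [432. 440.] 602 ztop 0.030 ctr [ 791.9 -131.8] size [ 80.1 110.5] ang 7.6
the job is handed in; nothing more can be done
None
```

The job is done and handed in at about 59 s of the 210 s allowed. I stacked the two large cassettes and the small one on top in the box. I then seated the lid and shut the clips in the order near-left, far-right, near-right, far-left.

- **Stack:** in the last view before the lid went on, the cassettes were centred on each other to within about 1 mm and 0.3° of yaw. The column sat within about 1 mm of the box centre.
- **Lid:** it was knocked about 50 mm aside during the run, and I found and grasped it at its new place. Seated, its flange reads z 52 mm and its dome top 100 mm, as they should.
- **Clips:** each stopped at the same finger position with 16–20 N of resistance. All four tab ends read z 65 mm (upright).
- **Clip reading that differed:** the right-hand tabs first read 0.5–1.6 mm further out than the left ones. Measured against the lid flange in the same view, all four agreed to about 1 mm.
- **Bystanders:** the jar, dish and tray are within 1 mm of where they started.
- **Robot at hand-in:** it was clear of everything. I saw no sign of a slackened grip.

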